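# Tip rinsed grinding balls from thin beakers into a covered drying dish

### The job

Dry the rinsed ceramic grinding balls: tip the balls from the thin glass beakers on the drip mat into the glass dish on the hotplate and stand every emptied beaker upright in the white wash-up tray; when all the balls are in, set the glass lid on the dish and only then turn the heat knob clockwise to its long mark, leaving the stir knob off. The glass is thin: squeeze a beaker with no more than about 15 N, never knock it on the dish, put the lid down gently, and leave the mortar and the jar alone.

Things in the scene. Friction and masses are not known exactly. Their poses are not given: they have to be found in the camera images.
- dish_rim (a point): Centre of the mouth of the clear glass dish, level with its rim. The dish is 140 mm across outside, 60 mm tall, wall 4 mm, floor 5 mm thick, 300 g, and stands loose on the hotplate's plate (top 90 mm above the bench), so this point is 150 mm above the bench. z up.
- dish: The same dish: its origin is the centre of its underside (60 mm under the rim).
- lid_knob (a point): Centre of the knob of the clear glass lid (200 g): the knob is a cylinder 30 mm across and 24 mm tall on a stem 18 mm across; its centre is 36 mm above the lid's underside. The lid is a disc 154 mm across, 6 mm thick, with a collar 116 mm across and 6 mm deep under it that drops inside the dish; lying on the bench it rests on the collar, and seated on the dish this point is 30 mm above the rim. z up along the knob.
- hotplate: White and grey hotplate stirrer, fixed, 180 mm wide (its y), 300 mm deep (its x), origin at the centre of its footprint on the bench; x points to its back. The square plate (165 mm, top 90 mm up) is centred 55 mm behind the origin, the panel slopes down in front, towards the robot, at 14 degrees from the level, with the heat knob on the +y side and the stir knob on the -y side.
- heat_grip (a point): Centre of the finger bar of the heat knob (the knob on the left as seen from the robot), 40 mm long along this point's x, 13 mm thick along its y, 20 mm tall along its z, above a round skirt 42 mm across; z is the turning axis and points out of the sloping panel. The pointer line lies towards +x; the axes turn with the knob.
- heat (a joint): Angle of the heat knob, rad, grows clockwise seen from outside; about -0.6 to -0.45 is off (the short tick, pointer up and to the left), 0.6 is the long mark (pointer up and to the right). It turns freely against light friction (0.04 N m) and stays where it is left; pointer straight up the panel at 0.
- stir (a joint): Angle of the stir knob (on the right as seen from the robot, same shape, 96 mm from the heat knob), rad; off at about -0.6 to -0.5. Leave it.
- mat: Black drip mat, fixed, 190 (x) by 210 (y) by 3 mm, origin at the centre of its underside; the full beakers stand on it. It lies on one side of the hotplate, left or right.
- tray: White wash-up tray, fixed, 230 (x) by 250 (y) mm, floor 5 mm thick, walls 22 mm tall and 5 mm thick, origin at the centre of its underside; on the other side of the hotplate from the mat. Three beakers stand in it easily 110 mm apart.
- mortar: White porcelain mortar bowl, 100 mm across, 55 mm tall, beside the hotplate; origin at the centre of its underside. Not part of the job.
- jar: Amber screw-cap jar, 64 mm across, 95 mm tall, on the bench to the left; origin at the centre of its underside. Not part of the job.
- beaker_a_mid (a point): Centre, half-way up (42.5 mm above its foot), of a thin straight-sided clear glass beaker, 58 mm across outside, 85 mm tall, wall 3 mm, floor 4 mm, about 70 g, z up towards its mouth; at the start it holds up to three balls on its floor, or none. The three beakers stand about 105 mm apart.
- beaker_b_mid (a point): Centre, half-way up (42.5 mm above its foot), of a thin straight-sided clear glass beaker, 58 mm across outside, 85 mm tall, wall 3 mm, floor 4 mm, about 70 g, z up towards its mouth; at the start it holds up to three balls on its floor, or none. The three beakers stand about 105 mm apart.
- beaker_c_mid (a point): Centre, half-way up (42.5 mm above its foot), of a thin straight-sided clear glass beaker, 58 mm across outside, 85 mm tall, wall 3 mm, floor 4 mm, about 70 g, z up towards its mouth; at the start it holds up to three balls on its floor, or none. The three beakers stand about 105 mm apart.
- ball_a0_center (a point): Centre of a white ceramic ball, 22 mm across, 22 g, that starts in beaker_a; may be absent (four to eight balls in all are there).
- ball_a1_center (a point): Centre of a white ceramic ball, 22 mm across, 22 g, that starts in beaker_a; may be absent (four to eight balls in all are there).
- ball_a2_center (a point): Centre of a white ceramic ball, 22 mm across, 22 g, that starts in beaker_a; may be absent (four to eight balls in all are there).
- ball_b0_center (a point): Centre of a white ceramic ball, 22 mm across, 22 g, that starts in beaker_b; may be absent (four to eight balls in all are there).
- ball_b1_center (a point): Centre of a white ceramic ball, 22 mm across, 22 g, that starts in beaker_b; may be absent (four to eight balls in all are there).
- ball_b2_center (a point): Centre of a white ceramic ball, 22 mm across, 22 g, that starts in beaker_b; may be absent (four to eight balls in all are there).
- ball_c0_center (a point): Centre of a white ceramic ball, 22 mm across, 22 g, that starts in beaker_c; may be absent (four to eight balls in all are there).
- ball_c1_center (a point): Centre of a white ceramic ball, 22 mm across, 22 g, that starts in beaker_c; may be absent (four to eight balls in all are there).
- ball_c2_center (a point): Centre of a white ceramic ball, 22 mm across, 22 g, that starts in beaker_c; may be absent (four to eight balls in all are there).
There are look-alikes about, which are no part of the job. Leave any blue or green look-alike of the part that bears lid_knob alone.

How it is judged:
By the outcome, as a careful person would: the job done as asked, in the order asked, and still so for the second after the job is handed in, with the robot touching nothing.
Of ball_a0, ball_a1, ball_a2, ball_b0, ball_b1, ball_b2, ball_c0, ball_c1, ball_c2 only 4 to 8 are there at a start; the rules pass over those that are not, and their reading is None.
At some moment in a run one of lid, beaker_a, beaker_b, beaker_c may be knocked a few centimetres aside while the robot is not near it.
It also fails if it takes over 210 s, if anything falls off the work surface, if the arm or the gripper's body presses on something with over 40 N, if the wrist force passes 120 N, or if a joint passes its speed limit or range.

### The arm

A 7-joint arm with a two-finger parallel gripper is mounted at the origin on the work surface. World frame = base frame: x ahead of the robot, y to its left, z up, the work surface at z = 0. Lengths are in m, angles in degrees, forces in N, time in s.
With the tool pointing down it reaches from about 0.425 to 0.875 m from the base axis. Payload 4.7 kg.
Tool frame: the origin (TCP) lies at the very end of the fingers, on their centre line; the grasp point (between the pads) lies 19 mm behind it; z points along the fingers, y is the direction in which the jaws open and shut (so a half turn about z gives the same grasp; the last joint's range is limited). The gripper opens to 87 mm and grips with 3 to 60 N. Pads are 19 mm wide; open, the fingers measure 117 mm over their backs; the gripper's body (75 mm by 190 mm) begins 51 mm behind the grasp point.
Start: joints at [67.443, 18.392, -4.016, 83.108, 1.295, 78.541, -3.26], TCP at [0.258, -0.597, 0.223] pointing down, gripper open.
Joint ranges: [-163.93, 163.93], [-17.29, 119.83], [-79.2, 71.16], [3.27, 140.29], [-89.18, 269.18], [5.43, 117.66], [-154.24, 154.24]. Speed limits (degrees/s): [147.25, 147.25, 180, 180, 180, 180, 180].

### API

Orientations are given as [roll, pitch, yaw] about the fixed x, y, z axes, in that order (R = Rz(yaw) Ry(pitch) Rx(roll)).
In Python, from cell import * gives the robot as it stands.
- The arm moves only by the tool arm_command, never from a script. Its argument "targets" is a list that holds one entry, the list of rows, each a list of 7 numbers: the shift along the tool's x, y, z in m, then the turn, a rotation vector about the tool's x, y, z in degrees, then the gripper's target within -1 to 1 (shut at 1, half-way at 0, fully open at -1). In form: [[[tx, ty, tz, rx, ry, rz, claw], ...]]. A call has 1 to 10 rows; each row is the pose to reach, as a shift and turn from the pose commanded when the call began, along the tool's axes at that moment; what a row does not reach only later rows make up. A row lasts 1/10 s, in which the tool goes at most 50 mm and 8.59 degrees, less where a joint would pass 70% of its speed; a pose out of reach is approached as far as the arm can. A call with a gripper value outside its range is refused whole. The fingers move at their own pace and stop on an object; "newtons" is the grip in N (left out, the last holds). Time passes only in rows, so rows that repeat a pose let the fingers close. It gives the time, the measured TCP pose, the force and the opening at its end, in the units of the state.
- get_obs(): the state, without advancing time (a new reading comes with each control period).
- read_camera(name): name is "side" or "top" or "wrist"; returns a dict with "img" (480x640x3 uint8, red, green, blue), "z_map" (480x640 float32, m along the optical axis (not along the pixel's ray), 0 where there is no reading), "K" (3x3 intrinsics, pixels), "D" ([k1, k2, p1, p2, k3] as OpenCV has them; the pictures are not rectified), "origin" and "attitude" of the camera in the world. Camera axes: x right, y down, z forward; pixel columns grow to the right and rows downward; lengths in m; the calibration is good to about 2 mm. A picture is of the moment at which its call begins.
- sign_off(): hands the job in, once; it reports no verdict.
Trained networks look in the newest picture that a camera, given by its name, has taken for a name from the list of things; names that differ only in an ending like _2 or _b are one class to them, and where a whole thing is asked for, a point or a joint stands for the part that bears it (a point fixed in the world has none). Each returns a list of dicts, best first, with "conf" (0 to 1); they miss things now and then, are a little off and sometimes report something else, mostly with a low value. They report only what shows in the picture. A call takes as long as a camera call. They do not tell look-alikes from the thing itself.
- search_frame(thing, camera): "position" ([column, row] in pixels, amid what is visible of it).
The state is a dict: "time_s": time; "qpos": joint angles; "joint_velocities": joint speeds; "effort": joint torques, N m; "tool_pos": TCP position; "tool_rot": TCP orientation; "force": force on the tool from outside, world axes, zero at the start; "wrist_torque": the same for the moment, N m; "grip_width": finger opening in m.
Only numpy, scipy, OpenCV 4.12 (cv2) and the standard library are available. Lean on these libraries where they do the work, as an engineer would, in place of code of your own. Each camera call takes 0.05 s, during which the arm holds its last target.

## Working session

There is one attempt and no reset: what is moved stays moved. The work goes in short steps, Python scripts to look and compute and a tool call to move; the robot and the scene stay as the last step left them, time stands still between calls to the robot, and variables do not carry over. Pictures are saved under pics/ and viewed, and the job is handed in when it is done.

Besides the shell and the picture viewer there is one more tool, called after "Emit:" as name(argument=value, ...), one argument or row to a line, values as JSON. arm_command: Moves the arm, as the interface text tells. Its arguments: {"type":"object","properties":{"targets":{"type":"array","items":{"type":"array","items":{"type":"array","items":{"type":"number"}}}},"newtons":{"type":"number"}},"required":["targets"]}

```bash
ls; mkdir -p pics
cat > h.py <<'E'
from cell import *
import numpy as np, cv2
from scipy.spatial.transform import Rotation as R
def Rm(att):
    a=np.array(att,float)
    if a.shape==(3,3): return a
    if a.size==3: return R.from_euler('xyz',a,degrees=True).as_matrix()
    raise Exception(a)
def shot(n,fn=None):
    c=read_camera(n)
    if fn: cv2.imwrite('pics/'+fn,c['img'][:,:,::-1])
    return c
def ray(c,px):
    p=cv2.undistortPoints(np.array([[px]],float),np.array(c['K']),np.array(c['D']))[0,0]
    d=np.array([p[0],p[1],1.0])
    return np.array(c['origin']),Rm(c['attitude'])@d
def onz(c,px,z):
    o,d=ray(c,px); return o+d*(z-o[2])/d[2]
def depthpt(c,px,r=1):
    u,v=int(round(px[0])),int(round(px[1]))
    w=c['z_map'][max(0,v-r):v+r+1,max(0,u-r):u+r+1]; w=w[w>0]
    if len(w)==0: return None
    o,d=ray(c,px); return o+d*np.median(w)
def proj(c,P):
    Rw=Rm(c['attitude']); 
    rv=cv2.Rodrigues(Rw.T)[0]; t=-Rw.T@np.array(c['origin'])
    return cv2.projectPoints(np.array(P,float).reshape(-1,1,3),rv,t,np.array(c['K']),np.array(c['D']))[0][:,0]
def tool():
    o=get_obs(); return np.array(o['tool_pos']),Rm(o['tool_rot']),o
E
python3 - <<'E'
from h import *
np.set_printoptions(precision=4,suppress=True)
print(get_obs())
for n in ['side','top','wrist']:
    c=shot(n,n+'0.png'); print(n,c['origin'],c['attitude'],c['K'],c['D'])
    for t in ['dish_rim','dish','lid_knob','hotplate','heat_grip','mat','tray','mortar','jar','beaker_a_mid','ball_a0_center']:
        r=search_frame(t,n)
        print(t,[(np.round(x['position'],1).tolist(),round(x['conf'],2),np.round(onz(c,x['position'],0.04),3).tolist()) for x in r])
E
```

```text
pics
{'time_s': 0.0, 'qpos': array([67.4443, 18.439 , -4.0144, 83.1748,  1.2949, 78.541 , -3.2571]), 'joint_velocities': array([ 0.0237,  0.1001,  0.0044, -0.0804, -0.0159,  0.0653, -0.0159]), 'effort': array([  0.0006, -49.1285,  -0.4033, -31.2532,  -0.0638,   0.0436,
         0.0002]), 'tool_pos': array([ 0.2575, -0.5962,  0.2215]), 'tool_rot': array([-179.8905,    0.006 ,   23.3673]), 'force': array([-0.2041,  0.2014, -0.2012]), 'wrist_torque': array([ 0.0304, -0.0299,  0.0593]), 'grip_width': 0.0868934845263226}
side [ 0.4955 -0.6488  1.0854] [-141.3727    0.2212   -7.8707] [[498.3732   0.     312.5893]
 [  0.     498.3732 240.2765]
 [  0.       0.       1.    ]] [-0.1293  0.      0.      0.      0.    ]
dish_rim [([322.4, 271.9], 0.9, [0.617, 0.073, 0.04])]
dish [([320.3, 272.8], 0.89, [0.611, 0.071, 0.04]), ([267.5, 315.9], 0.66, [0.467, -0.036, 0.04])]
lid_knob [([344.1, 175.6], 0.81, [0.734, 0.412, 0.04]), ([406.3, 282.6], 0.76, [0.822, 0.011, 0.04]), ([329.2, 229.1], 0.7, [0.656, 0.212, 0.04])]
hotplate [([289.1, 304.9], 0.94, [0.522, -0.013, 0.04])]
heat_grip [([260.5, 284.
[... 1054 characters left out ...]
 -0.002, 0.04]), ([356.1, 288.0], 0.19, [0.458, 0.038, 0.04])]
tray [([261.4, 296.5], 0.87, [0.434, 0.268, 0.04])]
mortar [([463.9, 207.5], 0.76, [0.66, -0.228, 0.04])]
jar [([128.6, 238.8], 0.59, [0.57, 0.601, 0.04])]
beaker_a_mid [([511.9, 319.2], 0.78, [0.387, -0.342, 0.04]), ([394.8, 283.3], 0.41, [0.471, -0.056, 0.04])]
ball_a0_center []
wrist [ 0.3252 -0.5661  0.3842] [164.3463   0.0004 -66.7205] [[414.7404   0.     318.8509]
 [  0.     414.7404 237.0732]
 [  0.       0.       1.    ]] [0.0334 0.     0.     0.     0.    ]
dish_rim []
dish []
lid_knob []
hotplate []
heat_grip []
mat [([113.5, 11.3], 0.87, [0.335, -0.397, 0.04])]
tray []
mortar []
jar []
beaker_a_mid []
ball_a0_center []
```

View pics/side0.png

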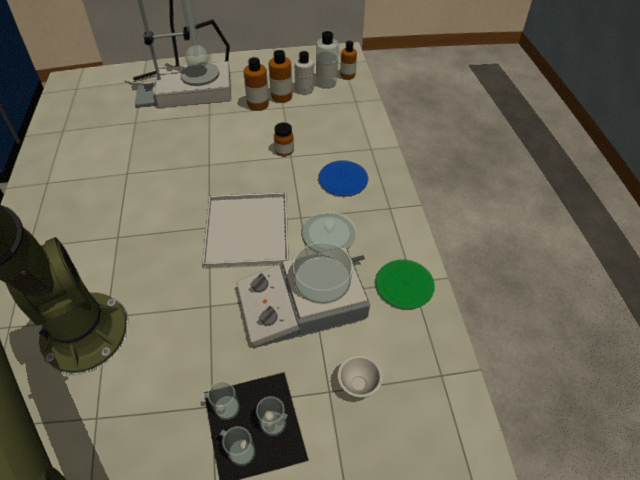

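View pics/top0.png

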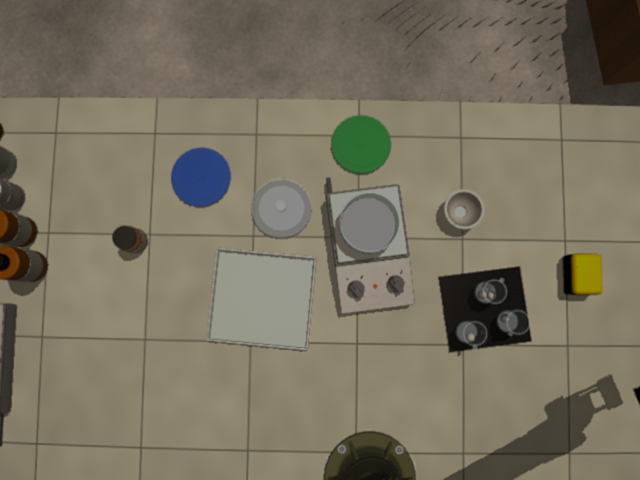

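View pics/wrist0.png

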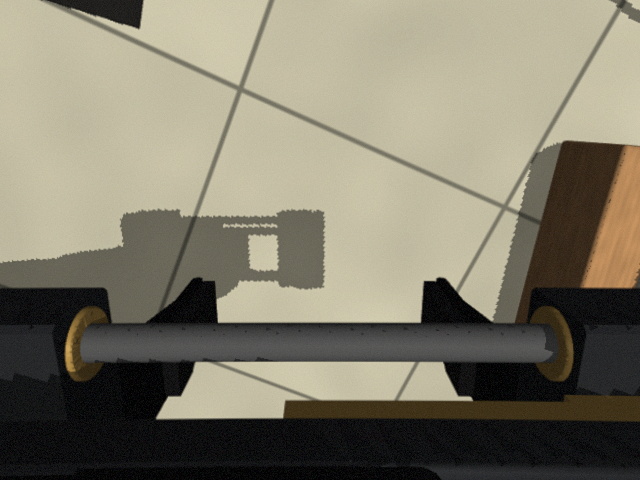

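Run:
```python
from h import *
np.set_printoptions(precision=3,suppress=True)
c=shot('side'); t=shot('top')
cv2.imwrite('pics/s1.png',cv2.resize(c['img'][360:480,190:350],None,fx=5,fy=5,interpolation=cv2.INTER_CUBIC)[:,:,::-1])
cv2.imwrite('pics/t1.png',cv2.resize(t['img'][260:360,420:550],None,fx=6,fy=6,interpolation=cv2.INTER_CUBIC)[:,:,::-1])
print(proj(t,[[0.2575,-0.596,0.22],[0,0,0]]),proj(c,[[0.2575,-0.596,0.22],[0,0,0]]))
print([x['position'] for x in search_frame('beaker_b_mid','side')],[x['position'] for x in search_frame('ball_b0_center','top')])
for n,u in (('s',c),('t',t)):
    for p in [(490,293),(513,322),(471,333),(450,300),(281,207),(250,207),(583,274)] if n=='t' else [(223,400),(238,445),(270,415)]:
        print(n,p,depthpt(u,p))
```

```text
[[655.802 383.145]
 [368.749 476.576]] [[155.009 585.767]
 [ 83.34  331.857]]
[[223.7, 401.7]] []
s (223, 400) [ 0.348 -0.22   0.007]
s (238, 445) [ 0.376 -0.326  0.009]
s (270, 415) [ 0.451 -0.275  0.028]
t (490, 293) [ 0.451 -0.294  0.024]
t (513, 322) [ 0.38  -0.356  0.005]
t (471, 333) [ 0.352 -0.247  0.02 ]
t (450, 300) [ 0.432 -0.199  0.004]
t (281, 207) [0.653 0.225 0.047]
t (250, 207) [0.659 0.307 0.004]
t (583, 274) [ 0.498 -0.509  0.07 ]
```

View pics/s1.png

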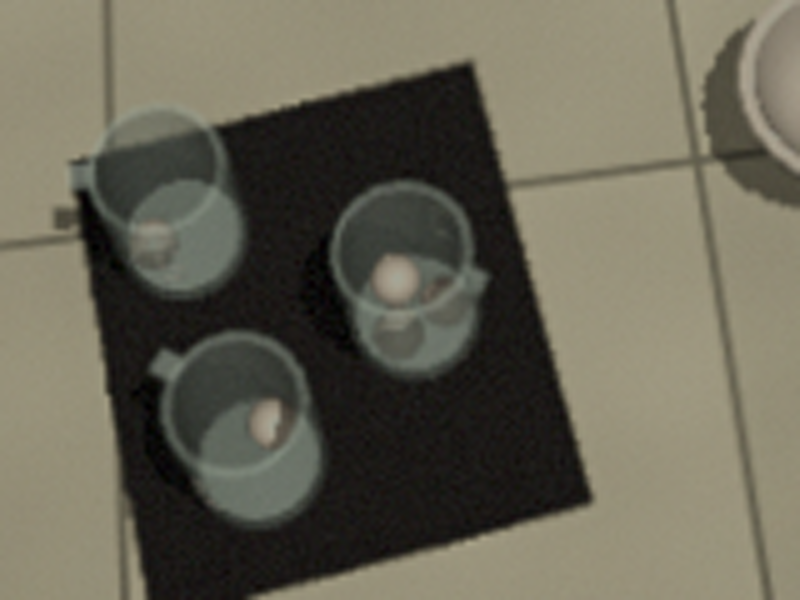

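View pics/t1.png

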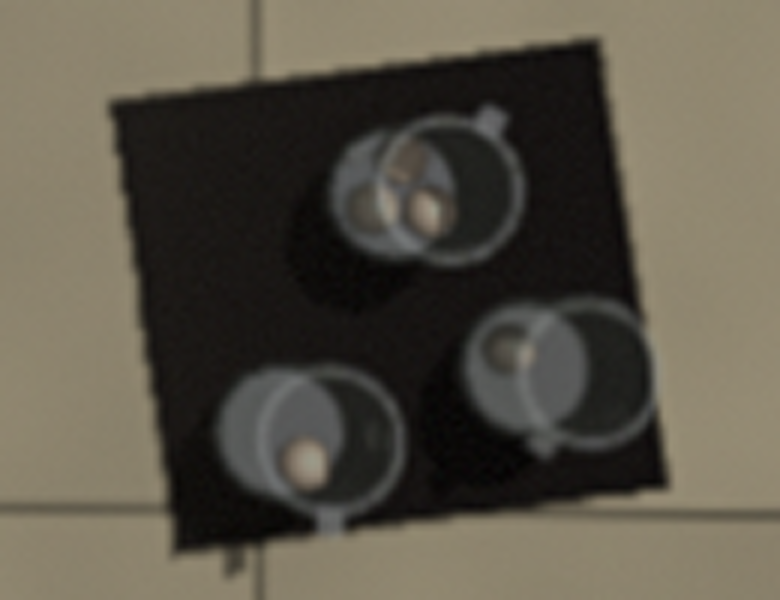

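Run:
```python
from h import *
np.set_printoptions(precision=4,suppress=True)
c=shot('side'); t=shot('top')
T=[(332,440),(451,190),(587,372)]; S=[(158,167),(402,248),(236,402)]
for a,b in zip(T,S):
    pa=((a[0]+.5)/6-.5+420,(a[1]+.5)/6-.5+260); pb=((b[0]+.5)/5-.5+190,(b[1]+.5)/5-.5+360)
    print('bk',onz(t,pa,.088)[:2],onz(c,pb,.088)[:2])
for th,z in (('dish_rim',.15),('lid_knob',.036),('heat_grip',.085),('tray',.005),('mat',.003),('hotplate',.06),('mortar',.03),('jar',.05)):
    for n,k in (('top',t),('side',c)):
        print(th,n,[onz(k,x['position'],z)[:2] for x in search_frame(th,n)])
cv2.imwrite('pics/t2.png',cv2.resize(t['img'][170:330,240:430],None,fx=4,fy=4,interpolation=cv2.INTER_CUBIC)[:,:,::-1])
cv2.imwrite('pics/s2.png',cv2.resize(c['img'][200:350,200:390],None,fx=4,fy=4,interpolation=cv2.INTER_CUBIC)[:,:,::-1])
```

```text
bk [ 0.3555 -0.2388] [ 0.356  -0.2364]
bk [ 0.4534 -0.287 ] [ 0.4542 -0.2841]
bk [ 0.3828 -0.34  ] [ 0.383 -0.339]
dish_rim top []
dish_rim side [array([ 0.6019, -0.005 ])]
lid_knob top [array([0.7287, 0.431 ]), array([0.8218, 0.0348]), array([0.6523, 0.2225])]
lid_knob side [array([0.6567, 0.2074]), array([0.8209, 0.0057]), array([0.7307, 0.41  ])]
heat_grip top [array([0.4645, 0.0404])]
heat_grip side [array([0.4569, 0.0261])]
tray top [array([0.4298, 0.2662]), array([0.6252, 0.0067])]
tray side [array([0.4312, 0.2602])]
mat top [array([ 0.422, -0.267]), array([ 0.4472, -0.2951]), array([0.4637, 0.0357])]
mat side [array([ 0.4241, -0.303 ]), array([0.6159, 0.0872])]
hotplate top [array([ 0.5058, -0.0004]), array([ 0.6592, -0.2205])]
hotplate side [array([ 0.5248, -0.0359])]
mortar top [array([ 0.6628, -0.2252])]
mortar side [array([ 0.6519, -0.2178])]
jar top [array([ 0.3838, -0.3306]), array([0.572 , 0.6039])]
jar side [array([0.5719, 0.6063])]
```

View pics/t2.png

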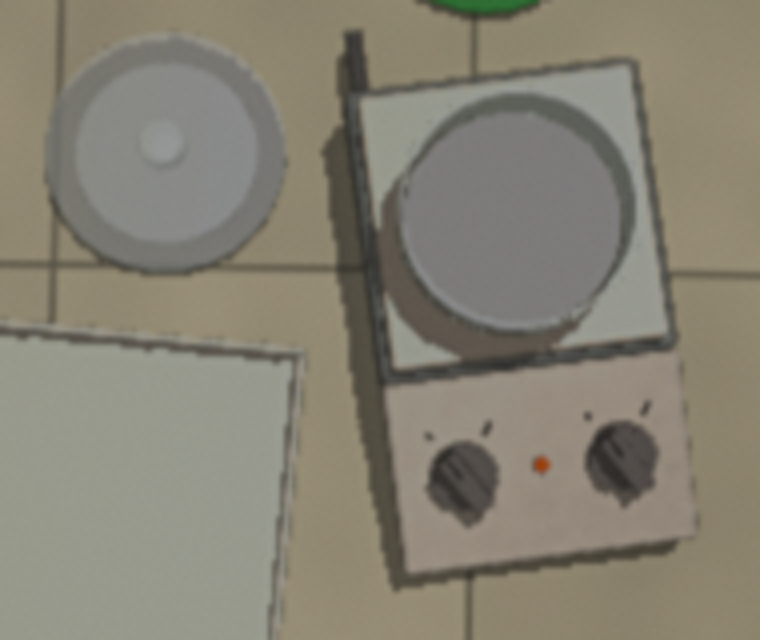

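View pics/s2.png

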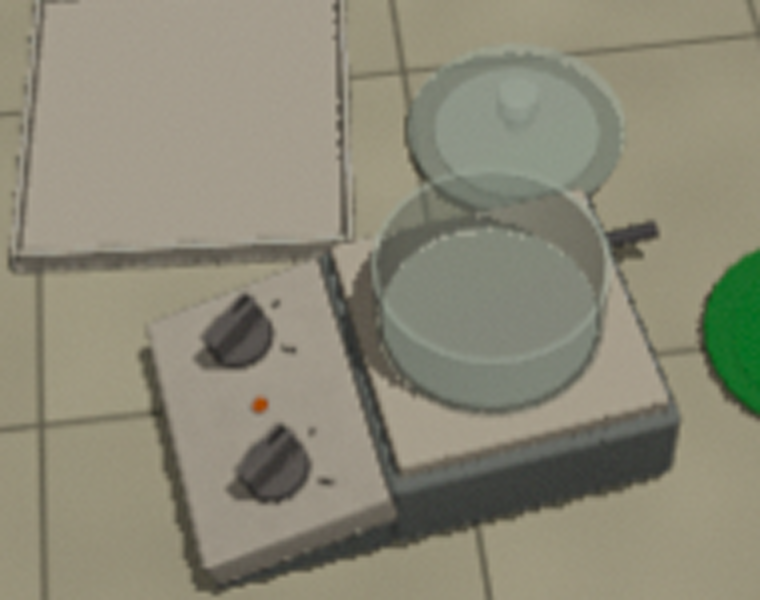

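```bash
cat >> h.py <<'E'
def Rt(psi,th,pitch=0):
    # jaw dir psi (deg), tilt th about jaw (fingers toward +tool x)
    p=np.radians(psi); y=np.array([np.cos(p),np.sin(p),0]); z=np.array([0,0,-1.]); x=np.cross(y,z)
    return np.c_[x,y,z]@R.from_euler('y',th,degrees=True).as_matrix()
def plan(G,Rg,off=0.019):
    """G: desired grasp point world; Rg desired tool rot"""
    p,Rc,o=tool(); tcp=np.array(G)+Rg[:,2]*off
    d=Rc.T@(tcp-p); rv=R.from_matrix(Rc.T@Rg).as_rotvec(degrees=True)
    print('grasp now',np.round(p-Rc[:,2]*off,4),'d',np.round(d,4),'rv',np.round(rv,2),'|d|',round(np.linalg.norm(d),3),'|rv|',round(np.linalg.norm(rv),1),'t',o['time_s'])
    print('q',np.round(o['qpos'],1),'F',np.round(o['force'],2),'w',round(o['grip_width'],4))
    return d,rv
E
python3 - <<'E'
from h import *
np.set_printoptions(precision=4,suppress=True)
c=shot('side'); t=shot('top')
f=lambda a,s,o:((a[0]+.5)/s-.5+o[0],(a[1]+.5)/s-.5+o[1])
print('dish',onz(t,f((517,211),4,(240,170)),.15),onz(c,f((490,267),4,(200,200)),.15))
print('lid',onz(t,f((160,144),4,(240,170)),.048),onz(c,f((518,92),4,(200,200)),.048))
print('heat',onz(t,f((461,475),4,(240,170)),.085),onz(c,f((237,328),4,(200,200)),.085))
print('tray corner',onz(t,f((303,352),4,(240,170)),.022),onz(c,f((350,240),4,(200,200)),.022), onz(c,f((15,255),4,(200,200)),.022))
for p in [(461,475),(445,460),(520,212)]: print(depthpt(t,f(p,4,(240,170)),0))
plan([.356,-.2376,.20],Rt(-50,-20))
E
```

```text
dish [0.6041 0.0165 0.15  ] [0.6055 0.0127 0.15  ]
lid [0.6567 0.2281 0.048 ] [0.6584 0.228  0.048 ]
heat [0.4559 0.0434 0.085 ] [0.4551 0.0351 0.085 ]
tray corner [0.532  0.1385 0.022 ] [0.532  0.1379 0.022 ] [0.3101 0.1564 0.022 ]
[0.4559 0.0433 0.0833]
[0.4642 0.0533 0.0938]
[0.6115 0.0103 0.0931]
grasp now [ 0.2578 -0.5967  0.2416] d [ 0.2264 -0.2889  0.0404] rv [ -2.9  -19.86 -16.46] |d| 0.369 |rv| 26.0 t 3.0
q [67.4 18.4 -4.  83.1  1.3 78.5 -3.3] F [-0.07 -1.3  -0.14] w 0.0872
```

Emit:
arm_command(
  targets=[
    [[0,0,-0.04,0,8,0,-1],[0,0,-0.05,0,16,0,-1],[0,0,-0.05,0,24,0,-1],[0,0,-0.05,0,24,0,-1]],
  ],
)

```text
time_s: 3.4
tool_pos: [0.2502, -0.5997, 0.2703]
tool_rot: [-179.8, -23.9, 22.6]
force: [-1.4, -0.1, -1.5]
grip_width: 0.0869
```

Run:
```python
from h import *
plan([.356,-.2376,.20],Rt(-50,-20))
```

```text
grasp now [ 0.2431 -0.6027  0.2876] d [ 0.1754 -0.2909  0.1749] rv [  0.41 -43.54 -17.71] |d| 0.382 |rv| 47.0 t 3.4
q [ 81.1  20.2  -4.2  78.9 -22.1  85.8  12.4] F [-1.43 -0.07 -1.53] w 0.0869
```

Run:
```python
from h import *
plan([.356,-.2376,.20],Rt(-50,-25))
```

```text
grasp now [ 0.2431 -0.6027  0.2876] d [ 0.1744 -0.2905  0.1738] rv [ -0.36 -48.5  -17.82] |d| 0.381 |rv| 51.7 t 3.4
q [ 81.1  20.2  -4.2  78.9 -22.1  85.8  12.4] F [-1.43 -0.07 -1.53] w 0.0869
```

Emit:
arm_command(
  targets=[
    [[0.02,-0.03,0.0,0,-8,-3,-1],[0.045,-0.075,0.02,0,-16,-6,-1],[0.07,-0.12,0.05,0,-24,-9,-1],[0.1,-0.165,0.08,0,-32,-12,-1],[0.125,-0.21,0.11,0,-40,-15,-1],[0.15,-0.25,0.14,0,-45,-17,-1],[0.174,-0.29,0.174,0,-48.5,-17.8,-1],[0.174,-0.29,0.174,0,-48.5,-17.8,-1],[0.174,-0.29,0.174,0,-48.5,-17.8,-1]],
  ],
)

```text
time_s: 4.3
tool_pos: [0.3565, -0.2317, 0.1825]
tool_rot: [-179.7, 24.8, 41.6]
force: [0.1, 0.1, 0.1]
grip_width: 0.0873
```

Run:
```python
from h import *
plan([.356,-.2376,.07],Rt(-50,-25))
shot('wrist','w1.png'); shot('side','s3.png')
```

```text
grasp now [ 0.3625 -0.2265  0.1997] d [0.0433 0.0045 0.1228] rv [ 0.4  -0.15  1.48] |d| 0.13 |rv| 1.5 t 4.3
q [ 42.6   3.6 -31.1 109.8  21.4  83.6 -42.7] F [0.06 0.13 0.15] w 0.0873
```

View pics/w1.png

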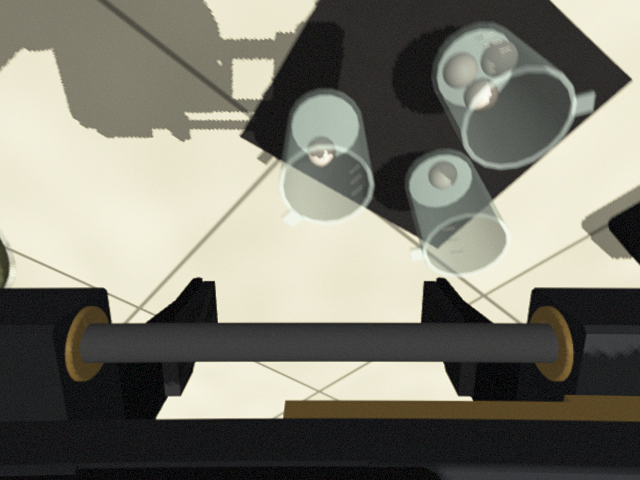

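View pics/s3.png

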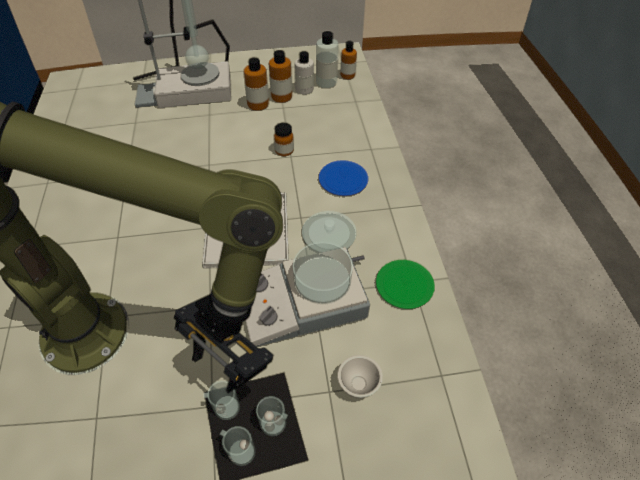

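Run:
```python
from h import *
c=shot('wrist')
for b in [(.356,-.2376),(.454,-.2855),(.383,-.3395)]:
    print(proj(c,[[*b,.088],[*b,.003]]))
p,Rc,o=tool(); print(proj(c,[p,p-Rc[:,2]*.019]))
```

```text
[[322.14308111 177.6082876 ]
 [321.56898209 116.22993223]]
[[513.3599626  107.85246034]
 [469.45196063  55.73154617]]
[[463.47414134 236.48353573]
 [436.29181397 169.44902208]]
[[323.83227731 306.30332973]
 [324.43050269 327.81693014]]
```

Run:
```python
from h import *
for z in (.16,.11,.07): plan([.356,-.238,z],Rt(-50,-25))
```

```text
grasp now [ 0.3602 -0.2343  0.202 ] d [ 0.0126 -0.      0.0404] rv [ 0.3  -0.06  0.69] |d| 0.042 |rv| 0.8 t 4.45
q [ 43.    3.5 -30.5 109.6  21.6  83.6 -42.5] F [-0.1  -0.74  0.08] w 0.087
grasp now [ 0.3602 -0.2343  0.202 ] d [ 0.0337 -0.      0.0858] rv [ 0.3  -0.06  0.69] |d| 0.092 |rv| 0.8 t 4.45
q [ 43.    3.5 -30.5 109.6  21.6  83.6 -42.5] F [-0.1  -0.74  0.08] w 0.087
grasp now [ 0.3602 -0.2343  0.202 ] d [ 0.0506 -0.      0.122 ] rv [ 0.3  -0.06  0.69] |d| 0.132 |rv| 0.8 t 4.45
q [ 43.    3.5 -30.5 109.6  21.6  83.6 -42.5] F [-0.1  -0.74  0.08] w 0.087
```

Emit:
arm_command(
  targets=[
    [[0.014,0,0.03,0,0,0,-1],[0.028,0,0.06,0,0,0,-1],[0.04,0,0.085,0,0,0,-1],[0.048,0,0.102,0,0,0,-1],[0.048,0,0.102,0,0,0,-1],[0.048,0,0.102,0,0,0,-1]],
  ],
)

```text
time_s: 5.05
tool_pos: [0.354, -0.2401, 0.0724]
tool_rot: [-179.9, 24.9, 40.6]
force: [0.3, 0.4, 0.6]
grip_width: 0.0874
```

Run:
```python
from h import *
plan([.356,-.238,.07],Rt(-50,-25))
c=shot('wrist','w2.png')
c=shot('side');cv2.imwrite('pics/s4.png',cv2.resize(c['img'][320:480,170:370],None,fx=4,fy=4)[:,:,::-1])
```

```text
grasp now [ 0.3601 -0.2349  0.0896] d [ 0.0036 -0.0003  0.02  ] rv [ 0.17 -0.11  0.5 ] |d| 0.02 |rv| 0.5 t 5.05
q [ 41.6  11.8 -30.4 115.7  26.4  72.5 -50.8] F [0.29 0.42 0.62] w 0.0874
```

View pics/w2.png

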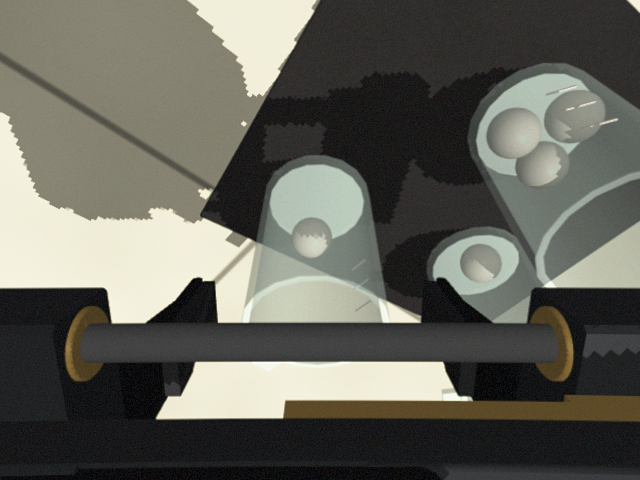

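View pics/s4.png

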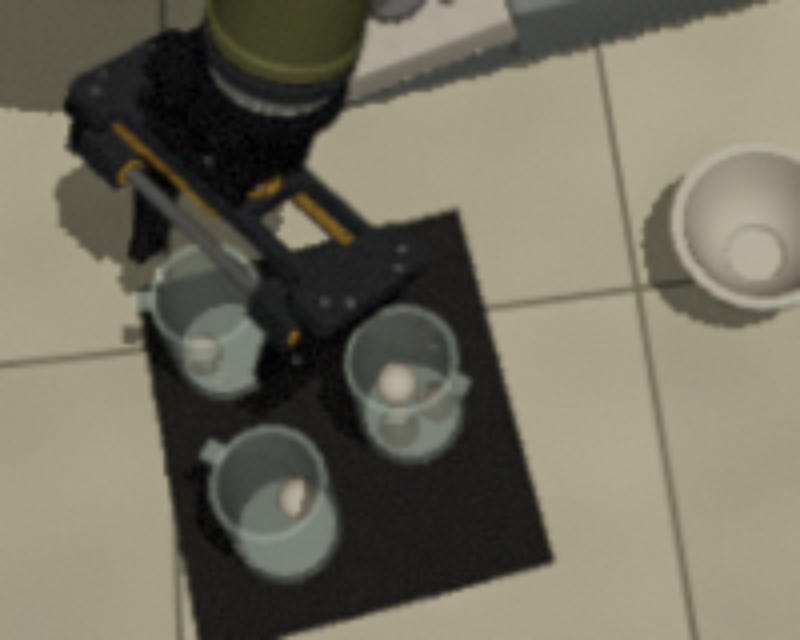

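Emit:
arm_command(
  targets=[
    [[0.002,0,0.01,0,0,0.3,-1],[0.004,0,0.02,0,0,0.5,-1],[0.004,0,0.02,0,0,0.5,-1],[0.004,0,0.02,0,0,0.5,-1]],
  ],
)

```text
time_s: 5.55
tool_pos: [0.3499, -0.2418, 0.0515]
tool_rot: [180.0, 24.9, 40.2]
force: [-0.4, 0.5, -0.7]
grip_width: 0.0872
```

Emit:
arm_command(
  targets=[
    [[0,0,0,0,0,0,1],[0,0,0,0,0,0,1],[0,0,0,0,0,0,1],[0,0,0,0,0,0,1],[0,0,0,0,0,0,1],[0,0,0,0,0,0,1]],
  ],
  newtons=13,
)

```text
time_s: 6.15
tool_pos: [0.3504, -0.2419, 0.0519]
tool_rot: [179.9, 24.9, 40.1]
force: [-0.2, 0.3, -0.1]
grip_width: 0.0568
```

Run:
```python
from h import *
plan([.356,-.238,.23],Rt(-50,-25))
c=shot('wrist','w3.png')
```

```text
grasp now [ 0.3565 -0.2367  0.0691] d [-0.0688  0.0009 -0.1455] rv [ 0.16 -0.14  0.12] |d| 0.161 |rv| 0.2 t 6.15
q [ 41.5  13.3 -30.1 116.9  27.5  70.3 -52.4] F [-0.16  0.33 -0.09] w 0.0568
```

View pics/w3.png

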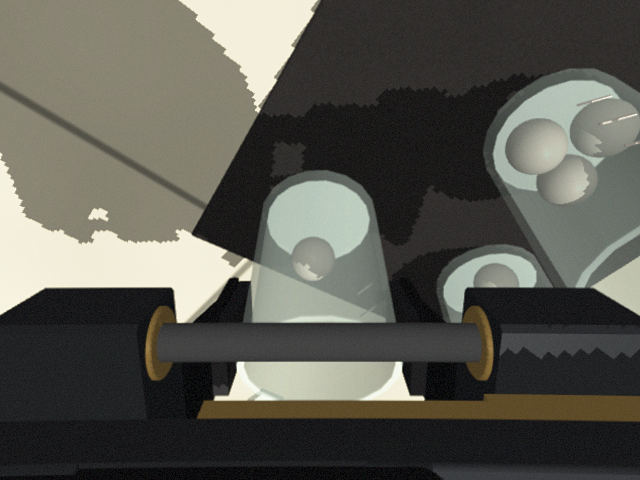

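Emit:
arm_command(
  targets=[
    [[-0.004,0,-0.009,0,0,0,1],[-0.013,0,-0.027,0,0,0,1],[-0.026,0,-0.054,0,0,0,1],[-0.039,0,-0.082,0,0,0,1],[-0.052,0,-0.109,0,0,0,1],[-0.064,0,-0.136,0,0,0,1],[-0.071,0,-0.15,0,0,0,1],[-0.074,0,-0.157,0,0,0,1],[-0.074,0,-0.157,0,0,0,1],[-0.074,0,-0.157,0,0,0,1]],
  ],
)

```text
time_s: 7.2
tool_pos: [0.3487, -0.2421, 0.2242]
tool_rot: [-180.0, 24.9, 40.2]
force: [-0.3, 0.1, -0.6]
grip_width: 0.0573
```

Run:
```python
from h import *
# pour target: gap centre over dish
D=np.array([.605,.0145])
for ps in (0,-20):
  for th in (0,45,85):
    Rg=Rt(ps,th); plan([D[0],D[1]+.035,.25],Rg)
c=shot('wrist','w4.png')
c=shot('side','s5.png')
```

```text
grasp now [ 0.3548 -0.237   0.2414] d [ 0.3454 -0.0575 -0.1678] rv [-10.85  23.28 -49.01] |d| 0.388 |rv| 55.3 t 7.2
q [ 44.    1.1 -30.3 107.1  20.4  87.5 -39.9] F [-0.29  0.07 -0.63] w 0.0573
grasp now [ 0.3548 -0.237   0.2414] d [ 0.351  -0.0677 -0.1765] rv [  9.2   65.2  -52.06] |d| 0.399 |rv| 83.9 t 7.2
q [ 44.    1.1 -30.3 107.1  20.4  87.5 -39.9] F [-0.29  0.07 -0.63] w 0.0573
grasp now [ 0.3548 -0.237   0.2414] d [ 0.3492 -0.0719 -0.1887] rv [ 28.94 101.94 -50.08] |d| 0.403 |rv| 117.2 t 7.2
q [ 44.    1.1 -30.3 107.1  20.4  87.5 -39.9] F [-0.29  0.07 -0.63] w 0.0573
grasp now [ 0.3548 -0.237   0.2414] d [ 0.3454 -0.0575 -0.1678] rv [ -6.51  24.32 -29.34] |d| 0.388 |rv| 38.7 t 7.2
q [ 44.    1.1 -30.3 107.1  20.4  87.5 -39.9] F [-0.29  0.07 -0.63] w 0.0573
grasp now [ 0.3548 -0.237   0.2414] d [ 0.3537 -0.0641 -0.1778] rv [  5.5   68.22 -31.24] |d| 0.401 |rv| 75.2 t 7.2
q [ 44.    1.1 -30.3 107.1  20.4  87.5 -39.9] F [-0.29  0.07 -0.63] w 0.0573
grasp now [ 0.3548 -0.237   0.2414] d [ 0.353  -0.0669 -0.1905] rv [ 17.41 107.05 -30.16] |d| 0.407 |rv| 112.6 t 7.2
q [ 44.    1.1 -30.3 107.1  20.4  87.5 -39.9] F [-0.29  0.07 -0.63] w 0.0573
```

View pics/s5.png

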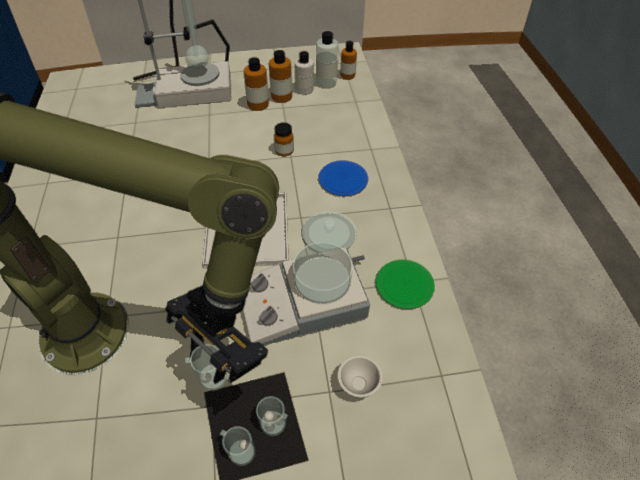

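View pics/w4.png

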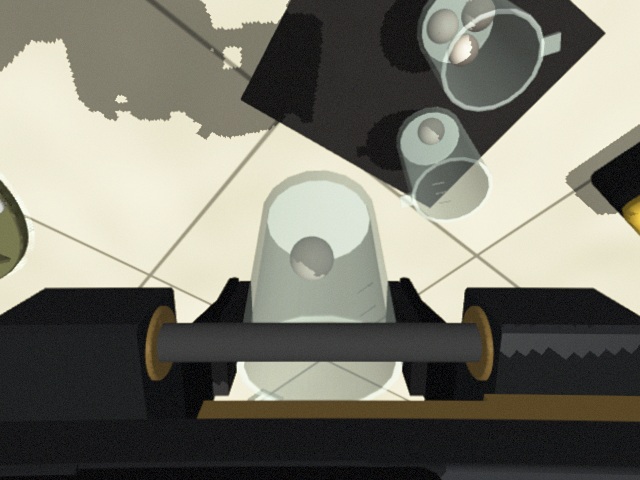

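Run:
```python
from h import *
plan([.58,-.06,.29],Rt(0,0))
```

```text
grasp now [ 0.3547 -0.237   0.2412] d [ 0.2471  0.0101 -0.1666] rv [-10.88  23.29 -49.  ] |d| 0.298 |rv| 55.3 t 7.3
q [ 44.    1.1 -30.3 107.1  20.4  87.5 -39.9] F [ 0.16  0.26 -1.31] w 0.057
```

Emit:
arm_command(
  targets=[
    [[0.015,0,-0.02,-0.7,1.4,-3,1],[0.04,0,-0.05,-1.7,3.7,-7.8,1],[0.075,0,-0.08,-3,6.5,-13.7,1],[0.11,0.002,-0.105,-4.5,9.6,-20.2,1],[0.15,0.005,-0.125,-6,12.8,-27,1],[0.185,0.007,-0.14,-7.5,16,-33.7,1],[0.215,0.009,-0.155,-9,19.2,-40.4,1],[0.235,0.01,-0.163,-10.2,21.8,-45.9,1],[0.247,0.01,-0.167,-10.9,23.3,-49,1],[0.247,0.01,-0.167,-10.9,23.3,-49,1]],
  ],
)

```text
time_s: 8.3
tool_pos: [0.5804, -0.0599, 0.2713]
tool_rot: [-180.0, -0.0, 90.0]
force: [-0.6, 0.1, -1.2]
grip_width: 0.0567
```

Emit:
arm_command(
  targets=[
    [[0,0,0,0,0,0,1],[0,0,0,0,0,0,1]],
  ],
)

```text
time_s: 8.5
tool_pos: [0.58, -0.0605, 0.2726]
tool_rot: [179.9, 0.1, 89.9]
force: [0.2, -0.3, -1.6]
grip_width: 0.0571
```

Run:
```python
from h import *
for th in (30,60,90): plan([.605,-.06+th/90*.11,.27],Rt(0,th))
c=shot('side','s6.png')
```

```text
grasp now [ 0.58   -0.0604  0.2916] d [0.0467 0.0249 0.019 ] rv [ 0.08 30.11 -0.04] |d| 0.056 |rv| 30.1 t 8.5
q [ 37.5  12.5 -40.   87.6   8.2  82.8  -2.9] F [ 0.23 -0.33 -1.64] w 0.0571
grasp now [ 0.58   -0.0604  0.2916] d [0.0903 0.0249 0.0119] rv [ 1.000e-01  6.011e+01 -2.000e-02] |d| 0.094 |rv| 60.1 t 8.5
q [ 37.5  12.5 -40.   87.6   8.2  82.8  -2.9] F [ 0.23 -0.33 -1.64] w 0.0571
grasp now [ 0.58   -0.0604  0.2916] d [0.1295 0.0249 0.0024] rv [1.000e-01 9.011e+01 1.000e-02] |d| 0.132 |rv| 90.1 t 8.5
q [ 37.5  12.5 -40.   87.6   8.2  82.8  -2.9] F [ 0.23 -0.33 -1.64] w 0.0571
```

View pics/s6.png

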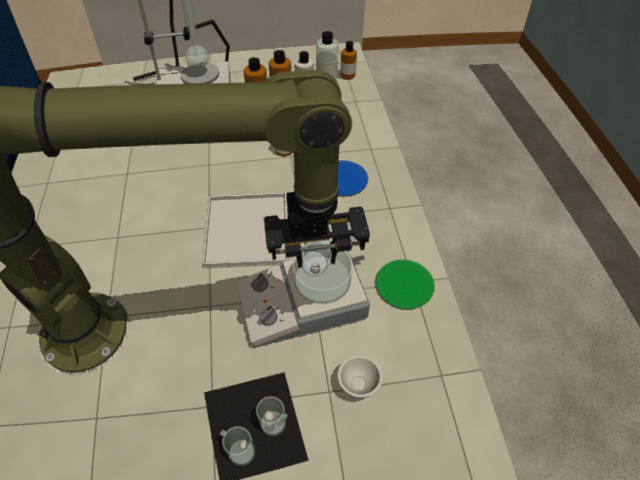

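Emit:
arm_command(
  targets=[
    [[0.008,0.004,0.003,0,5,0,1],[0.016,0.008,0.006,0,10,0,1],[0.025,0.013,0.01,0,16,0,1],[0.035,0.018,0.015,0,23,0,1],[0.046,0.024,0.019,0,30,0,1],[0.057,0.024,0.018,0,37,0,1],[0.067,0.024,0.016,0,44,0,1],[0.076,0.024,0.014,0,50,0,1],[0.083,0.024,0.013,0,55,0,1],[0.083,0.024,0.013,0,55,0,1]],
  ],
)

```text
time_s: 9.55
tool_pos: [0.6036, 0.0205, 0.2568]
tool_rot: [-179.7, -55.0, 89.6]
force: [-0.0, -0.2, -1.5]
grip_width: 0.0569
```

Run:
```python
from h import *
for th in (70,90): plan([.605,.05,.235],Rt(0,th))
c=shot('side','s7.png');c=shot('wrist','w7.png')
```

```text
grasp now [0.6036 0.0049 0.2677] d [0.004  0.0013 0.0551] rv [ 0.09 15.02 -0.23] |d| 0.055 |rv| 15.0 t 9.55
q [ 55.2  31.7 -44.3  87.6 -31.7  84.3  20.2] F [-0.04 -0.22 -1.53] w 0.0569
grasp now [0.6036 0.0049 0.2677] d [0.01   0.0013 0.0523] rv [ 0.13 35.02 -0.21] |d| 0.053 |rv| 35.0 t 9.55
q [ 55.2  31.7 -44.3  87.6 -31.7  84.3  20.2] F [-0.04 -0.22 -1.53] w 0.0569
```

View pics/s7.png

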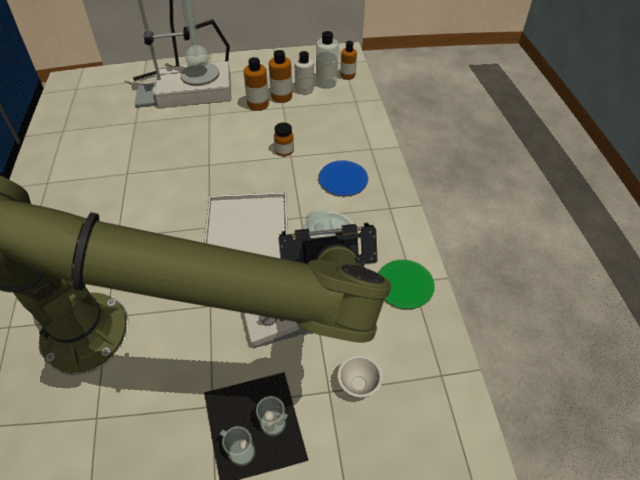

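View pics/w7.png

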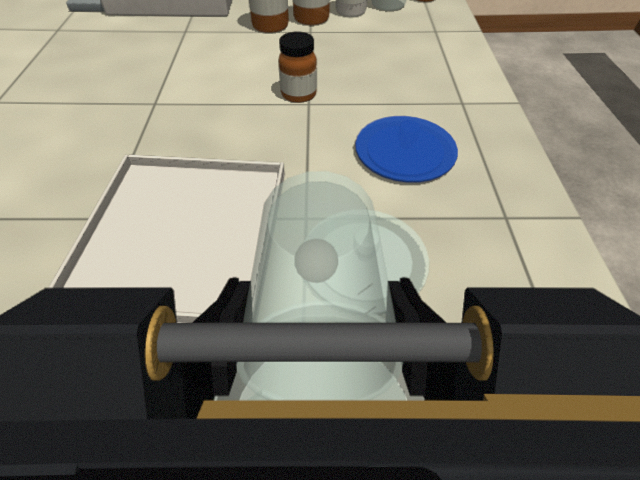

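Emit:
arm_command(
  targets=[
    [[0.001,0.001,0.008,0,3,0,1],[0.002,0.001,0.016,0,6,0,1],[0.003,0.001,0.026,0,9,0,1],[0.004,0.001,0.036,0,13,0,1],[0.006,0.001,0.044,0,18,0,1],[0.008,0.001,0.052,0,23,0,1],[0.009,0.001,0.052,0,28,0,1],[0.01,0.001,0.052,0,32,0,1],[0.01,0.001,0.052,0,35,0,1],[0.01,0.001,0.052,0,35,0,1]],
  ],
)

```text
time_s: 10.65
tool_pos: [0.6051, 0.0712, 0.2358]
tool_rot: [-38.9, -89.8, -51.1]
force: [0.5, 0.2, -0.6]
grip_width: 0.0571
```

Run:
```python
from h import *
for th in (100,): plan([.605,.05,.235],Rt(0,th))
c=shot('side','s8.png');c=shot('wrist','w8.png');c=shot('top');cv2.imwrite('pics/t8.png',cv2.resize(c['img'][150:330,240:480],None,fx=3,fy=3)[:,:,::-1])
```

```text
grasp now [0.6051 0.0522 0.2358] d [ 0.0025 -0.0001 -0.0025] rv [ 0.03  9.87 -0.1 ] |d| 0.004 |rv| 9.9 t 10.65
q [ 58.5  53.7 -48.4  91.9 -46.7  85.6  33.7] F [ 0.52  0.23 -0.59] w 0.0571
```

View pics/t8.png

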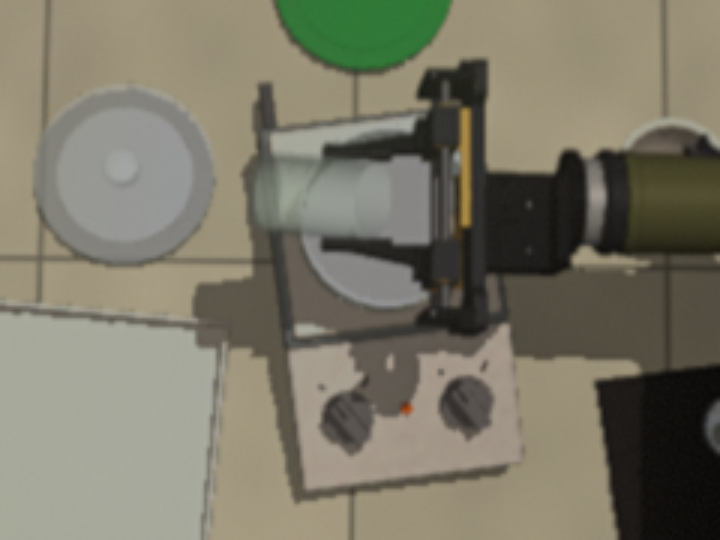

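View pics/w8.png

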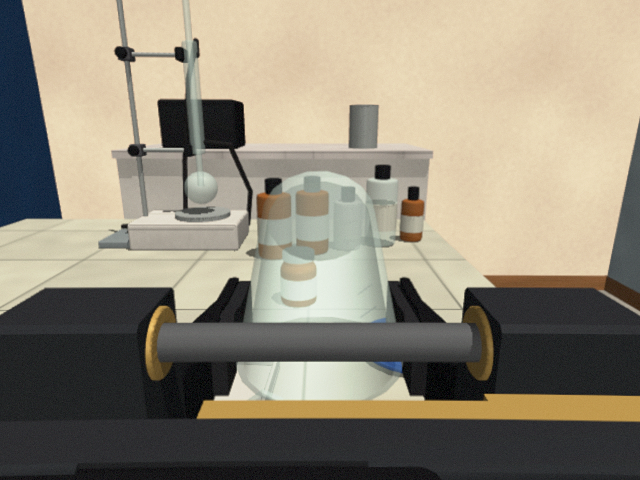

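Run:
```python
from h import *
c=shot('top');cv2.imwrite('pics/t9.png',cv2.resize(c['img'][165:265,310:430],None,fx=6,fy=6,interpolation=cv2.INTER_CUBIC)[:,:,::-1])
print(search_frame('ball_a0_center','top'))
for u in range(384,400,2): print(u,depthpt(c,(u,203),0))
c=shot('side');cv2.imwrite('pics/s9.png',cv2.resize(c['img'][180:330,240:400],None,fx=5,fy=4,interpolation=cv2.INTER_CUBIC)[:,:,::-1])
```

```text
[{'position': [371.2, 236.1], 'conf': 0.23}]
384 [ 0.63809337 -0.01126439  0.21344029]
386 [ 0.62880573 -0.00992138  0.26680003]
388 [ 0.62817918 -0.01364836  0.27074721]
390 [ 0.6505896  -0.03226444  0.14339238]
392 [ 0.64848004 -0.03540129  0.15582711]
394 [ 0.62944027 -0.02682594  0.26468847]
396 [ 0.63004221 -0.0313756   0.26163893]
398 [ 0.62937055 -0.03502218  0.26584182]
```

View pics/t9.png

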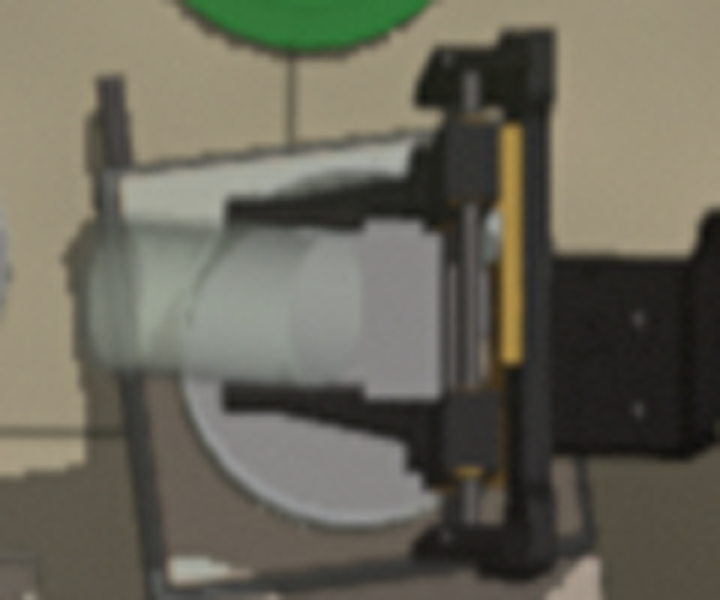

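View pics/s9.png

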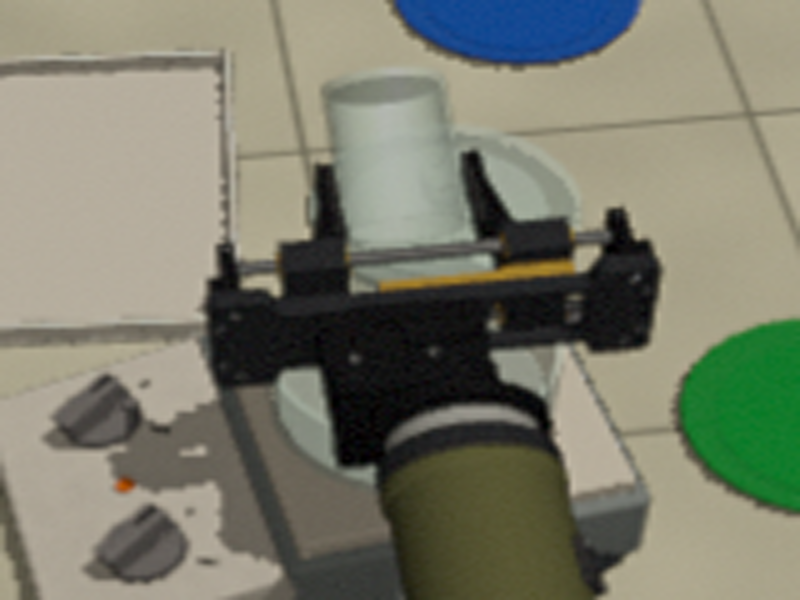

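Emit:
arm_command(
  targets=[
    [[0.02,0,0,0,0,0,1],[0.045,0,-0.0,0,-4,0,1],[0.07,0,0.01,0,-10,0,1],[0.085,-0.01,0.02,0,-18,0,1],[0.09,-0.02,0.04,0,-26,0,1],[0.09,-0.035,0.06,0,-34,0,1],[0.09,-0.05,0.08,0,-42,0,1],[0.09,-0.07,0.1,0,-50,0,1],[0.09,-0.09,0.12,0,-58,0,1],[0.09,-0.09,0.12,0,-58,0,1]],
  ],
)

```text
time_s: 11.95
tool_pos: [0.5107, 0.2028, 0.3327]
tool_rot: [179.3, -31.5, 91.3]
force: [-0.7, 1.4, -0.4]
grip_width: 0.0569
```

Run:
```python
from h import *
plan([.47,.32,.25],Rt(20,-25))
plan([.485,.2,.25],Rt(10,-25))
c=shot('side','s10.png');c=shot('top','t10.png')
print(search_frame('ball_a0_center','top'))
```

```text
grasp now [0.5107 0.1928 0.3489] d [ 0.0419 -0.0371  0.1425] rv [  1.73 -55.91 -19.77] |d| 0.153 |rv| 59.3 t 11.95
q [ 50.3   3.  -55.6  96.  -29.4  80.5   0.4] F [-0.75  1.38 -0.44] w 0.0569
grasp now [0.5107 0.1928 0.3489] d [-0.0609 -0.0255  0.0795] rv [  1.14 -56.38  -9.37] |d| 0.103 |rv| 57.2 t 11.95
q [ 50.3   3.  -55.6  96.  -29.4  80.5   0.4] F [-0.75  1.38 -0.44] w 0.0569
[{'position': [490.7, 294.6], 'conf': 0.26}]
```

View pics/s10.png

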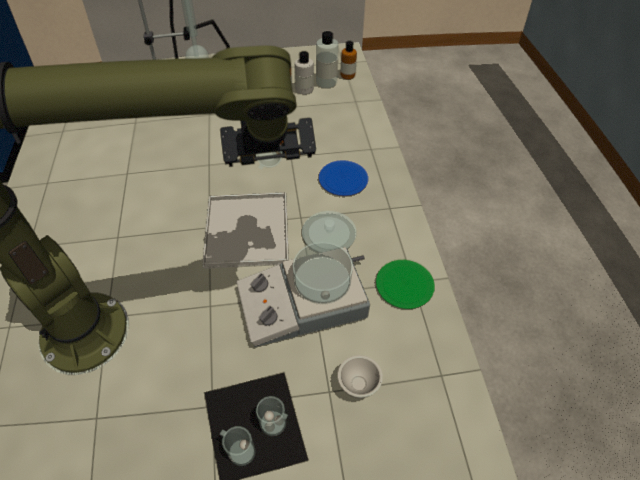

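View pics/t10.png

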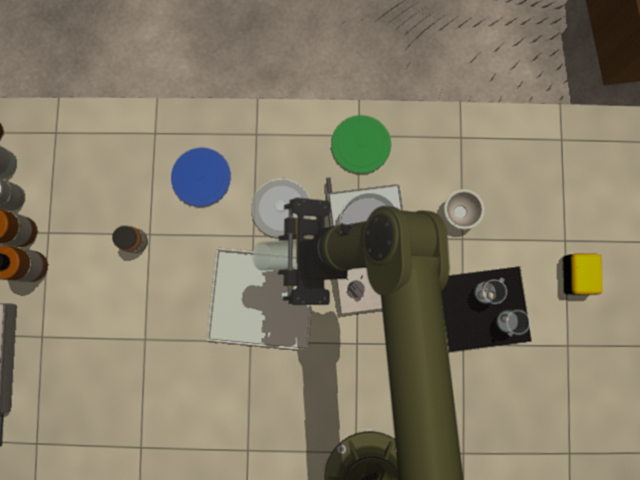

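Run:
```python
from h import *
plan([.465,.31,.17],Rt(20,-25))
```

```text
grasp now [0.5145 0.1825 0.3448] d [ 0.0009 -0.0473  0.2073] rv [  1.47 -56.17 -20.67] |d| 0.213 |rv| 59.9 t 12.1
q [ 50.6   3.6 -54.9  96.2 -29.2  80.4   0.6] F [-0.07  0.29 -1.04] w 0.0572
```

Emit:
arm_command(
  targets=[
    [[0,-0.004,0.015,0.1,-5,-1.8,1],[0,-0.01,0.04,0.3,-12,-4.4,1],[0,-0.016,0.07,0.5,-19,-7,1],[0,-0.023,0.1,0.7,-27,-9.9,1],[0,-0.03,0.13,0.9,-35,-12.9,1],[0,-0.036,0.158,1.1,-43,-15.8,1],[0.001,-0.042,0.185,1.3,-50,-18.4,1],[0.001,-0.047,0.207,1.5,-56.2,-20.7,1],[0.001,-0.047,0.207,1.5,-56.2,-20.7,1],[0.001,-0.047,0.207,1.5,-56.2,-20.7,1]],
  ],
)

```text
time_s: 13.1
tool_pos: [0.4675, 0.3021, 0.1501]
tool_rot: [-179.6, 24.8, 110.2]
force: [1.1, -0.4, -1.5]
grip_width: 0.0567
```

Emit:
arm_command(
  targets=[
    [[0,0,0,0,0,0,1],[0,0,0,0,0,0,1]],
  ],
)

```text
time_s: 13.3
tool_pos: [0.4708, 0.2994, 0.1535]
tool_rot: [180.0, 24.9, 109.6]
force: [0.2, -0.5, -0.6]
grip_width: 0.0567
```

Run:
```python
from h import *
plan([.465,.31,.09],Rt(20,-25))
plan([.465,.31,.073],Rt(20,-25))
c=shot('side','s11.png')
```

```text
grasp now [0.4681 0.3069 0.1707] d [ 0.0375 -0.0018  0.0716] rv [-0.15 -0.12 -0.37] |d| 0.081 |rv| 0.4 t 13.3
q [ -5.4  28.1 -56.4  94.7  41.1  89.5 -50.3] F [ 0.15 -0.48 -0.58] w 0.0567
grasp now [0.4681 0.3069 0.1707] d [ 0.0447 -0.0018  0.087 ] rv [-0.15 -0.12 -0.37] |d| 0.098 |rv| 0.4 t 13.3
q [ -5.4  28.1 -56.4  94.7  41.1  89.5 -50.3] F [ 0.15 -0.48 -0.58] w 0.0567
```

View pics/s11.png

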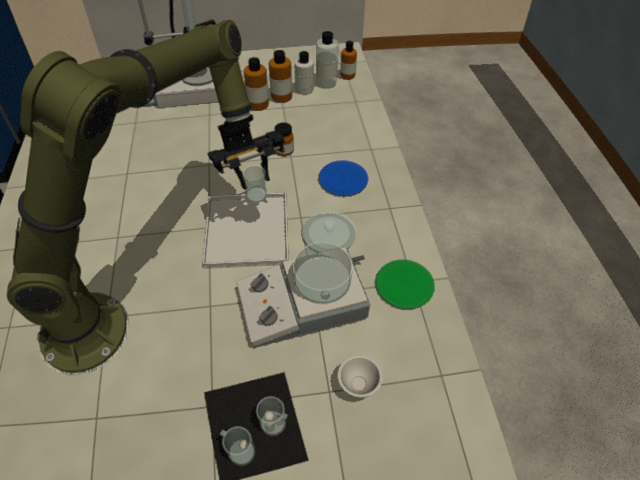

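Emit:
arm_command(
  targets=[
    [[0.007,0,0.013,0,0,0,1],[0.016,-0.001,0.031,0,0,0,1],[0.025,-0.002,0.05,0,0,0,1],[0.033,-0.002,0.064,0,0,0,1],[0.038,-0.002,0.074,0,0,0,1],[0.041,-0.002,0.08,0,0,0,1],[0.043,-0.002,0.084,0,0,0,1],[0.043,-0.002,0.084,0,0,0,1],[0.043,-0.002,0.084,0,0,0,1]],
  ],
)

```text
time_s: 14.25
tool_pos: [0.4659, 0.3047, 0.0589]
tool_rot: [-180.0, 24.9, 109.9]
force: [0.2, -0.1, -1.9]
grip_width: 0.057
```

Run:
```python
from h import *
plan([.465,.31,.072],Rt(20,-25))
c=shot('side');cv2.imwrite('pics/s12.png',cv2.resize(c['img'][120:280,180:340],None,fx=4,fy=4,interpolation=cv2.INTER_CUBIC)[:,:,::-1])
```

```text
grasp now [0.4632 0.3123 0.0761] d [-0.0008  0.0009  0.0049] rv [-0.04 -0.14 -0.06] |d| 0.005 |rv| 0.2 t 14.25
q [ -8.6  34.3 -53.3  99.1  45.8  82.7 -56.5] F [ 0.16 -0.08 -1.89] w 0.057
```

View pics/s12.png

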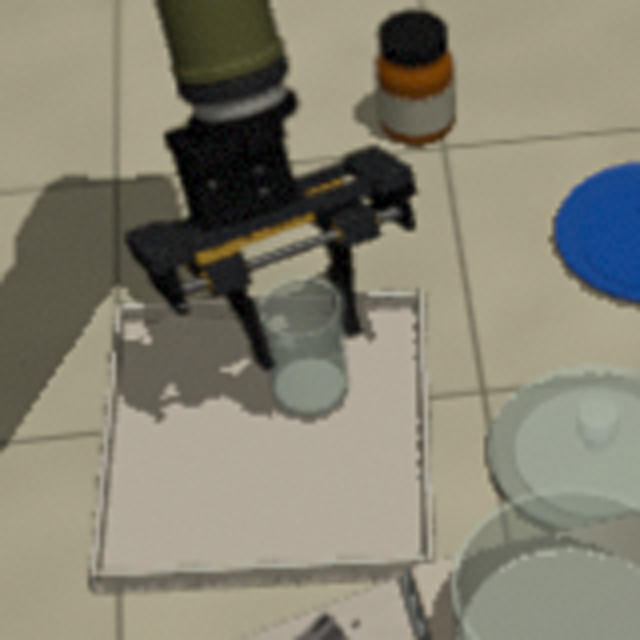

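Emit:
arm_command(
  targets=[
    [[0.001,0,0.002,0,0,0,1],[0.002,0,0.0035,0,0,0,1],[0.002,0,0.0045,0,0,0,1],[0.002,0,0.0045,0,0,0,1]],
  ],
)

```text
time_s: 14.7
tool_pos: [0.4657, 0.3045, 0.0539]
tool_rot: [-180.0, 24.9, 110.0]
force: [-1.0, 0.7, 2.8]
grip_width: 0.0571
```

Emit:
arm_command(
  targets=[
    [[0,0,0,0,0,0,0.2],[0,0,0,0,0,0,-0.3],[0,0,0,0,0,0,-0.8],[0,0,0,0,0,0,-0.8],[0,0,0,0,0,0,-0.8],[0,0,-0.015,0,0,0,-0.8],[0,0,-0.045,0,0,0,-0.8],[0,0,-0.09,0,0,0,-0.8],[0,0,-0.13,0,0,0,-0.8],[0,0,-0.16,0,0,0,-0.8]],
  ],
)

```text
time_s: 15.7
tool_pos: [0.4421, 0.3699, 0.202]
tool_rot: [179.9, 24.7, 110.0]
force: [0.6, 0.5, -0.3]
grip_width: 0.0784
```

Run:
```python
from h import *
plan([.383,-.3395,.25],Rt(-80,-25))
plan([.383,-.3395,.25],Rt(15,-25))
c=shot('side','s13.png')
```

```text
grasp now [0.4393 0.3773 0.2193] d [-0.5987 -0.3062  0.2417] rv [42.11 -0.24 90.72] |d| 0.715 |rv| 100.0 t 15.7
q [-13.7  30.1 -57.   86.5  40.4  97.2 -53.5] F [ 0.56  0.55 -0.33] w 0.0784
grasp now [0.4393 0.3773 0.2193] d [-0.6072 -0.2989  0.2456] rv [ 2.17 -0.26  4.52] |d| 0.72 |rv| 5.0 t 15.7
q [-13.7  30.1 -57.   86.5  40.4  97.2 -53.5] F [ 0.56  0.55 -0.33] w 0.0784
```

View pics/s13.png

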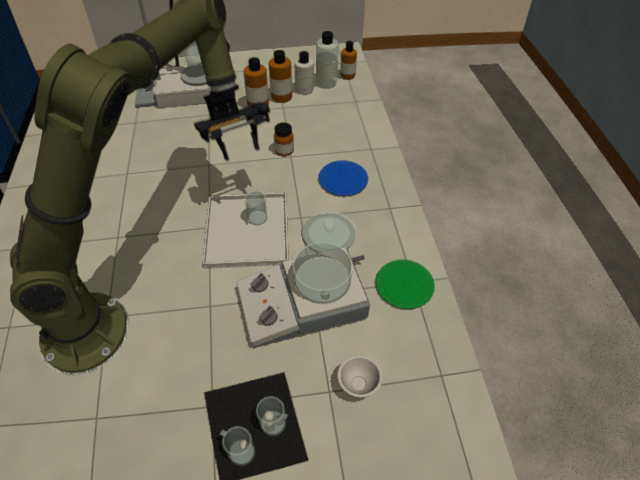

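Run:
```python
from h import *
plan([.54,.0,.32],Rt(12,-25))
```

```text
grasp now [0.439  0.3806 0.2232] d [-0.3971 -0.0368  0.0744] rv [ 3.72 -0.51  7.24] |d| 0.406 |rv| 8.2 t 15.75
q [-13.8  30.  -57.2  86.2  40.4  97.3 -53.5] F [-0.33  1.8   2.22] w 0.0781
```

Emit:
arm_command(
  targets=[
    [[-0.03,-0.003,0,0.3,0,0.6,-0.7],[-0.075,-0.007,0.005,0.7,0,1.4,-0.7],[-0.12,-0.011,0.015,1.1,0,2.2,-0.7],[-0.165,-0.015,0.025,1.5,0,3,-0.7],[-0.21,-0.02,0.035,2,0,3.9,-0.7],[-0.255,-0.024,0.045,2.4,0,4.7,-0.7],[-0.3,-0.028,0.055,2.8,0,5.5,-0.7],[-0.345,-0.032,0.065,3.2,0,6.3,-0.7],[-0.38,-0.035,0.07,3.5,0,7,-0.7],[-0.397,-0.037,0.074,3.7,-0.5,7.2,-0.7]],
  ],
)

```text
time_s: 16.75
tool_pos: [0.5422, -0.0166, 0.3003]
tool_rot: [-179.7, 25.5, 101.6]
force: [-0.7, 0.2, 0.1]
grip_width: 0.0739
```

Run:
```python
from h import *
shot('top');shot('top');
t=shot('top');c=shot('side')
cv2.imwrite('pics/t14.png',cv2.resize(t['img'][260:360,420:550],None,fx=6,fy=6,interpolation=cv2.INTER_CUBIC)[:,:,::-1])
plan([.383,-.3395,.20],Rt(10,-25))
```

```text
grasp now [ 0.5395 -0.0024  0.3152] d [-0.2186 -0.2225  0.2326] rv [0.5  0.33 1.97] |d| 0.389 |rv| 2.1 t 16.95
q [ 29.6   6.6 -51.6  95.2  30.   86.5 -13.3] F [ 0.09  1.08 -0.76] w 0.0741
```

View pics/t14.png

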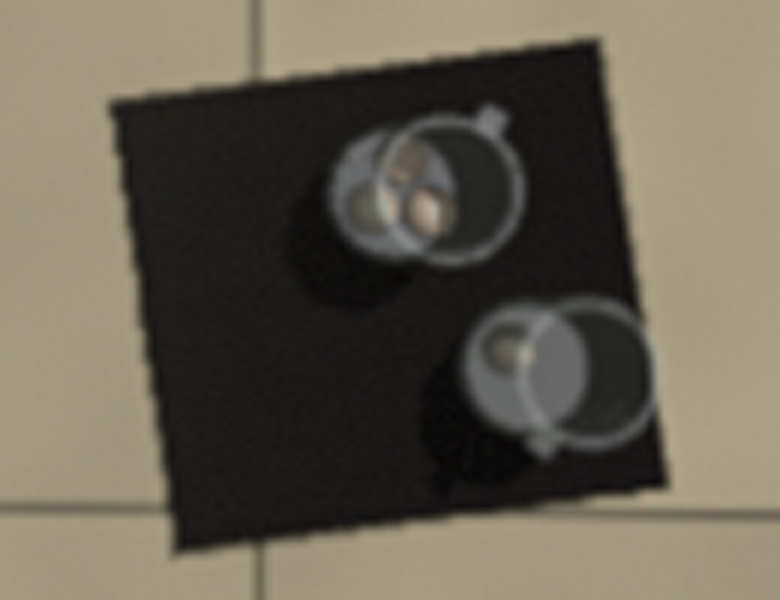

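Emit:
arm_command(
  targets=[
    [[-0.025,-0.025,0.01,0,0,0.3,-0.7],[-0.05,-0.05,0.035,0,0,0.6,-0.7],[-0.075,-0.076,0.065,0,0,0.9,-0.7],[-0.1,-0.102,0.095,0,0,1.2,-0.7],[-0.125,-0.128,0.125,0.2,0,1.5,-0.7],[-0.15,-0.154,0.155,0.3,0,1.7,-0.7],[-0.175,-0.179,0.185,0.4,0.2,1.9,-0.7],[-0.2,-0.204,0.21,0.5,0.3,2,-0.7],[-0.218,-0.222,0.232,0.5,0.3,2,-0.7],[-0.218,-0.222,0.232,0.5,0.3,2,-0.7]],
  ],
)

```text
time_s: 17.95
tool_pos: [0.3815, -0.349, 0.1809]
tool_rot: [-179.8, 24.9, 99.7]
force: [-0.4, 0.4, -0.4]
grip_width: 0.0738
```

Emit:
arm_command(
  targets=[
    [[0,0,0,0,0,0,-0.7],[0,0,0,0,0,0,-0.7]],
  ],
)

```text
time_s: 18.15
tool_pos: [0.3865, -0.3463, 0.1841]
tool_rot: [179.9, 25.1, 100.1]
force: [-0.5, 0.0, -0.3]
grip_width: 0.0738
```

Run:
```python
from h import *
plan([.383,-.3395,.10],Rt(10,-25))
c=shot('wrist','w15.png')
for b in [(.454,-.2855),(.383,-.3395)]: print(proj(c,[[*b,.088],[*b,.003]]))
```

```text
grasp now [ 0.3851 -0.3383  0.2013] d [ 0.0423 -0.0024  0.092 ] rv [0.11 0.11 0.05] |d| 0.101 |rv| 0.2 t 18.15
q [ 51.6  -8.2 -24.9 119.9  20.5  53.9  26.4] F [-0.47  0.04 -0.26] w 0.0738
[[466.89316722 101.90616537]
 [433.12532728  50.29540258]]
[[315.2802367  170.0638822 ]
 [315.86133368 109.15322106]]
```

View pics/w15.png

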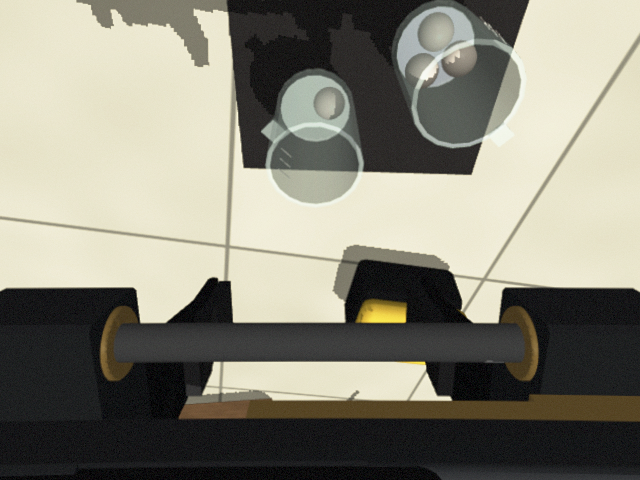

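Emit:
arm_command(
  targets=[
    [[0.014,-0.001,0.03,0,0,0,-0.7],[0.028,-0.002,0.061,0,0,0,-0.7],[0.042,-0.002,0.092,0,0,0,-0.7],[0.042,-0.002,0.092,0,0,0,-0.7],[0.042,-0.002,0.092,0,0,0,-0.7]],
  ],
)

```text
time_s: 18.7
tool_pos: [0.3837, -0.3491, 0.0833]
tool_rot: [180.0, 25.1, 99.9]
force: [0.6, -1.6, 0.6]
grip_width: 0.0738
```

Run:
```python
from h import *
plan([.383,-.3395,.07],Rt(10,-25))
c=shot('side');cv2.imwrite('pics/s16.png',cv2.resize(c['img'][320:480,170:370],None,fx=4,fy=4)[:,:,::-1])
c=shot('wrist','w16.png')
```

```text
grasp now [ 0.3823 -0.3412  0.1006] d [0.0144 0.001  0.027 ] rv [ 0.02  0.1  -0.06] |d| 0.031 |rv| 0.1 t 18.7
q [ 52.   -0.5 -26.7 126.2  30.1  43.2  15. ] F [ 0.56 -1.56  0.59] w 0.0738
```

View pics/s16.png

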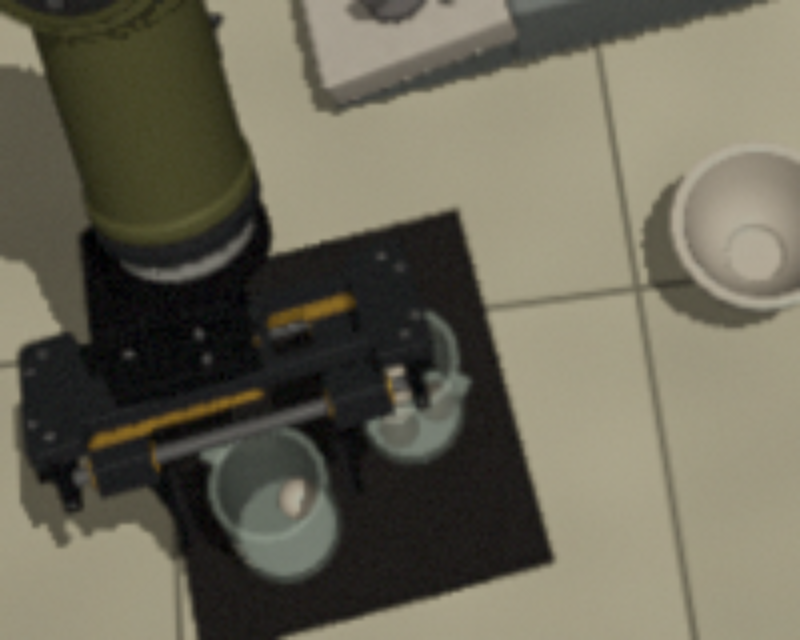

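View pics/w16.png

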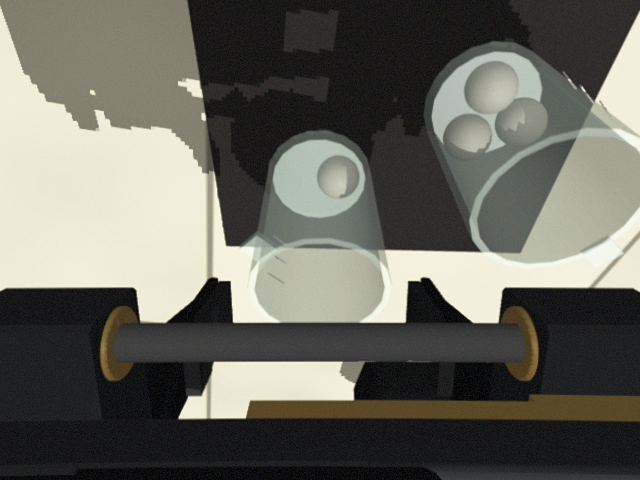

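Run:
```python
from h import *
c=shot('side')
for p in [(418,395),(425,385),(420,400),(410,375),(72,500),(395,345),(350,475),(375,415)]:
    print(p,np.round(depthpt(c,(170+p[0]/4,320+p[1]/4),0),4))
```

```text
(418, 395) [ 0.4644 -0.3352  0.1748]
(425, 385) [ 0.4682 -0.3324  0.1792]
(420, 400) [ 0.4649 -0.3362  0.1705]
(410, 375) [ 0.4621 -0.3302  0.1889]
(72, 500) [ 0.3035 -0.364   0.1721]
(395, 345) [ 0.4571 -0.3196  0.2009]
(350, 475) [ 0.4252 -0.3465  0.104 ]
(375, 415) [ 0.4437 -0.3413  0.1726]
```

Emit:
arm_command(
  targets=[
    [[0.006,0,0.012,0,0,0,-0.7],[0.014,0,0.027,0,0,0,-0.7],[0.014,0,0.027,0,0,0,-0.7],[0.014,0,0.027,0,0,0,1],[0.014,0,0.027,0,0,0,1],[0.014,0,0.027,0,0,0,1],[0.014,0,0.027,0,0,0,1],[0.014,0,0.027,0,0,0,1]],
  ],
  newtons=13,
)

```text
time_s: 19.65
tool_pos: [0.3835, -0.3494, 0.0537]
tool_rot: [179.9, 25.2, 99.8]
force: [0.4, 0.0, 5.1]
grip_width: 0.0576
```

Run:
```python
from h import *
plan([.383,-.3395,.24],Rt(10,-25))
c=shot('wrist','w17.png')
```

```text
grasp now [ 0.3821 -0.3414  0.0709] d [-0.0704  0.0016 -0.1537] rv [ 0.05  0.23 -0.19] |d| 0.169 |rv| 0.3 t 19.65
q [ 51.6   2.5 -26.9 127.7  34.7  40.2   9.8] F [0.4  0.01 5.11] w 0.0576
```

View pics/w17.png

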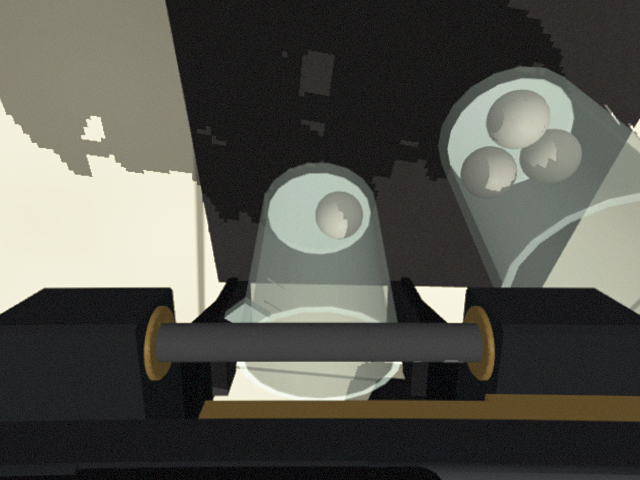

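Emit:
arm_command(
  targets=[
    [[-0.004,0,-0.009,0,0,0,1],[-0.013,0,-0.027,0,0,0,1],[-0.026,0,-0.054,0,0,0,1],[-0.039,0,-0.082,0,0,0,1],[-0.052,0,-0.109,0,0,0,1],[-0.064,0,-0.136,0,0,0,1],[-0.071,0,-0.15,0,0,0,1],[-0.074,0,-0.157,0,0,0,1],[-0.074,0,-0.157,0,0,0,1],[-0.074,0,-0.157,0,0,0,1]],
  ],
)

```text
time_s: 20.7
tool_pos: [0.3815, -0.3487, 0.2242]
tool_rot: [-179.9, 25.0, 99.8]
force: [-0.6, 0.0, -1.3]
grip_width: 0.0576
```

Run:
```python
from h import *
plan([.50,-.20,.29],Rt(0,0)); plan([.58,-.06,.29],Rt(0,0))
c=shot('wrist','w18.png')
```

```text
grasp now [ 0.3802 -0.3407  0.2414] d [ 0.0947  0.142  -0.0959] rv [ 2.08 24.93  9.66] |d| 0.196 |rv| 26.8 t 20.7
q [ 52.5 -10.5 -24.4 116.9  18.   58.3  30.2] F [-0.58  0.05 -1.31] w 0.0576
grasp now [ 0.3802 -0.3407  0.2414] d [ 0.2073  0.2446 -0.1486] rv [ 2.08 24.93  9.66] |d| 0.353 |rv| 26.8 t 20.7
q [ 52.5 -10.5 -24.4 116.9  18.   58.3  30.2] F [-0.58  0.05 -1.31] w 0.0576
```

View pics/w18.png

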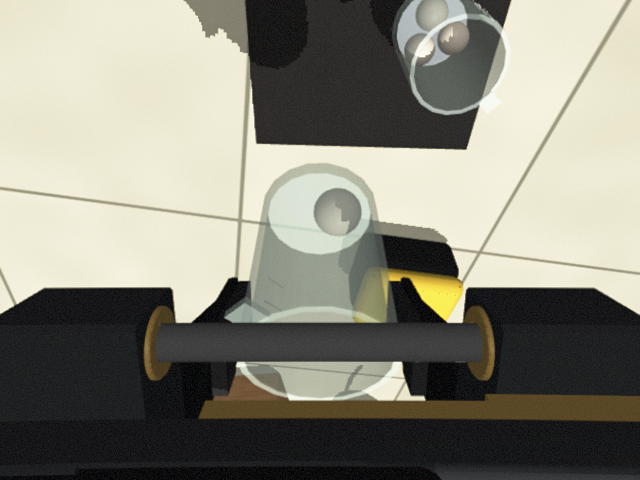

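Emit:
arm_command(
  targets=[
    [[0.012,0.014,-0.015,0.1,1,0.5,1],[0.035,0.042,-0.035,0.3,4,1.6,1],[0.06,0.072,-0.06,0.5,7,2.8,1],[0.088,0.105,-0.08,0.8,10,4,1],[0.116,0.138,-0.1,1.1,13.5,5.3,1],[0.143,0.17,-0.115,1.4,17,6.6,1],[0.168,0.2,-0.13,1.7,20,7.8,1],[0.19,0.225,-0.14,1.9,23,9,1],[0.207,0.245,-0.149,2.1,24.9,9.7,1],[0.207,0.245,-0.149,2.1,24.9,9.7,1]],
  ],
)

```text
time_s: 21.75
tool_pos: [0.5822, -0.0571, 0.2711]
tool_rot: [-180.0, -0.1, 90.2]
force: [0.3, 0.0, -1.2]
grip_width: 0.0573
```

Emit:
arm_command(
  targets=[
    [[0,0,0,0,0,0,1],[0,0,0,0,0,0,1]],
  ],
)

```text
time_s: 21.95
tool_pos: [0.5802, -0.0614, 0.2722]
tool_rot: [180.0, 0.2, 89.9]
force: [-0.4, -0.1, -0.4]
grip_width: 0.058
```

Run:
```python
from h import *
for th in (30,55): plan([.605,-.06+th/90*.11,.27],Rt(0,th))
```

```text
grasp now [ 0.5802 -0.0614  0.2912] d [0.0477 0.0247 0.0185] rv [ 3.000e-02  3.019e+01 -8.000e-02] |d| 0.057 |rv| 30.2 t 21.95
q [ 37.4  12.6 -39.8  87.5   8.3  82.9  -2.9] F [-0.42 -0.12 -0.42] w 0.058
grasp now [ 0.5802 -0.0614  0.2912] d [0.0843 0.0246 0.0129] rv [ 5.000e-02  5.519e+01 -7.000e-02] |d| 0.089 |rv| 55.2 t 21.95
q [ 37.4  12.6 -39.8  87.5   8.3  82.9  -2.9] F [-0.42 -0.12 -0.42] w 0.058
```

Emit:
arm_command(
  targets=[
    [[0.008,0.004,0.003,0,5,0,1],[0.016,0.008,0.006,0,10,0,1],[0.025,0.013,0.01,0,16,0,1],[0.035,0.018,0.015,0,23,0,1],[0.046,0.024,0.019,0,30,0,1],[0.057,0.024,0.018,0,37,0,1],[0.067,0.024,0.016,0,44,0,1],[0.076,0.024,0.014,0,50,0,1],[0.084,0.024,0.013,0,55,0,1],[0.084,0.024,0.013,0,55,0,1]],
  ],
)

```text
time_s: 22.95
tool_pos: [0.6039, 0.0204, 0.2565]
tool_rot: [-179.7, -54.9, 89.4]
force: [-0.0, 0.0, -1.6]
grip_width: 0.0577
```

Emit:
arm_command(
  targets=[
    [[0.001,0.001,0.008,0,3,0,1],[0.002,0.001,0.016,0,6,0,1],[0.003,0.001,0.026,0,9,0,1],[0.004,0.001,0.036,0,13,0,1],[0.006,0.001,0.044,0,18,0,1],[0.008,0.001,0.052,0,23,0,1],[0.009,0.001,0.052,0,28,0,1],[0.01,0.001,0.052,0,32,0,1],[0.01,0.001,0.052,0,35,0,1],[0.01,0.001,0.052,0,35,0,1]],
  ],
)

```text
time_s: 23.95
tool_pos: [0.6057, 0.072, 0.236]
tool_rot: [-84.3, -89.9, -5.8]
force: [-0.8, 0.3, -0.9]
grip_width: 0.0573
```

Run:
```python
from h import *
plan([.605,.05,.235],Rt(0,90))
c=shot('wrist','w19.png')
```

```text
grasp now [0.6057 0.053  0.236 ] d [-0.001  -0.0007 -0.003 ] rv [ 0.05 -0.01 -0.09] |d| 0.003 |rv| 0.1 t 23.95
q [ 58.4  53.6 -48.4  91.9 -46.7  85.5  33.7] F [-0.79  0.34 -0.94] w 0.0573
```

View pics/w19.png

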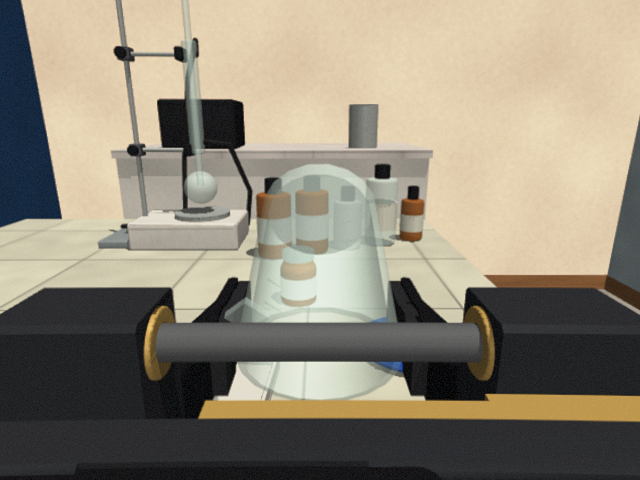

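Emit:
arm_command(
  targets=[
    [[0.02,0,0,0,0,0,1],[0.045,0,-0.0,0,-4,0,1],[0.07,0,0.01,0,-10,0,1],[0.085,-0.01,0.02,0,-18,0,1],[0.09,-0.02,0.04,0,-26,0,1],[0.09,-0.035,0.06,0,-34,0,1],[0.09,-0.05,0.08,0,-42,0,1],[0.09,-0.07,0.1,0,-50,0,1],[0.09,-0.09,0.12,0,-58,0,1],[0.09,-0.09,0.12,0,-58,0,1]],
  ],
)

```text
time_s: 25.0
tool_pos: [0.5113, 0.2041, 0.3331]
tool_rot: [179.3, -31.4, 91.3]
force: [0.0, 0.7, -0.3]
grip_width: 0.0576
```

Run:
```python
from h import *
shot('side');shot('side');shot('side')
plan([.485,.2,.19],Rt(5,-25))
c=shot('side');cv2.imwrite('pics/s20.png',cv2.resize(c['img'][160:320,200:400],None,fx=4,fy=4,interpolation=cv2.INTER_CUBIC)[:,:,::-1])
```

```text
grasp now [0.5152 0.1838 0.3451] d [-0.0834 -0.0303  0.1318] rv [  0.58 -56.64  -5.08] |d| 0.159 |rv| 56.9 t 25.15
q [ 50.2   3.7 -54.8  96.1 -29.   80.3   0.3] F [-0.15 -0.55 -0.84] w 0.0573
```

View pics/s20.png

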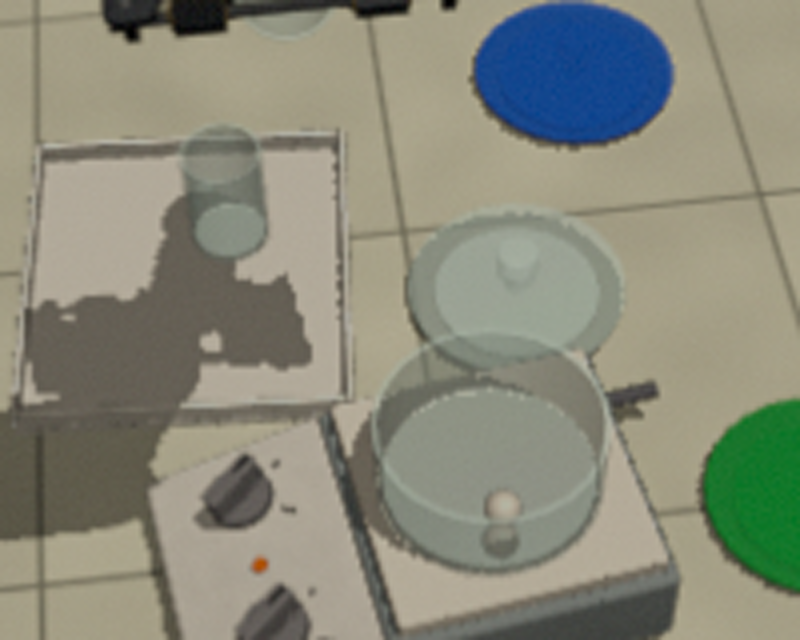

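Emit:
arm_command(
  targets=[
    [[-0.006,-0.002,0.01,0,-5,-0.5,1],[-0.018,-0.006,0.028,0.1,-12,-1.1,1],[-0.029,-0.01,0.045,0.2,-19,-1.7,1],[-0.04,-0.015,0.063,0.3,-27,-2.4,1],[-0.052,-0.019,0.082,0.4,-35,-3.1,1],[-0.063,-0.023,0.1,0.5,-43,-3.9,1],[-0.074,-0.027,0.117,0.5,-50,-4.5,1],[-0.083,-0.03,0.132,0.6,-56.6,-5.1,1],[-0.083,-0.03,0.132,0.6,-56.6,-5.1,1],[-0.083,-0.03,0.132,0.6,-56.6,-5.1,1]],
  ],
)

```text
time_s: 26.2
tool_pos: [0.4861, 0.1913, 0.1707]
tool_rot: [-179.6, 24.6, 95.0]
force: [-0.0, -1.2, -0.9]
grip_width: 0.0577
```

Emit:
arm_command(
  targets=[
    [[0,0,0,0,0,0,1],[0,0,0,0,0,0,1]],
  ],
)

```text
time_s: 26.4
tool_pos: [0.488, 0.1892, 0.1733]
tool_rot: [-180.0, 24.7, 94.6]
force: [0.1, 0.4, -0.7]
grip_width: 0.0578
```

Run:
```python
from h import *
plan([.485,.2,.077],Rt(5,-25))
c=shot('top');cv2.imwrite('pics/t21.png',cv2.resize(c['img'][170:350,200:420],None,fx=3,fy=3,interpolation=cv2.INTER_CUBIC)[:,:,::-1])
c=shot('side');cv2.imwrite('pics/s21.png',cv2.resize(c['img'][160:320,200:400],None,fx=4,fy=4,interpolation=cv2.INTER_CUBIC)[:,:,::-1])
```

```text
grasp now [0.4874 0.1971 0.1906] d [ 0.0502 -0.0021  0.1019] rv [-0.18 -0.28 -0.38] |d| 0.114 |rv| 0.5 t 26.4
q [  7.5  23.  -56.3  97.   36.1  90.  -51.6] F [ 0.13  0.43 -0.65] w 0.0578
```

View pics/t21.png

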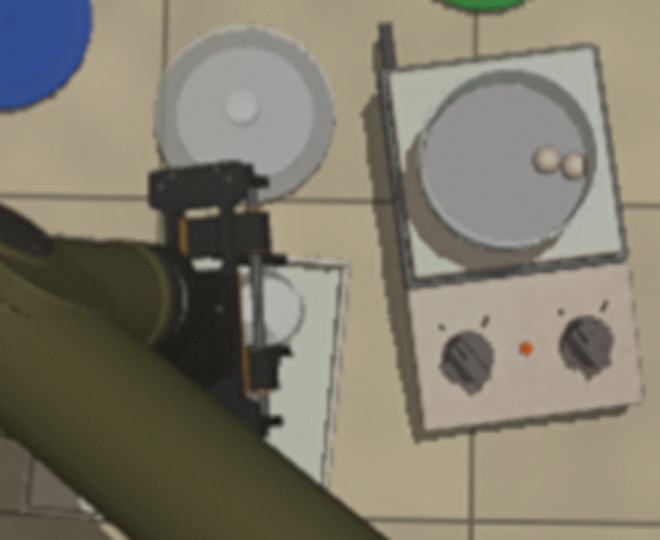

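View pics/s21.png

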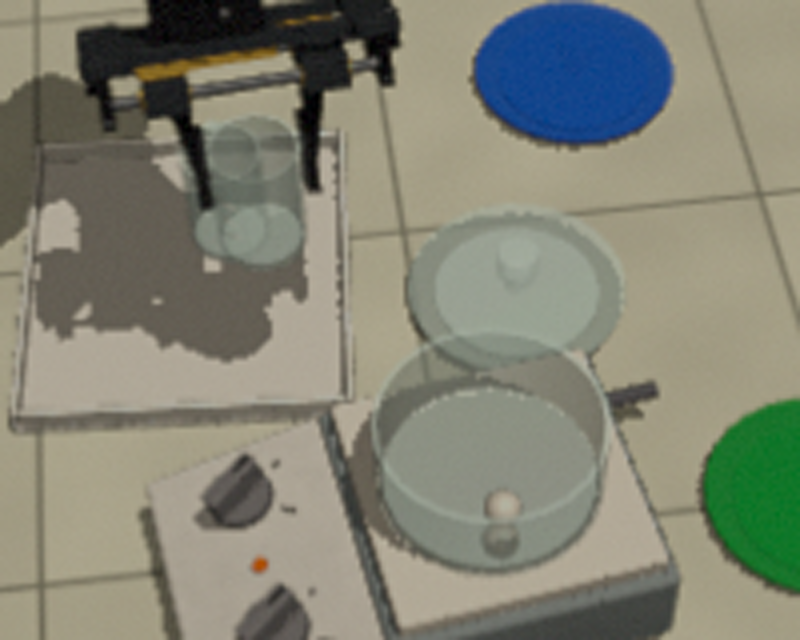

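Emit:
arm_command(
  targets=[
    [[0.008,0,0.016,0,0,0,1],[0.019,-0.001,0.038,0,0,0,1],[0.03,-0.002,0.061,0,0,0,1],[0.039,-0.002,0.08,0,0,0,1],[0.045,-0.002,0.092,0,0,0,1],[0.049,-0.002,0.1,0,0,0,1],[0.05,-0.002,0.102,0,0,0,1],[0.05,-0.002,0.102,0,0,0,1],[0.05,-0.002,0.102,0,0,0,1]],
  ],
)

```text
time_s: 27.4
tool_pos: [0.4844, 0.1942, 0.0591]
tool_rot: [-179.9, 24.7, 94.9]
force: [-0.1, 0.2, -0.6]
grip_width: 0.0574
```

Emit:
arm_command(
  targets=[
    [[0.001,0,0.002,0,0,0,1],[0.001,0,0.003,0,0,0,1],[0.001,0,0.003,0,0,0,1]],
  ],
)

```text
time_s: 27.7
tool_pos: [0.4842, 0.1938, 0.0557]
tool_rot: [-179.9, 24.8, 94.9]
force: [-0.4, 1.4, 1.2]
grip_width: 0.0576
```

Emit:
arm_command(
  targets=[
    [[0,0,0.001,0,0,0,1],[0,0,0.001,0,0,0,0.2],[0,0,0.001,0,0,0,-0.3],[0,0,0.001,0,0,0,-0.7],[0,0,0.001,0,0,0,-0.7],[0,0,0.001,0,0,0,-0.7],[0,0,-0.015,0,0,0,-0.7],[0,0,-0.045,0,0,0,-0.7],[0,0,-0.09,0,0,0,-0.7],[0,0,-0.13,0,0,0,-0.7]],
  ],
)

```text
time_s: 28.7
tool_pos: [0.4792, 0.2488, 0.1756]
tool_rot: [-179.8, 24.7, 95.0]
force: [-0.3, 0.9, -0.4]
grip_width: 0.074
```

Run:
```python
from h import *
shot('side');shot('side');shot('side')
plan([.54,.0,.32],Rt(12,-25))
c=shot('side','s22.png')
```

```text
grasp now [0.4793 0.2587 0.1936] d [-0.2918  0.039  -0.0056] rv [-2.83 -0.43 -6.37] |d| 0.294 |rv| 7.0 t 28.85
q [  0.   27.1 -56.1  92.5  37.2  93.3 -56.8] F [-0.37  0.02 -1.18] w 0.0737
```

View pics/s22.png

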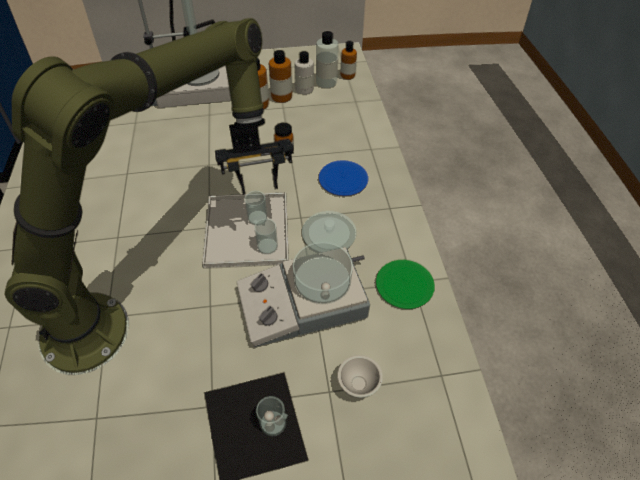

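Emit:
arm_command(
  targets=[
    [[-0.02,0.003,-0.015,-0.2,0,-0.5,-0.7],[-0.055,0.008,-0.02,-0.6,0,-1.2,-0.7],[-0.1,0.013,-0.02,-1,0,-2.2,-0.7],[-0.145,0.019,-0.018,-1.4,0,-3.2,-0.7],[-0.19,0.025,-0.015,-1.8,-0.2,-4.2,-0.7],[-0.235,0.031,-0.01,-2.2,-0.3,-5.2,-0.7],[-0.27,0.036,-0.008,-2.6,-0.4,-6,-0.7],[-0.292,0.039,-0.006,-2.8,-0.4,-6.4,-0.7],[-0.292,0.039,-0.006,-2.8,-0.4,-6.4,-0.7],[-0.292,0.039,-0.006,-2.8,-0.4,-6.4,-0.7]],
  ],
)

```text
time_s: 29.9
tool_pos: [0.5403, -0.011, 0.2997]
tool_rot: [-179.5, 25.1, 102.0]
force: [-1.1, -0.0, 0.7]
grip_width: 0.0738
```

Run:
```python
from h import *
shot('side')
t=shot('top');c=shot('side')
cv2.imwrite('pics/t23.png',cv2.resize(t['img'][260:360,420:550],None,fx=6,fy=6,interpolation=cv2.INTER_CUBIC)[:,:,::-1])
cv2.imwrite('pics/s23.png',cv2.resize(c['img'][160:320,200:400],None,fx=4,fy=4,interpolation=cv2.INTER_CUBIC)[:,:,::-1])
plan([.454,-.2855,.20],Rt(22,-25))
```

```text
grasp now [ 0.5391 -0.001   0.317 ] d [-0.1857 -0.1401  0.2173] rv [-4.6   0.06 -8.87] |d| 0.318 |rv| 10.0 t 30.05
q [ 32.4   7.  -54.7  94.9  30.3  86.9 -13.5] F [-0.05  1.33  0.32] w 0.0739
```

View pics/t23.png

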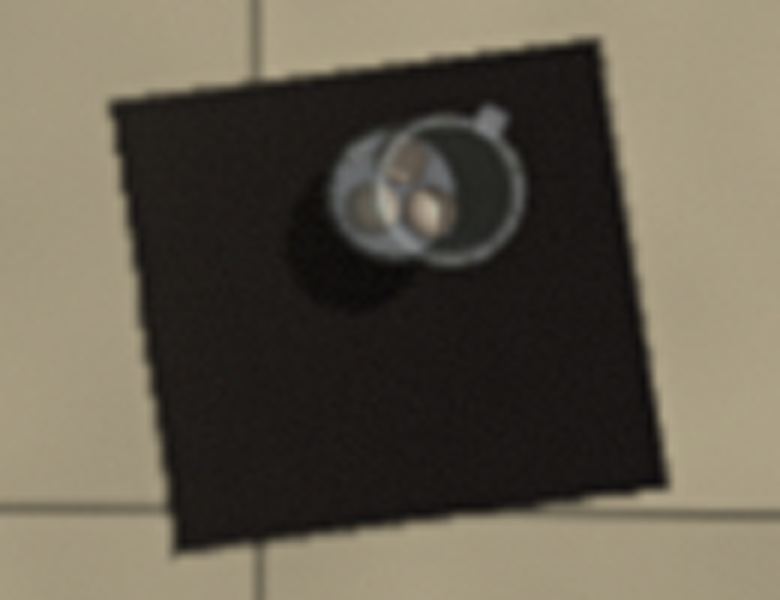

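View pics/s23.png

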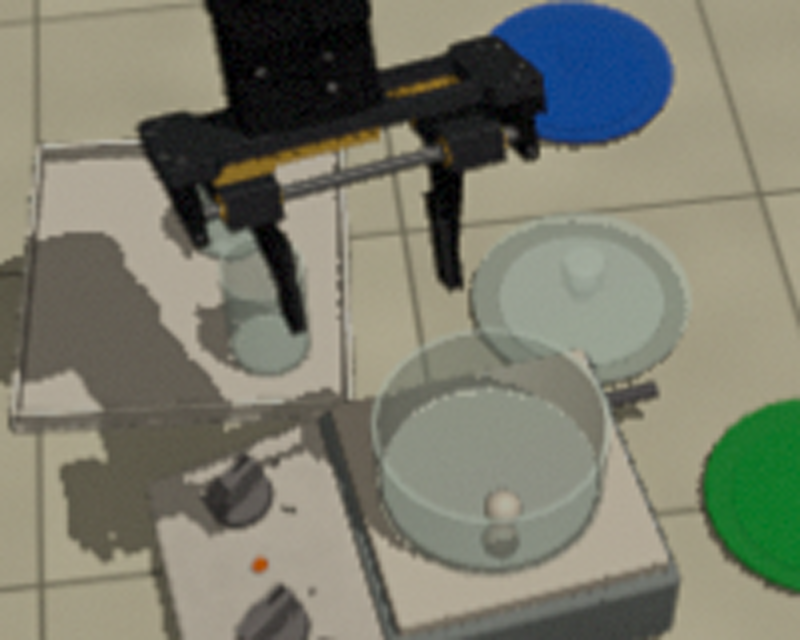

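Emit:
arm_command(
  targets=[
    [[-0.025,-0.018,0.01,-0.5,0,-1,-0.7],[-0.05,-0.037,0.04,-1.2,0,-2.3,-0.7],[-0.075,-0.056,0.075,-1.8,0,-3.5,-0.7],[-0.1,-0.075,0.11,-2.4,0,-4.7,-0.7],[-0.125,-0.094,0.145,-3,0,-5.9,-0.7],[-0.15,-0.113,0.175,-3.7,0,-7.1,-0.7],[-0.172,-0.13,0.2,-4.3,0,-8.2,-0.7],[-0.186,-0.14,0.217,-4.6,0,-8.9,-0.7],[-0.186,-0.14,0.217,-4.6,0,-8.9,-0.7],[-0.186,-0.14,0.217,-4.6,0,-8.9,-0.7]],
  ],
)

```text
time_s: 31.05
tool_pos: [0.4575, -0.2932, 0.1836]
tool_rot: [179.9, 25.0, 111.9]
force: [0.4, -0.4, 0.8]
grip_width: 0.0737
```

Emit:
arm_command(
  targets=[
    [[0,0,0,0,0,0,-0.7],[0,0,0,0,0,0,-0.7]],
  ],
)

```text
time_s: 31.25
tool_pos: [0.4585, -0.2929, 0.1848]
tool_rot: [179.9, 25.2, 112.0]
force: [0.4, 0.5, -0.5]
grip_width: 0.0739
```

Run:
```python
from h import *
plan([.454,-.2855,.10],Rt(22,-25))
c=shot('wrist','w24.png')
for b in [(.454,-.2855)]: print(proj(c,[[*b,.088],[*b,.003]]))
```

```text
grasp now [ 0.4555 -0.2855  0.202 ] d [ 0.0439 -0.0016  0.0921] rv [0.12 0.16 0.01] |d| 0.102 |rv| 0.2 t 31.25
q [ 52.5  -5.8 -33.5 117.5  19.8  52.1  30.5] F [ 0.42  0.45 -0.54] w 0.0739
[[316.20528306 167.34557697]
 [316.54226003 106.81843091]]
```

View pics/w24.png

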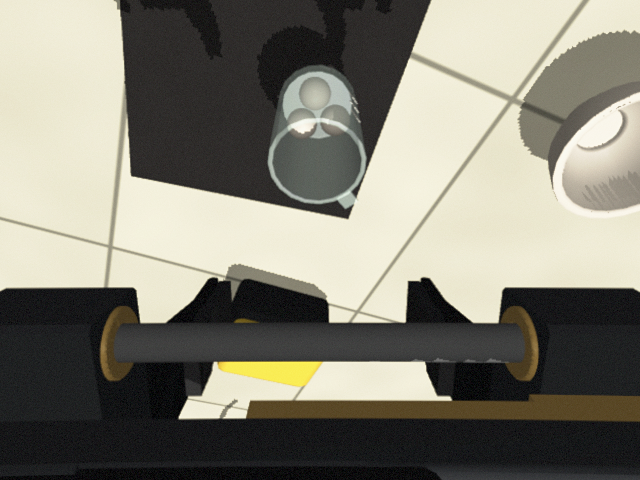

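Emit:
arm_command(
  targets=[
    [[0.014,0,0.03,0,0,0,-0.7],[0.028,-0.001,0.06,0,0,0,-0.7],[0.042,-0.002,0.09,0,0,0,-0.7],[0.051,-0.002,0.108,0,0,0,-0.7],[0.055,-0.002,0.117,0,0,0,-0.7],[0.0555,-0.002,0.119,0,0,0,-0.7],[0.0555,-0.002,0.119,0,0,0,-0.7]],
  ],
)

```text
time_s: 32.0
tool_pos: [0.4561, -0.2951, 0.0532]
tool_rot: [179.9, 25.1, 111.9]
force: [0.9, 1.0, 0.3]
grip_width: 0.0742
```

Emit:
arm_command(
  targets=[
    [[0,0,0,0,0,0,1],[0,0,0,0,0,0,1],[0,0,0,0,0,0,1],[0,0,0,0,0,0,1],[0,0,0,0,0,0,1]],
  ],
  newtons=14,
)

```text
time_s: 32.5
tool_pos: [0.4564, -0.2958, 0.0539]
tool_rot: [179.9, 25.2, 111.8]
force: [0.9, 0.5, 4.5]
grip_width: 0.0564
```

Run:
```python
from h import *
plan([.454,-.2855,.24],Rt(22,-25))
c=shot('wrist','w25.png')
```

```text
grasp now [ 0.4533 -0.2883  0.071 ] d [-0.0698  0.002  -0.1538] rv [ 0.08  0.21 -0.14] |d| 0.169 |rv| 0.3 t 32.5
q [ 51.3   5.6 -34.9 125.1  36.8  39.7  12.2] F [0.95 0.55 4.5 ] w 0.0564
```

View pics/w25.png

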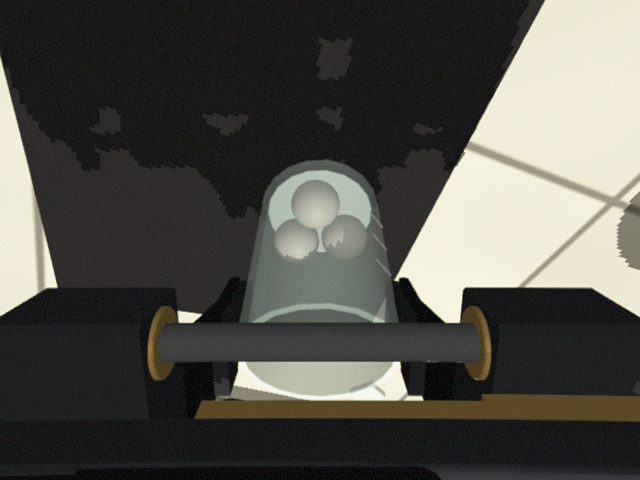

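Emit:
arm_command(
  targets=[
    [[-0.004,0,-0.009,0,0,0,1],[-0.013,0,-0.027,0,0,0,1],[-0.026,0,-0.054,0,0,0,1],[-0.039,0,-0.082,0,0,0,1],[-0.052,0,-0.109,0,0,0,1],[-0.064,0,-0.136,0,0,0,1],[-0.071,0,-0.15,0,0,0,1],[-0.074,0,-0.157,0,0,0,1],[-0.074,0,-0.157,0,0,0,1],[-0.074,0,-0.157,0,0,0,1]],
  ],
)

```text
time_s: 33.55
tool_pos: [0.4545, -0.2955, 0.2246]
tool_rot: [-180.0, 25.0, 111.9]
force: [0.1, 0.0, -2.1]
grip_width: 0.0563
```

Run:
```python
from h import *
plan([.58,-.06,.29],Rt(0,0))
c=shot('wrist','w26.png')
```

```text
grasp now [ 0.4515 -0.2881  0.2418] d [ 0.1361  0.2042 -0.1147] rv [ 4.74 24.68 21.52] |d| 0.271 |rv| 33.1 t 33.55
q [ 53.8  -8.2 -33.2 114.5  16.6  56.4  34.8] F [ 0.05  0.   -2.09] w 0.0563
```

View pics/w26.png

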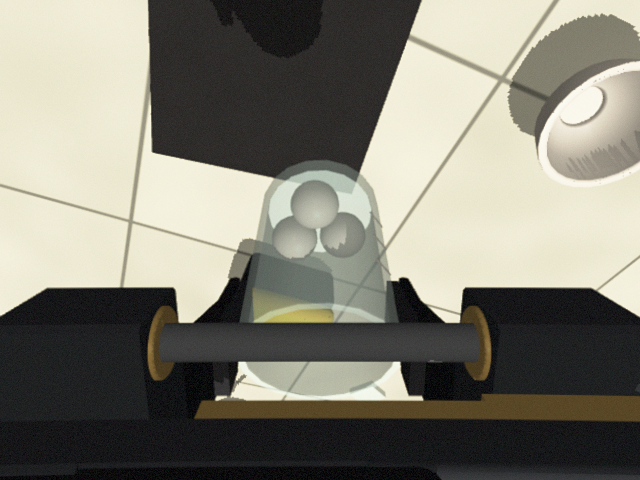

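Emit:
arm_command(
  targets=[
    [[0.008,0.012,-0.012,0.2,1,1.2,1],[0.022,0.033,-0.03,0.7,4,3.5,1],[0.04,0.06,-0.05,1.3,7,6,1],[0.058,0.087,-0.068,1.9,10,9,1],[0.076,0.114,-0.083,2.5,13.5,12,1],[0.094,0.141,-0.095,3.2,17,15,1],[0.11,0.166,-0.105,3.8,20,17.5,1],[0.126,0.188,-0.112,4.4,23,20,1],[0.136,0.204,-0.115,4.7,24.7,21.5,1],[0.136,0.204,-0.115,4.7,24.7,21.5,1]],
  ],
)

```text
time_s: 34.6
tool_pos: [0.5811, -0.0585, 0.2709]
tool_rot: [180.0, -0.1, 90.2]
force: [-1.6, 0.4, -0.9]
grip_width: 0.056
```

Emit:
arm_command(
  targets=[
    [[0,0,0,0,0,0,1],[0,0,0,0,0,0,1]],
  ],
)

```text
time_s: 34.8
tool_pos: [0.5798, -0.0613, 0.2725]
tool_rot: [179.9, 0.1, 90.0]
force: [-0.0, -0.4, -0.5]
grip_width: 0.0564
```

Run:
```python
from h import *
for th in (30,55): plan([.605,-.06+th/90*.11,.27],Rt(0,th))
```

```text
grasp now [ 0.5798 -0.0613  0.2915] d [0.0475 0.0251 0.0189] rv [ 0.09 30.15  0.04] |d| 0.057 |rv| 30.1 t 34.8
q [ 41.3  13.3 -44.7  87.5   9.5  83.   -3.7] F [-0.02 -0.36 -0.5 ] w 0.0564
grasp now [ 0.5798 -0.0613  0.2915] d [0.0841 0.0252 0.0132] rv [ 0.08 55.15  0.06] |d| 0.089 |rv| 55.1 t 34.8
q [ 41.3  13.3 -44.7  87.5   9.5  83.   -3.7] F [-0.02 -0.36 -0.5 ] w 0.0564
```

Emit:
arm_command(
  targets=[
    [[0.008,0.004,0.003,0,5,0,1],[0.016,0.008,0.006,0,10,0,1],[0.025,0.013,0.01,0,16,0,1],[0.035,0.018,0.015,0,23,0,1],[0.046,0.024,0.019,0,30,0,1],[0.057,0.024,0.018,0,37,0,1],[0.067,0.024,0.016,0,44,0,1],[0.076,0.024,0.014,0,50,0,1],[0.084,0.024,0.013,0,55,0,1],[0.084,0.024,0.013,0,55,0,1]],
  ],
)

```text
time_s: 35.8
tool_pos: [0.6035, 0.0206, 0.2567]
tool_rot: [-179.8, -54.9, 89.7]
force: [-0.4, 0.0, -2.7]
grip_width: 0.0558
```

Emit:
arm_command(
  targets=[
    [[0.002,0.001,0.009,0,2,0,1],[0.004,0.001,0.018,0,4,0,1],[0.007,0.001,0.03,0,6,0,1],[0.01,0.001,0.042,0,8,0,1],[0.013,0.001,0.052,0,10,0,1],[0.015,0.001,0.06,0,12,0,1],[0.015,0.001,0.06,0,15,0,1],[0.015,0.001,0.06,0,18,0,1],[0.015,0.001,0.06,0,21,0,1],[0.015,0.001,0.06,0,24,0,1]],
  ],
)

```text
time_s: 36.8
tool_pos: [0.6059, 0.0814, 0.2376]
tool_rot: [179.1, -79.1, 90.9]
force: [0.8, 0.6, -1.0]
grip_width: 0.0561
```

Emit:
arm_command(
  targets=[
    [[0,0,0,0,2,0,1],[0,0,0,0,5,0,1],[0,0,0,0,8,0,1],[0,0,0,0,11,0,1],[0,0,0,0,11,0,1],[0,0,0,0,11,0,1]],
  ],
)

```text
time_s: 37.4
tool_pos: [0.6058, 0.0816, 0.2381]
tool_rot: [102.0, -89.8, 168.0]
force: [-0.5, 0.3, -0.8]
grip_width: 0.0563
```

Run:
```python
from h import *
plan([.605,.06,.235],Rt(0,90))
c=shot('wrist','w27.png')
c=shot('top');cv2.imwrite('pics/t27.png',cv2.resize(c['img'][165:265,310:430],None,fx=6,fy=6,interpolation=cv2.INTER_CUBIC)[:,:,::-1])
```

```text
grasp now [0.6058 0.0626 0.2381] d [-0.0031 -0.0008 -0.0026] rv [-0.04  0.03  0.16] |d| 0.004 |rv| 0.2 t 37.4
q [ 61.   56.2 -53.7  92.3 -43.2  82.4  31.4] F [-0.52  0.3  -0.77] w 0.0563
```

View pics/w27.png

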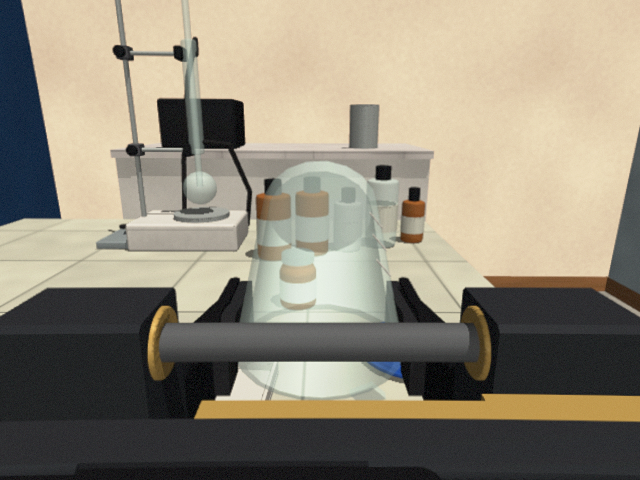

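View pics/t27.png

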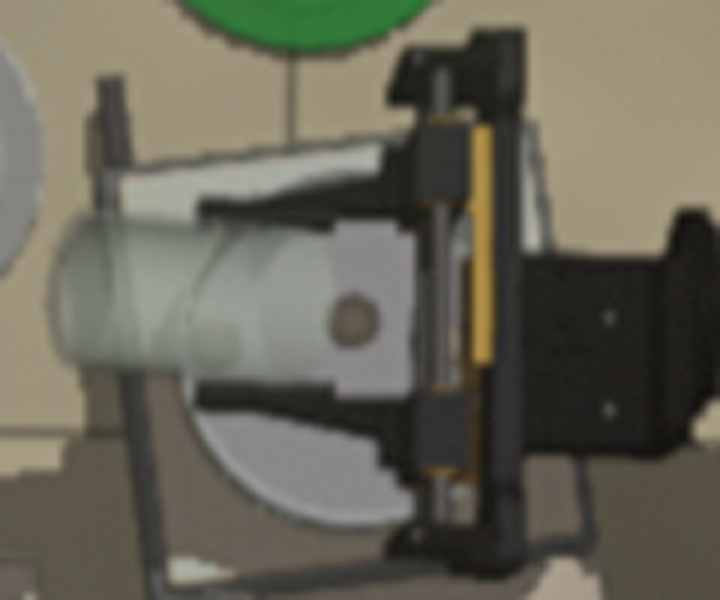

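Emit:
arm_command(
  targets=[
    [[0.02,0,0,0,0,0,1],[0.045,0,-0.0,0,-4,0,1],[0.07,0,0.01,0,-10,0,1],[0.085,-0.01,0.015,0,-18,0,1],[0.09,-0.02,0.03,0,-26,0,1],[0.09,-0.035,0.05,0,-34,0,1],[0.09,-0.05,0.07,0,-42,0,1],[0.09,-0.07,0.09,0,-50,0,1],[0.09,-0.09,0.11,0,-58,0,1],[0.09,-0.09,0.11,0,-58,0,1]],
  ],
)

```text
time_s: 38.5
tool_pos: [0.5105, 0.2033, 0.3318]
tool_rot: [179.3, -31.4, 91.4]
force: [0.3, 1.1, -0.8]
grip_width: 0.0563
```

Run:
```python
from h import *
shot('side');shot('side');shot('side')
plan([.385,.245,.21],Rt(10,-25))
c=shot('side');cv2.imwrite('pics/s28.png',cv2.resize(c['img'][160:320,200:400],None,fx=4,fy=4,interpolation=cv2.INTER_CUBIC)[:,:,::-1])
```

```text
grasp now [0.5144 0.1829 0.3442] d [-0.033  -0.1285  0.138 ] rv [  0.88 -56.6  -10.22] |d| 0.191 |rv| 57.5 t 38.65
q [ 56.2   4.4 -61.2  96.1 -28.2  80.   -0. ] F [ 1.52 -0.05 -0.48] w 0.0564
```

View pics/s28.png

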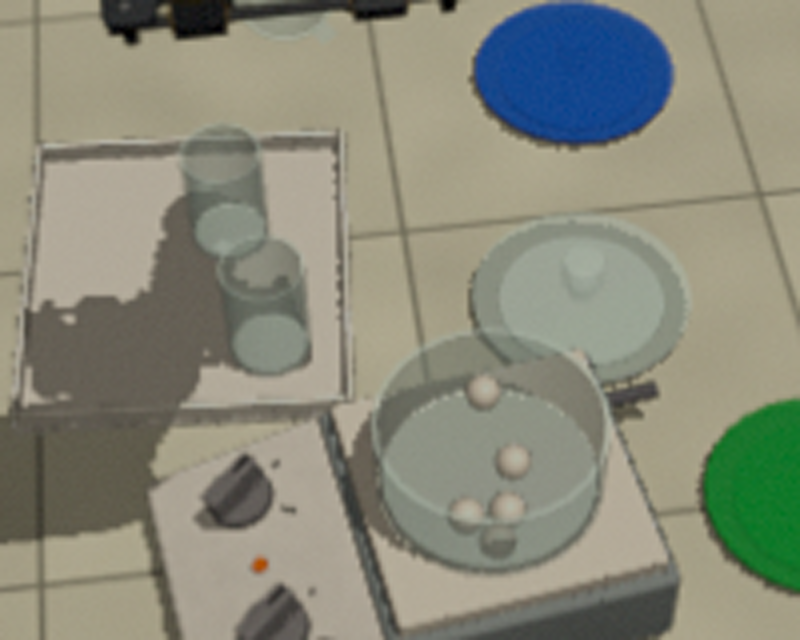

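Emit:
arm_command(
  targets=[
    [[-0.002,-0.01,0.01,0,-5,-0.9,1],[-0.007,-0.027,0.028,0.1,-12,-2.2,1],[-0.011,-0.043,0.045,0.2,-19,-3.4,1],[-0.016,-0.061,0.065,0.3,-27,-4.9,1],[-0.02,-0.079,0.085,0.5,-35,-6.3,1],[-0.025,-0.098,0.105,0.6,-43,-7.8,1],[-0.029,-0.114,0.123,0.7,-50,-9,1],[-0.033,-0.128,0.138,0.9,-56.6,-10.2,1],[-0.033,-0.128,0.138,0.9,-56.6,-10.2,1],[-0.033,-0.128,0.138,0.9,-56.6,-10.2,1]],
  ],
)

```text
time_s: 39.7
tool_pos: [0.3856, 0.2376, 0.19]
tool_rot: [-179.5, 24.7, 100.3]
force: [0.5, -0.4, -0.4]
grip_width: 0.0561
```

Emit:
arm_command(
  targets=[
    [[0,0,0,0,0,0,1],[0,0,0,0,0,0,1]],
  ],
)

```text
time_s: 39.9
tool_pos: [0.3889, 0.2348, 0.1928]
tool_rot: [-179.9, 24.8, 99.6]
force: [0.0, -0.1, -0.4]
grip_width: 0.0559
```

Run:
```python
from h import *
plan([.385,.245,.077],Rt(10,-25))
c=shot('side');cv2.imwrite('pics/s29.png',cv2.resize(c['img'][120:280,160:360],None,fx=4,fy=4,interpolation=cv2.INTER_CUBIC)[:,:,::-1])
```

```text
grasp now [0.3876 0.2427 0.21  ] d [ 0.0582 -0.0019  0.1196] rv [-0.23 -0.21 -0.34] |d| 0.133 |rv| 0.5 t 39.9
q [ 12.   18.8 -71.3 103.1  32.7  92.3 -56.8] F [ 0.   -0.08 -0.38] w 0.0559
```

View pics/s29.png

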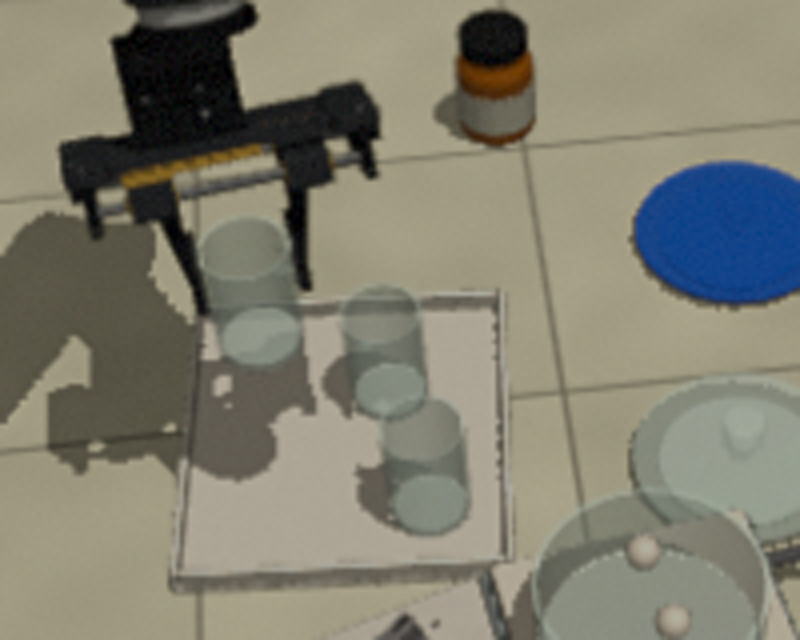

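Emit:
arm_command(
  targets=[
    [[0.008,0,0.016,0,0,0,1],[0.019,-0.001,0.038,0,0,0,1],[0.03,-0.002,0.061,0,0,0,1],[0.041,-0.002,0.084,0,0,0,1],[0.05,-0.002,0.103,0,0,0,1],[0.055,-0.002,0.114,0,0,0,1],[0.057,-0.002,0.119,0,0,0,1],[0.057,-0.002,0.119,0,0,0,1],[0.057,-0.002,0.119,0,0,0,1]],
  ],
)

```text
time_s: 40.85
tool_pos: [0.3856, 0.238, 0.0612]
tool_rot: [-180.0, 24.8, 99.9]
force: [-0.3, 0.0, -0.8]
grip_width: 0.0561
```

Emit:
arm_command(
  targets=[
    [[0.001,0,0.002,0,0,0,1],[0.001,0,0.003,0,0,0,1],[0.001,0,0.003,0,0,0,1]],
  ],
)

```text
time_s: 41.15
tool_pos: [0.3853, 0.2374, 0.0577]
tool_rot: [-179.9, 24.8, 99.9]
force: [-0.0, 0.0, -1.0]
grip_width: 0.0559
```

Run:
```python
from h import *
plan([.385,.245,.073],Rt(10,-25))
```

```text
grasp now [0.384  0.2452 0.0749] d [0.0004 0.001  0.0019] rv [-0.11 -0.17 -0.1 ] |d| 0.002 |rv| 0.2 t 41.15
q [  3.7  29.5 -64.1 110.5  41.5  82.3 -67.7] F [-0.    0.03 -1.04] w 0.0559
```

Emit:
arm_command(
  targets=[
    [[0,0,0.001,0,0,0,1],[0.001,0,0.002,0,0,0,1],[0.001,0,0.003,0,0,0,1],[0.001,0,0.003,0,0,0,1]],
  ],
)

```text
time_s: 41.55
tool_pos: [0.3856, 0.2374, 0.0555]
tool_rot: [-180.0, 24.9, 99.9]
force: [0.1, 0.5, 7.0]
grip_width: 0.056
```

Emit:
arm_command(
  targets=[
    [[0,0,-0.001,0,0,0,1],[0,0,-0.001,0,0,0,0.2],[0,0,-0.001,0,0,0,-0.3],[0,0,-0.001,0,0,0,-0.7],[0,0,-0.001,0,0,0,-0.7],[0,0,-0.001,0,0,0,-0.7],[0,0,-0.015,0,0,0,-0.7],[0,0,-0.045,0,0,0,-0.7],[0,0,-0.09,0,0,0,-0.7],[0,0,-0.13,0,0,0,-0.7]],
  ],
)

```text
time_s: 42.55
tool_pos: [0.3756, 0.2919, 0.1746]
tool_rot: [-179.9, 24.8, 99.9]
force: [1.1, -0.2, -0.7]
grip_width: 0.074
```

Run:
```python
from h import *
shot('side');shot('side');shot('side')
c=shot('side','s30.png');t=shot('top','t30.png')
cv2.imwrite('pics/s30.png',cv2.resize(c['img'][150:330,200:420],None,fx=3.6,fy=3.3,interpolation=cv2.INTER_CUBIC)[:,:,::-1])
for n in ('top','side'):
    k=t if n=='top' else c
    print(n,[(x['conf'],x['position'],onz(k,x['position'],.04)) for x in search_frame('lid_knob',n)])
plan([.60,.25,.30],Rt(20,0))
```

```text
top [(0.87, [359.0, 141.9], array([0.8227687 , 0.03381627, 0.04      ])), (0.57, [200.9, 177.2], array([0.72710229, 0.42709085, 0.04      ])), (0.56, [286.4, 187.6], array([0.70356793, 0.21302677, 0.04      ])), (0.43, [245.9, 278.8], array([0.47616514, 0.30687268, 0.04      ]))]
side [(0.96, [344.6, 179.2], array([0.73241977, 0.3969629 , 0.04      ])), (0.69, [407.9, 283.3], array([0.82499735, 0.00793626, 0.04      ])), (0.62, [346.5, 231.8], array([0.70137597, 0.19559449, 0.04      ]))]
grasp now [0.3745 0.2976 0.1886] d [-0.1167  0.2137 -0.0674] rv [-2.38 24.83 -9.96] |d| 0.253 |rv| 26.9 t 42.9
q [  1.   25.5 -68.1 100.   35.6  94.2 -64.7] F [-0.22  0.21  0.4 ] w 0.0737
```

View pics/s30.png

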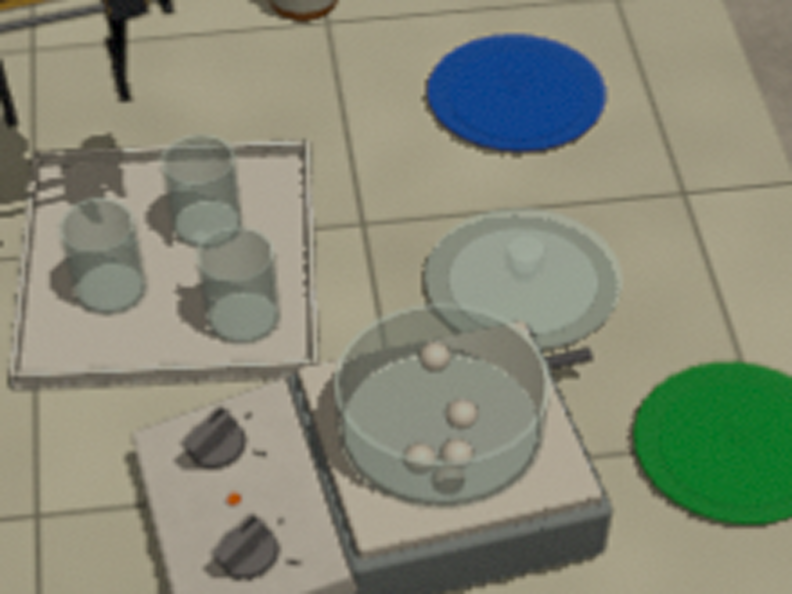

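View pics/t30.png

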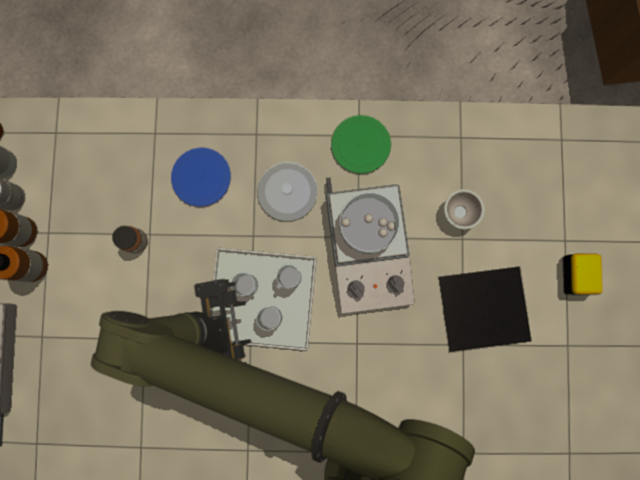

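Run:
```python
from h import *
t=shot('top');c=shot('side')
cv2.imwrite('pics/t31.png',cv2.resize(t['img'][155:225,250:325],None,fx=8,fy=8,interpolation=cv2.INTER_CUBIC)[:,:,::-1])
cv2.imwrite('pics/s31.png',cv2.resize(c['img'][200:255,310:380],None,fx=9,fy=9,interpolation=cv2.INTER_CUBIC)[:,:,::-1])
print(depthpt(t,(287,188)),depthpt(c,(346,217)))
```

```text
[0.70092047 0.21096371 0.04832842] [0.71537894 0.27273903 0.01184274]
```

View pics/t31.png

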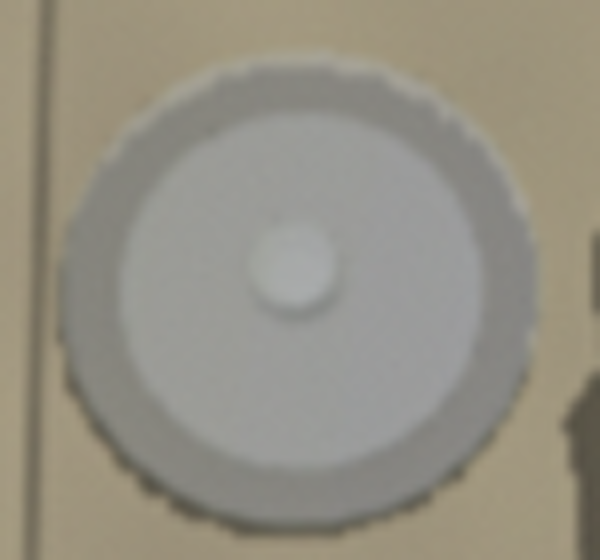

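View pics/s31.png

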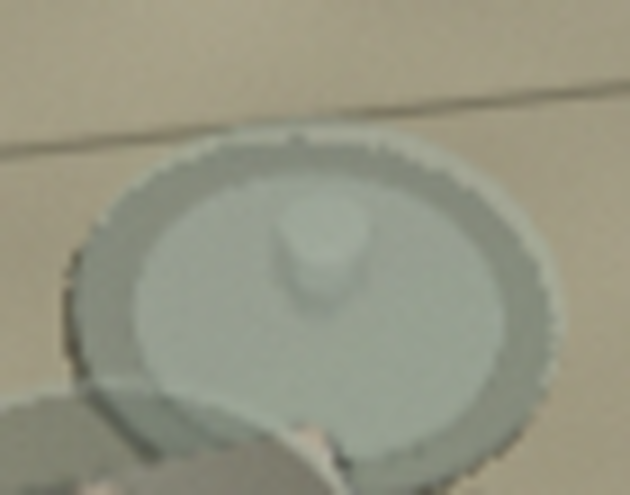

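Run:
```python
from h import *
t=shot('top');c=shot('side')
print('lid',onz(t,(286.7,187.8),.048),onz(c,(345.6,224.2),.048))
for v in range(176,200,4): print(v,depthpt(t,(328,v),0))
cv2.imwrite('pics/t32.png',cv2.resize(t['img'][180:265,320:415],None,fx=8,fy=7,interpolation=cv2.INTER_CUBIC)[:,:,::-1])
cv2.imwrite('pics/s32.png',cv2.resize(c['img'][230:310,280:370],None,fx=8,fy=7,interpolation=cv2.INTER_CUBIC)[:,:,::-1])
plan([.6,.22,.30],Rt(18,0))
```

```text
lid [0.70147705 0.21173718 0.048     ] [0.70220011 0.21604926 0.048     ]
176 [7.43173674e-01 1.10060946e-01 4.30909224e-04]
180 [0.72492939 0.1101038  0.0369309 ]
184 [0.71469125 0.10996424 0.03742652]
188 [0.70423757 0.10983141 0.03912511]
192 [0.69532618 0.10965659 0.03306016]
196 [0.6769291  0.10976262 0.07758939]
grasp now [0.3747 0.2979 0.1888] d [-0.1436  0.2084 -0.0546] rv [-1.92 24.82 -8.  ] |d| 0.259 |rv| 26.1 t 43.1
q [  1.   25.5 -68.1 100.   35.6  94.2 -64.7] F [ 0.12  0.49 -0.4 ] w 0.0741
```

View pics/t32.png

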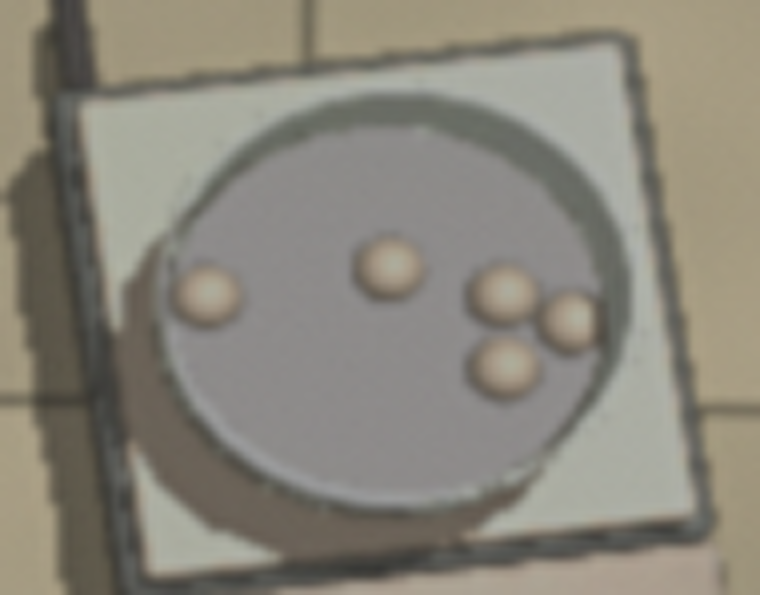

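View pics/s32.png

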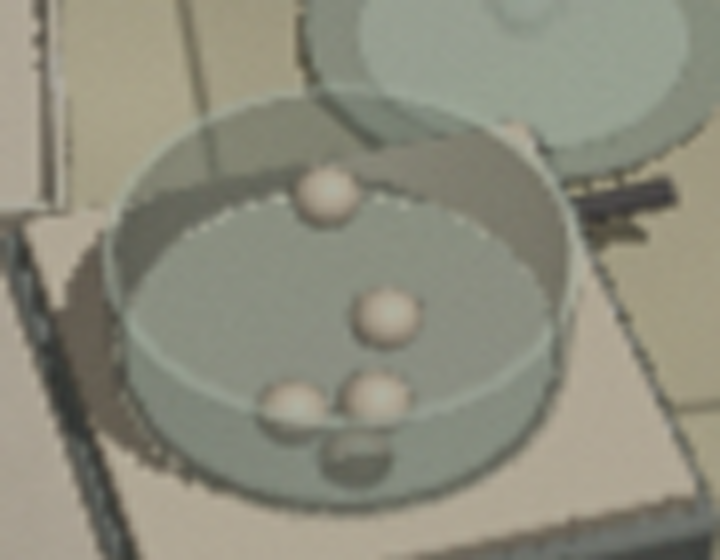

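```bash
cat > ov.py <<'E'
from h import *
import sys
t=shot('top');c=shot('side')
print(onz(c,(322.2,266.1),.15),onz(t,(320+383.5/8-.5,180+309.5/7-.5),.15))
x,y=float(sys.argv[1]),float(sys.argv[2])
a=np.linspace(0,2*np.pi,120)
for k,(u0,v0,u1,v1),n in ((t,(320,180,415,265),'tov'),(c,(280,230,370,310),'sov')):
    im=cv2.resize(k['img'][v0:v1,u0:u1],None,fx=8,fy=7,interpolation=cv2.INTER_CUBIC)[:,:,::-1].copy()
    for z,r,col in ((.15,.07,(0,0,255)),(.095,.066,(0,255,0)),(.09,.07,(255,0,0))):
        p=proj(k,np.c_[x+r*np.cos(a),y+r*np.sin(a),0*a+z])
        q=np.c_[(p[:,0]-u0+.5)*8-.5,(p[:,1]-v0+.5)*7-.5].astype(np.int32)
        cv2.polylines(im,[q],True,col,1)
    cv2.imwrite('pics/%s_%s.png'%(n,sys.argv[3]),im)
E
python3 ov.py .604 .0145 1
```

```text
[0.60579895 0.01345598 0.15      ] [0.60094161 0.01970661 0.15      ]
```

View pics/tov_1.png

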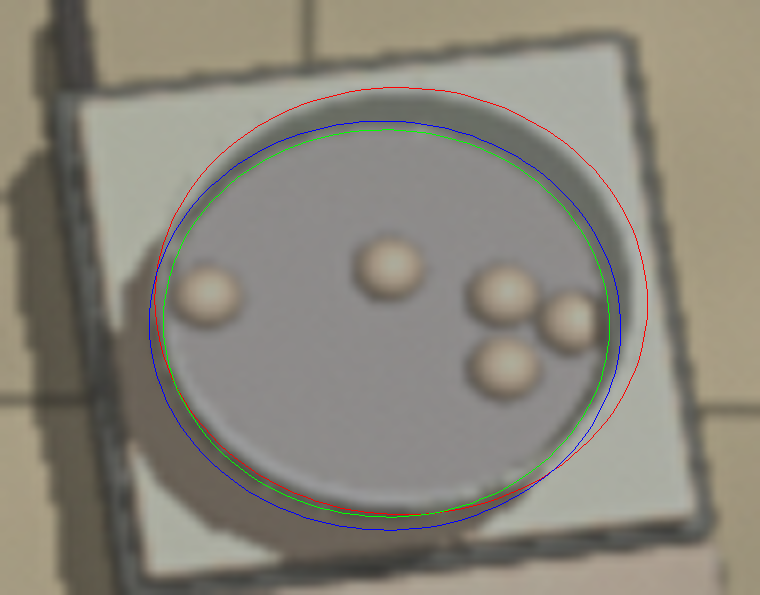

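View pics/sov_1.png

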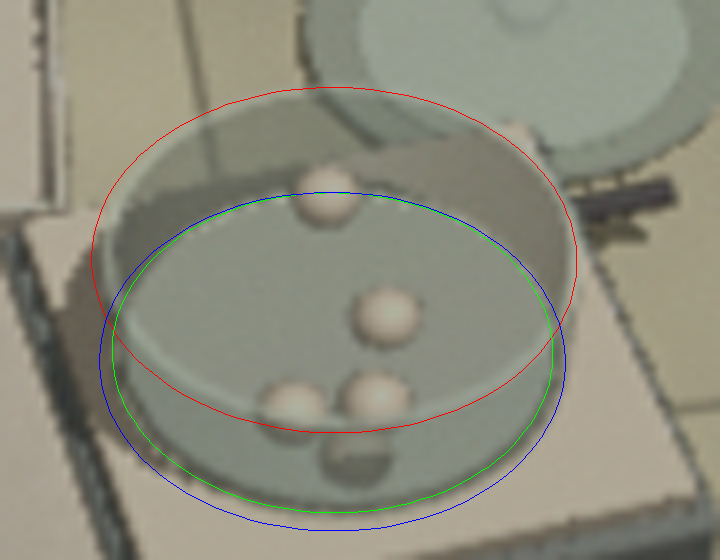

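Emit:
arm_command(
  targets=[
    [[-0.01,0.012,-0.03,-0.1,1,-0.4,-0.7],[-0.03,0.035,-0.06,-0.3,4,-1.2,-0.7],[-0.05,0.065,-0.075,-0.6,7.5,-2.4,-0.7],[-0.07,0.095,-0.08,-0.9,11,-3.6,-0.7],[-0.09,0.125,-0.08,-1.2,14.5,-4.7,-0.7],[-0.11,0.155,-0.075,-1.5,18,-5.8,-0.7],[-0.128,0.185,-0.065,-1.7,21.5,-7,-0.7],[-0.144,0.208,-0.055,-1.9,24.8,-8,-0.7],[-0.144,0.208,-0.055,-1.9,24.8,-8,-0.7],[-0.144,0.208,-0.055,-1.9,24.8,-8,-0.7]],
  ],
)

```text
time_s: 44.2
tool_pos: [0.6002, 0.219, 0.2814]
tool_rot: [-179.9, -0.1, 107.8]
force: [0.1, 1.1, -0.6]
grip_width: 0.074
```

Emit:
arm_command(
  targets=[
    [[0,0,0,0,0,0,-0.7],[0,0,0,0,0,0,-0.7]],
  ],
)

```text
time_s: 44.4
tool_pos: [0.5982, 0.2223, 0.2827]
tool_rot: [179.9, 0.0, 108.2]
force: [-0.9, -0.4, -0.2]
grip_width: 0.0742
```

Run:
```python
from h import *
plan([.702,.2137,.13],Rt(18,0))
c=shot('wrist','w33.png')
print(proj(c,[[.702,.2137,.048]]))
```

```text
grasp now [0.5982 0.2223 0.3017] d [-0.0406  0.0957  0.1718] rv [0.07 0.01 0.22] |d| 0.201 |rv| 0.2 t 44.4
q [ 25.7  32.1 -72.5  77.9  30.5  91.2 -24.9] F [-0.94 -0.43 -0.23] w 0.0742
[[415.10482945 241.45121744]]
```

View pics/w33.png

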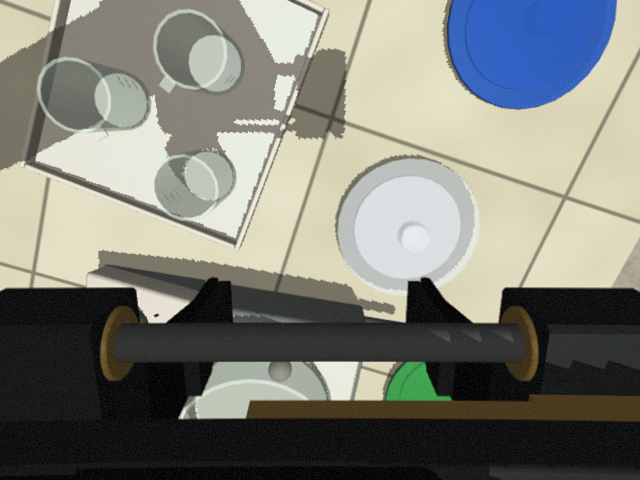

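Emit:
arm_command(
  targets=[
    [[-0.008,0.018,0.02,0,0,0.1,-0.4],[-0.018,0.042,0.055,0,0,0.1,-0.4],[-0.028,0.066,0.095,0,0,0.2,-0.4],[-0.036,0.085,0.135,0,0,0.2,-0.4],[-0.04,0.096,0.165,0,0,0.2,-0.4],[-0.04,0.096,0.172,0,0,0.2,-0.4],[-0.04,0.096,0.172,0,0,0.2,-0.4],[-0.04,0.096,0.172,0,0,0.2,-0.4]],
  ],
)

```text
time_s: 45.25
tool_pos: [0.7031, 0.2139, 0.1128]
tool_rot: [179.8, -0.1, 107.9]
force: [0.3, 0.9, -0.1]
grip_width: 0.0609
```

Run:
```python
from h import *
plan([.702,.2137,.038],Rt(18,0))
c=shot('wrist','w34.png')
print(proj(c,[[.702,.2137,.048]]))
```

```text
grasp now [0.7031 0.2138 0.1318] d [ 0.0001 -0.0015  0.0938] rv [ 0.19 -0.05 -0.08] |d| 0.094 |rv| 0.2 t 45.25
q [ 17.9  47.2 -62.4  75.1  41.2  81.  -24.3] F [ 0.33  0.86 -0.1 ] w 0.0609
[[316.52570794 256.59809604]]
```

View pics/w34.png

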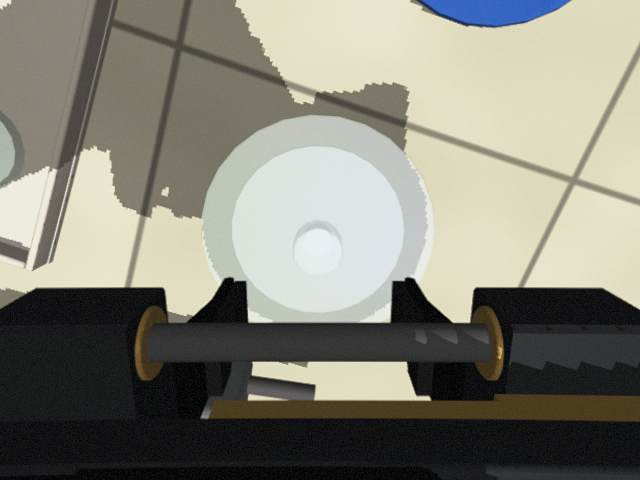

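Emit:
arm_command(
  targets=[
    [[0.001,-0.001,0.025,0,0,0,-0.4],[0.002,-0.001,0.055,0,0,0,-0.4],[0.003,-0.001,0.075,0,0,0,-0.4],[0.003,-0.001,0.086,0,0,0,-0.4],[0.003,-0.001,0.092,0,0,0,-0.4],[0.003,-0.001,0.093,0,0,0,-0.4],[0.003,-0.001,0.093,0,0,0,-0.4]],
  ],
)

```text
time_s: 46.0
tool_pos: [0.7021, 0.2152, 0.0185]
tool_rot: [179.9, -0.0, 107.8]
force: [0.3, -0.4, 0.5]
grip_width: 0.0606
```

Run:
```python
from h import *
plan([.702,.2165,.038],Rt(18,0))
c=shot('wrist','w35.png')
```

```text
grasp now [0.7021 0.2152 0.0375] d [ 0.0012  0.0003 -0.0005] rv [ 0.13 -0.04 -0.18] |d| 0.001 |rv| 0.2 t 46.0
q [ 17.2  51.8 -59.2  79.5  44.7  73.5 -26.7] F [ 0.33 -0.42  0.48] w 0.0606
```

View pics/w35.png

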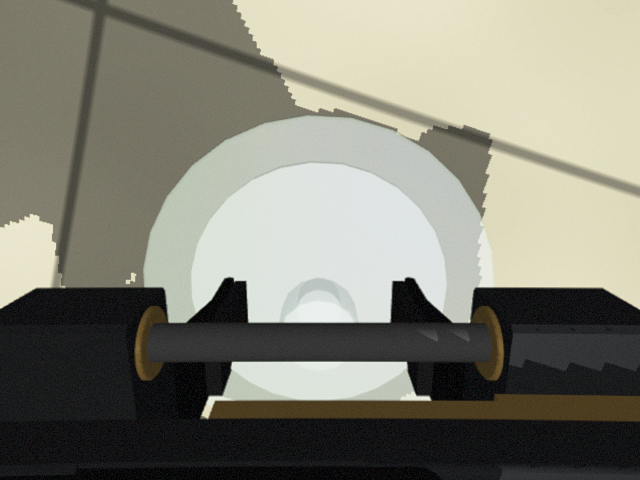

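Emit:
arm_command(
  targets=[
    [[0.001,0,0,0,0,0,1],[0.001,0,0,0,0,0,1],[0.001,0,0,0,0,0,1],[0.001,0,0,0,0,0,1],[0.001,0,0,0,0,0,1],[0.001,0,0,0,0,0,1],[0.001,0,0,0,0,0,1]],
  ],
  newtons=15,
)

```text
time_s: 46.75
tool_pos: [0.7014, 0.2158, 0.0175]
tool_rot: [179.9, -0.0, 107.8]
force: [1.2, 0.4, -0.1]
grip_width: 0.0294
```

Emit:
arm_command(
  targets=[
    [[0,0,-0.008,0,0,0,1],[0,0,-0.025,0,0,0,1],[0,0,-0.05,0,0,0,1],[0,0,-0.08,0,0,0,1],[0,0,-0.11,0,0,0,1],[0,0,-0.14,0,0,0,1],[0,0,-0.17,0,0,0,1],[0,0,-0.2,0,0,0,1],[0,0,-0.22,0,0,0,1],[0,0,-0.22,0,0,0,1]],
  ],
)

```text
time_s: 47.75
tool_pos: [0.7019, 0.2173, 0.2426]
tool_rot: [179.6, -0.1, 107.8]
force: [-0.1, -0.0, -1.8]
grip_width: 0.0291
```

Run:
```python
from h import *
plan([.606,.015,.26],Rt(5,0))
c=shot('side','s36.png'); c=shot('wrist','w36.png')
```

```text
grasp now [0.7017 0.2172 0.2616] d [-0.1632 -0.1533  0.0002] rv [ 0.41 -0.13 12.85] |d| 0.224 |rv| 12.9 t 47.75
q [ 16.4  42.4 -65.1  65.7  37.9  92.1 -21.7] F [-0.13 -0.04 -1.79] w 0.0291
```

View pics/s36.png

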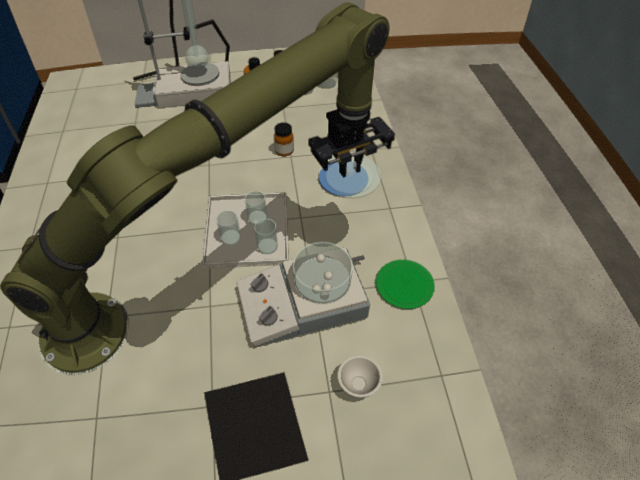

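View pics/w36.png

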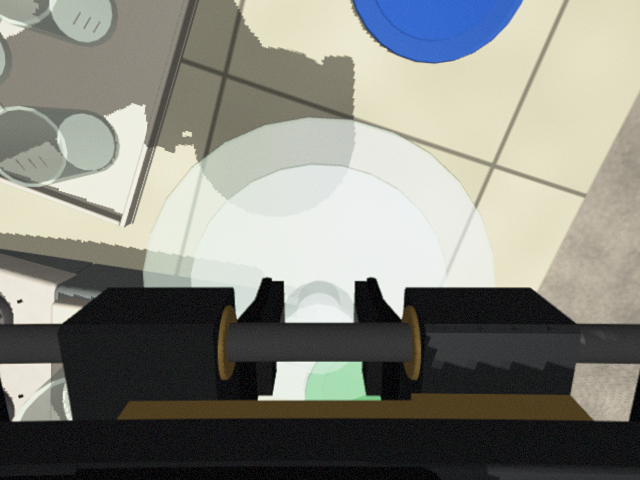

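Emit:
arm_command(
  targets=[
    [[-0.012,-0.011,-0.003,0,0,1,1],[-0.034,-0.032,-0.006,0,0,2.6,1],[-0.058,-0.055,-0.01,0,0,4.5,1],[-0.083,-0.078,-0.01,0,0,6.5,1],[-0.108,-0.101,-0.01,0,0,8.5,1],[-0.132,-0.124,-0.006,0.2,0,10.3,1],[-0.152,-0.143,-0.003,0.3,0,12,1],[-0.163,-0.153,0,0.4,0,12.8,1],[-0.163,-0.153,0,0.4,0,12.8,1],[-0.163,-0.153,0,0.4,0,12.8,1]],
  ],
)

```text
time_s: 48.85
tool_pos: [0.6048, 0.0136, 0.2362]
tool_rot: [-179.6, -0.0, 95.0]
force: [-0.0, 0.7, -2.0]
grip_width: 0.0295
```

Emit:
arm_command(
  targets=[
    [[0,0,0.02,0,0,0,1],[0,0,0.03,0,0,0,1],[0,0,0.03,0,0,0,1],[0,0,0.03,0,0,0,1]],
  ],
)

```text
time_s: 49.25
tool_pos: [0.6052, 0.0147, 0.2073]
tool_rot: [-179.6, -0.0, 95.1]
force: [-0.8, 0.3, -2.6]
grip_width: 0.0293
```

Run:
```python
from h import *
plan([.606,.015,.20],Rt(5,0))
p,Rc,o=tool(); g=p-Rc[:,2]*.019
t=shot('top');c=shot('side')
a=np.linspace(0,2*np.pi,120)
for k,(u0,v0,u1,v1),n in ((t,(310,160,430,265),'tov'),(c,(260,190,380,310),'sov')):
    im=cv2.resize(k['img'][v0:v1,u0:u1],None,fx=6,fy=5,interpolation=cv2.INTER_CUBIC)[:,:,::-1].copy()
    for x,y,z,r,col in ((.606,.015,.15,.07,(0,0,255)),(g[0],g[1],g[2]-.002-.024,.077,(0,255,0))):
        q=proj(k,np.c_[x+r*np.cos(a),y+r*np.sin(a),0*a+z])
        q=np.c_[(q[:,0]-u0+.5)*6-.5,(q[:,1]-v0+.5)*5-.5].astype(np.int32)
        cv2.polylines(im,[q],True,col,1)
    cv2.imwrite('pics/%s_37.png'%n,im)
```

```text
grasp now [0.6053 0.0147 0.2263] d [0.0002 0.001  0.0263] rv [-0.37 -0.03  0.12] |d| 0.026 |rv| 0.4 t 49.25
q [ 48.7  29.8 -71.1  89.   28.2  82.  -19.1] F [-0.81  0.3  -2.58] w 0.0293
```

View pics/tov_37.png

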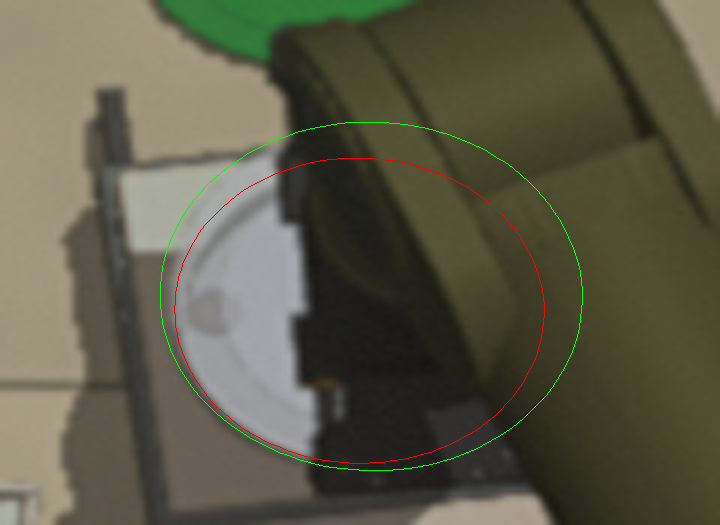

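View pics/sov_37.png

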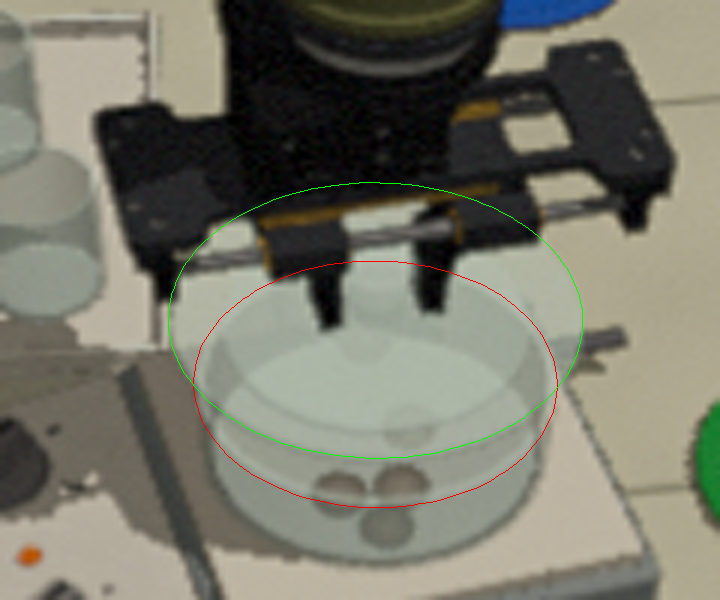

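Emit:
arm_command(
  targets=[
    [[0,0.001,0.01,-0.2,0,0,1],[0,0.001,0.02,-0.4,0,0,1],[0,0.001,0.028,-0.4,0,0,1],[0,0.001,0.032,-0.4,0,0,1],[0,0.001,0.035,-0.4,0,0,1],[0,0.001,0.035,-0.4,0,0,1]],
  ],
)

```text
time_s: 49.95
tool_pos: [0.6057, 0.0136, 0.1718]
tool_rot: [180.0, 0.0, 95.0]
force: [0.1, 0.5, -1.7]
grip_width: 0.0294
```

Run:
```python
from h import *
plan([.606,.015,.1805],Rt(5,0))
t=shot('top');c=shot('side')
cv2.imwrite('pics/s38.png',cv2.resize(c['img'][220:320,270:380],None,fx=7,fy=6,interpolation=cv2.INTER_CUBIC)[:,:,::-1])
cv2.imwrite('pics/t38.png',cv2.resize(t['img'][160:265,310:430],None,fx=6,fy=5,interpolation=cv2.INTER_CUBIC)[:,:,::-1])
```

```text
grasp now [0.6057 0.0136 0.1908] d [0.0013 0.0004 0.0103] rv [0.01 0.01 0.03] |d| 0.01 |rv| 0.0 t 49.95
q [ 48.5  31.  -70.   91.9  29.6  78.2 -20.1] F [ 0.14  0.48 -1.7 ] w 0.0294
```

View pics/s38.png

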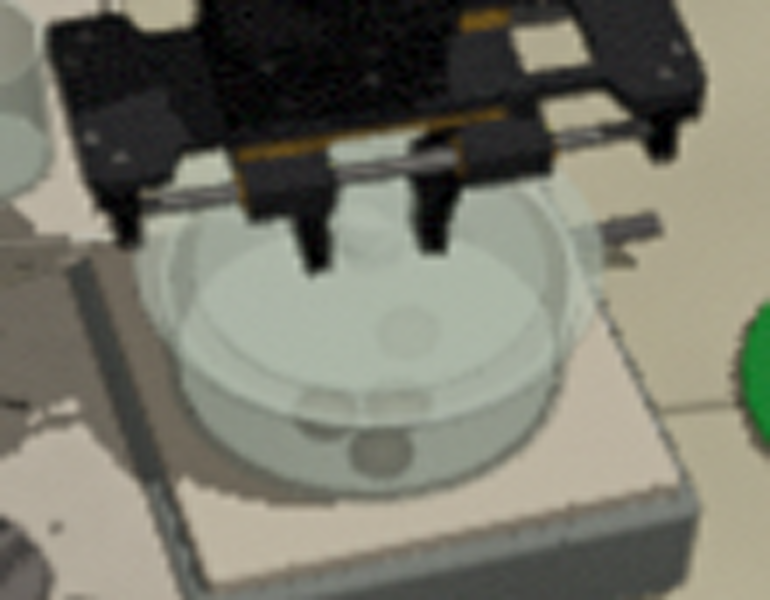

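View pics/t38.png

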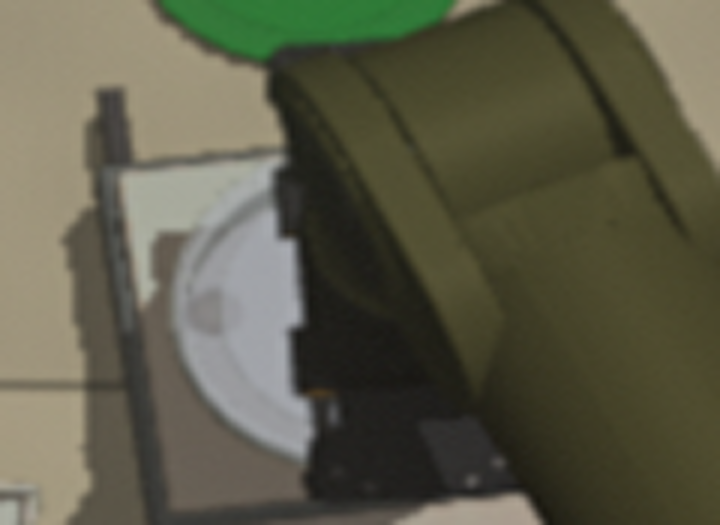

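Emit:
arm_command(
  targets=[
    [[0.001,0,0.002,0,0,0,1],[0.001,0,0.004,0,0,0,1],[0.001,0,0.006,0,0,0,1],[0.001,0,0.0075,0,0,0,1],[0.001,0,0.0085,0,0,0,1],[0.001,0,0.0085,0,0,0,1]],
  ],
)

```text
time_s: 50.65
tool_pos: [0.6058, 0.0146, 0.1635]
tool_rot: [180.0, 0.0, 95.0]
force: [-0.7, -0.1, -2.5]
grip_width: 0.0293
```

Emit:
arm_command(
  targets=[
    [[0,0,0.001,0,0,0,1],[0,0,0.0015,0,0,0,1],[0,0,0.002,0,0,0,1],[0,0,0.002,0,0,0,1]],
  ],
)

```text
time_s: 51.05
tool_pos: [0.6059, 0.0147, 0.1616]
tool_rot: [180.0, 0.0, 95.0]
force: [0.2, 0.3, -1.6]
grip_width: 0.0295
```

Emit:
arm_command(
  targets=[
    [[0,0,0.0005,0,0,0,1],[0,0,0.001,0,0,0,1],[0,0,0.0015,0,0,0,1],[0,0,0.0015,0,0,0,1]],
  ],
)

```text
time_s: 51.45
tool_pos: [0.606, 0.0147, 0.1614]
tool_rot: [179.9, 0.1, 95.0]
force: [-3.3, -0.5, 6.2]
grip_width: 0.0294
```

Emit:
arm_command(
  targets=[
    [[0,0,-0.001,0,0,0,1],[0,0,-0.001,0,0,0,0.7],[0,0,-0.001,0,0,0,0.3],[0,0,-0.001,0,0,0,0],[0,0,-0.001,0,0,0,0],[0,0,-0.001,0,0,0,0],[0,0,-0.01,0,0,0,0],[0,0,-0.03,0,0,0,0],[0,0,-0.06,0,0,0,0],[0,0,-0.09,0,0,0,0]],
  ],
)

```text
time_s: 52.45
tool_pos: [0.6056, 0.0148, 0.2516]
tool_rot: [180.0, 0.0, 95.0]
force: [0.7, -0.2, 0.7]
grip_width: 0.0434
```

Run:
```python
from h import *
c=shot('wrist','w40.png')
c=shot('side'); cv2.imwrite('pics/s40.png',cv2.resize(c['img'][190:340,220:420],None,fx=4,fy=4,interpolation=cv2.INTER_CUBIC)[:,:,::-1])
plan([.456,.04,.25],Rt(121,0))
```

```text
grasp now [0.6078 0.016  0.2742] d [ 0.0372 -0.1494  0.023 ] rv [   0.29    0.47 -115.96] |d| 0.156 |rv| 116.0 t 52.55
q [ 49.3  27.8 -72.5  85.4  26.6  85.7 -18. ] F [ 0.05 -0.48 -0.77] w 0.0436
```

View pics/s40.png

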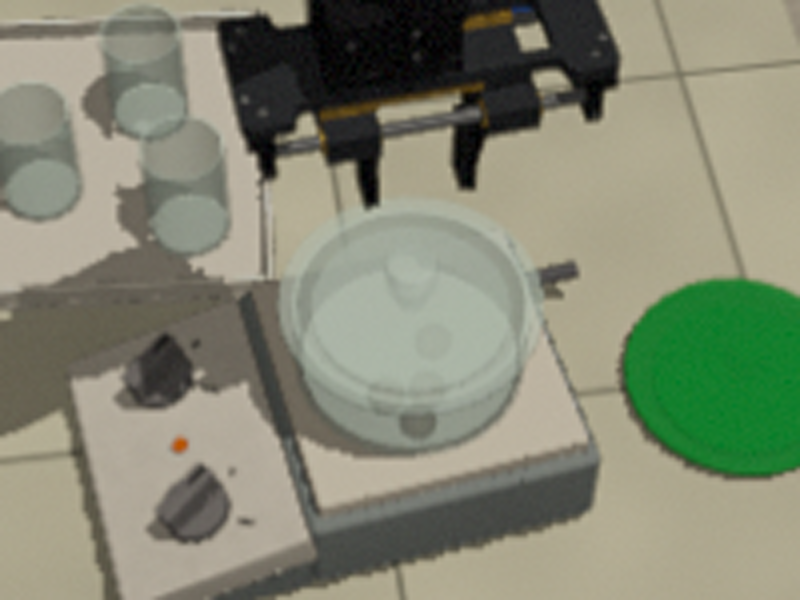

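View pics/w40.png

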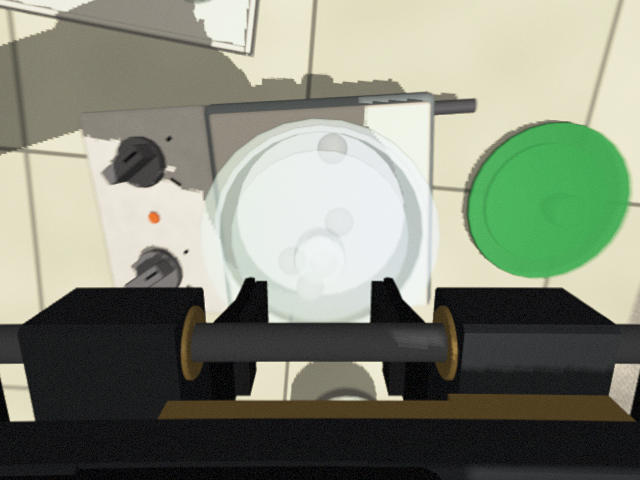

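Run:
```python
from h import *
t=shot('top');c=shot('side');w=shot('wrist')
cv2.imwrite('pics/t41.png',cv2.resize(t['img'][265:315,335:415],None,fx=9,fy=9,interpolation=cv2.INTER_CUBIC)[:,:,::-1])
cv2.imwrite('pics/s41.png',cv2.resize(c['img'][260:340,230:310],None,fx=7,fy=7,interpolation=cv2.INTER_CUBIC)[:,:,::-1])
cv2.imwrite('pics/w41.png',cv2.resize(w['img'][110:300,80:240],None,fx=3.5,fy=3,interpolation=cv2.INTER_CUBIC)[:,:,::-1])
```

```text
(no output)
```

View pics/t41.png

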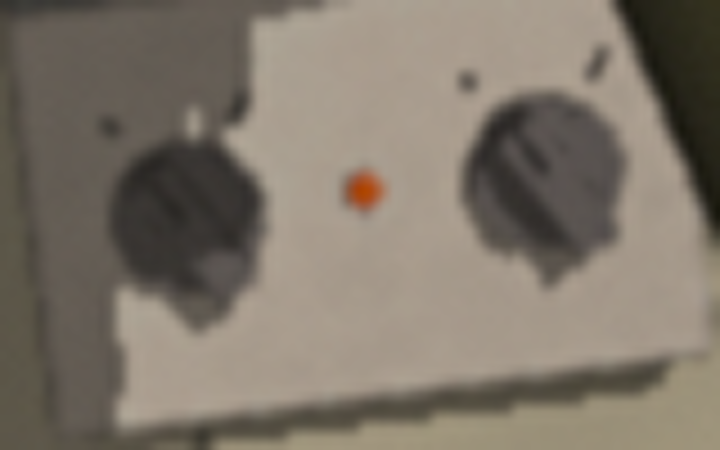

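View pics/s41.png

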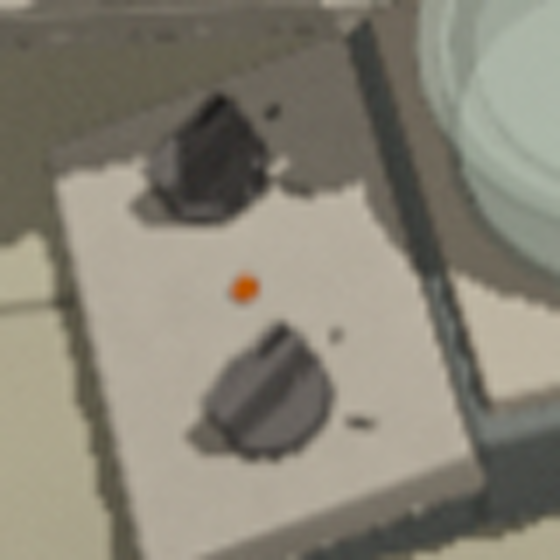

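View pics/w41.png

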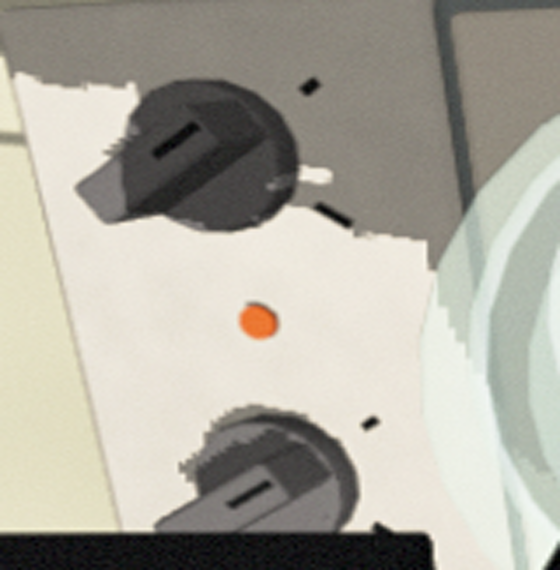

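Run:
```python
from h import *
np.set_printoptions(precision=4,suppress=True)
t=shot('top');c=shot('side');w=shot('wrist')
ft=lambda a:(335+(a[0]+.5)/9-.5,265+(a[1]+.5)/9-.5)
fs=lambda a:(230+(a[0]+.5)/7-.5,260+(a[1]+.5)/7-.5)
fw=lambda a:(80+(a[0]+.5)/3.5-.5,110+(a[1]+.5)/3-.5)
for n,k,f,p in (('t',t,ft,(365,191)),('s',c,fs,(244,289)),('w',w,fw,(258,321))):
    print('LED',n,depthpt(k,f(p),1),onz(k,f(p),.066),onz(k,f(p),.070))
def tri(obs):
    A=np.zeros((3,3));b=np.zeros(3)
    for k,p in obs:
        o,d=ray(k,p); d=d/np.linalg.norm(d); M=np.eye(3)-np.outer(d,d); A+=M;b+=M@o
    return np.linalg.solve(A,b)
print('LED tri',tri([(t,ft((365,191))),(c,fs((244,289)))]),tri([(t,ft((365,191))),(c,fs((244,289))),(w,fw((258,321)))]))
print('short tick heat',tri([(t,ft((110,127))),(c,fs((273,111)))]),depthpt(w,fw((310,87))))
print('long tick stir',tri([(t,ft((597,63))),(c,fs((362,422)))]))
print('short tick stir',tri([(t,ft((468,80))),(c,fs((336,335)))]),depthpt(w,fw((371,422))))
print('long heat',depthpt(w,fw((332,214))))
for p in [(177,140),(120,190),(150,165),(200,120),(110,185),(235,115),(165,150)]: print('bar',p,depthpt(w,fw(p),0))
# panel plane from top depth
pts=[depthpt(t,(u,v),0) for v in range(268,312) for u in range(340,412)]
pts=np.array([p for p in pts if p is not None])
led=tri([(t,ft((365,191))),(c,fs((244,289)))])
y=np.array([-np.sin(np.radians(7.5)),np.cos(np.radians(7.5)),0])
x=np.array([y[1],-y[0],0])
rel=pts-led; m=(abs(rel@y)<.015)&(abs(rel@x)<.045)
A=np.c_[pts[m],np.ones(m.sum())]
# fit z=ax+by+c
s=np.linalg.lstsq(np.c_[pts[m][:,:2],np.ones(m.sum())],pts[m][:,2],rcond=None)[0]; print('plane',s,'slope deg',np.degrees(np.arctan(np.hypot(s[0],s[1]))),np.degrees(np.arctan2(s[1],s[0])), 'z at led',s@[led[0],led[1],1],m.sum())
```

```text
LED t [ 0.4635 -0.0066  0.0583] [ 0.4632 -0.0059  0.066 ] [ 0.4631 -0.0056  0.07  ]
LED s [ 0.4633 -0.0047  0.0589] [ 0.4635 -0.0091  0.066 ] [ 0.4637 -0.0116  0.07  ]
LED w [ 0.4625 -0.0032  0.0586] [ 0.4654 -0.0013  0.066 ] [ 0.4669 -0.0002  0.07  ]
LED tri [ 0.4634 -0.0063  0.0615] [ 0.4631 -0.0048  0.0589]
short tick heat [0.4794 0.062  0.0677] [0.478  0.0643 0.0639]
long tick stir [ 0.4982 -0.0673  0.0677]
short tick stir [ 0.493  -0.0329  0.0682] [ 0.4919 -0.0295  0.0645]
long heat [0.4825 0.0303 0.0636]
bar (177, 140) [0.4584 0.0505 0.0898]
bar (120, 190) [0.4433 0.0359 0.0848]
bar (150, 165) [0.4508 0.0432 0.0863]
bar (200, 120) [0.463  0.0558 0.0885]
bar (110, 185) [0.4405 0.0368 0.0834]
bar (235, 115) [0.4673 0.0569 0.0806]
bar (165, 150) [0.4554 0.0477 0.0891]
plane [-0.022   2.8866  0.1552] slope deg 70.89267775261266 90.43582123984076 z at led 0.1268305920073706 525
```

```bash
cat >> h.py <<'E'
def Rk(a_deg,yaw=8.0,slope=14.0):
    Y,S,a=np.radians([yaw,slope,a_deg])
    u=np.array([np.cos(S)*np.cos(Y),np.cos(S)*np.sin(Y),np.sin(S)]); l=np.array([-np.sin(Y),np.cos(Y),0]); n=np.cross(u,l)
    y=-np.sin(a)*u+np.cos(a)*l; z=-n
    return np.c_[np.cross(y,z),y,z],n
BASE=np.array([.4563,.0430,.0575])
def planT(T,Rg): return plan(np.array(T)-Rg[:,2]*.019,Rg)
E
python3 - <<'E'
from h import *
Rg,n=Rk(20); print(n)
planT(BASE+n*.14,Rg)
Rg,n=Rk(75); planT([.46,.04,.27],Rg)
E
```

```text
[-0.23956753 -0.03366902  0.97029573]
grasp now [0.6053 0.0144 0.2681] d [ 0.0398 -0.1796  0.0559] rv [  -9.89  -13.35 -112.32] |d| 0.192 |rv| 113.5 t 52.85
q [ 49.3  28.  -72.3  85.8  26.7  85.6 -18. ] F [ 0.02 -0.08 -0.54] w 0.0436
grasp now [0.6053 0.0144 0.2681] d [ 0.0382 -0.1425 -0.0208] rv [  -3.24  -20.43 -166.79] |d| 0.149 |rv| 168.1 t 52.85
q [ 49.3  28.  -72.3  85.8  26.7  85.6 -18. ] F [ 0.02 -0.08 -0.54] w 0.0436
```

Run:
```python
from h import *
plan([.47,.04,.28],Rt(60,0))
```

```text
grasp now [0.6053 0.0144 0.2681] d [ 0.0373 -0.1325 -0.0118] rv [-6.000e-02 -2.000e-02 -5.497e+01] |d| 0.138 |rv| 55.0 t 52.85
q [ 49.3  28.  -72.3  85.8  26.7  85.6 -18. ] F [ 0.02 -0.08 -0.54] w 0.0436
```

Emit:
arm_command(
  targets=[
    [[0.004,-0.012,-0.012,0,0,-4,0],[0.009,-0.032,-0.014,0,0,-11,0],[0.014,-0.052,-0.014,0,0,-18,0],[0.02,-0.072,-0.013,0,0,-26,0],[0.026,-0.092,-0.012,0,0,-34,0],[0.032,-0.112,-0.012,0,0,-42,0],[0.037,-0.126,-0.012,0,0,-49,0],[0.037,-0.132,-0.012,0,0,-55,0],[0.037,-0.132,-0.012,0,0,-55,0],[0.037,-0.132,-0.012,0,0,-55,0]],
  ],
)

```text
time_s: 53.85
tool_pos: [0.4711, 0.0397, 0.2618]
tool_rot: [-180.0, 0.1, 149.8]
force: [-0.1, 0.1, -0.8]
grip_width: 0.0436
```

Run:
```python
from h import *
Rg,n=Rk(20); planT(BASE+n*.12,Rg)
```

```text
grasp now [0.471  0.0398 0.2808] d [ 0.0373 -0.0225  0.0879] rv [ -2.38 -14.39 -57.88] |d| 0.098 |rv| 59.7 t 53.85
q [ 72.   -8.2 -72.6 101.9  -7.9  80.6  60.7] F [-0.14  0.13 -0.83] w 0.0436
```

Emit:
arm_command(
  targets=[
    [[0.004,-0.002,0.008,-0.2,-1,-4.5,0],[0.009,-0.005,0.02,-0.5,-2.8,-11.5,0],[0.014,-0.008,0.032,-0.8,-4.6,-18.5,0],[0.019,-0.011,0.044,-1.1,-6.4,-25.8,0],[0.024,-0.014,0.056,-1.4,-8.2,-33,0],[0.029,-0.017,0.068,-1.7,-10,-40,0],[0.033,-0.02,0.078,-2,-11.8,-47.5,0],[0.036,-0.022,0.085,-2.3,-13.5,-54,0],[0.037,-0.022,0.088,-2.4,-14.4,-57.9,0],[0.037,-0.022,0.088,-2.4,-14.4,-57.9,0]],
  ],
)

```text
time_s: 54.85
tool_pos: [0.4314, 0.0412, 0.1698]
tool_rot: [-175.4, 12.7, -151.0]
force: [-0.0, 0.9, -0.5]
grip_width: 0.0432
```

Run:
```python
from h import *
shot('side');shot('side')
Rg,n=Rk(20); planT(BASE+n*.05,Rg)
w=shot('wrist','w43.png');print(proj(w,[BASE+n*.03,BASE+n*.01]))
c=shot('side'); cv2.imwrite('pics/s43.png',cv2.resize(c['img'][190:340,200:400],None,fx=4,fy=4,interpolation=cv2.INTER_CUBIC)[:,:,::-1])
```

```text
grasp now [0.4272 0.0404 0.1888] d [ 0.0032 -0.0008  0.0655] rv [ 0.36 -0.36  0.28] |d| 0.066 |rv| 0.6 t 54.95
q [  1.7 -17.   -8.9 126.   -3.6  57.3 112.7] F [ 0.21 -0.16  0.04] w 0.0436
[[315.52511701 239.0309832 ]
 [315.5773339  230.97067473]]
```

View pics/w43.png

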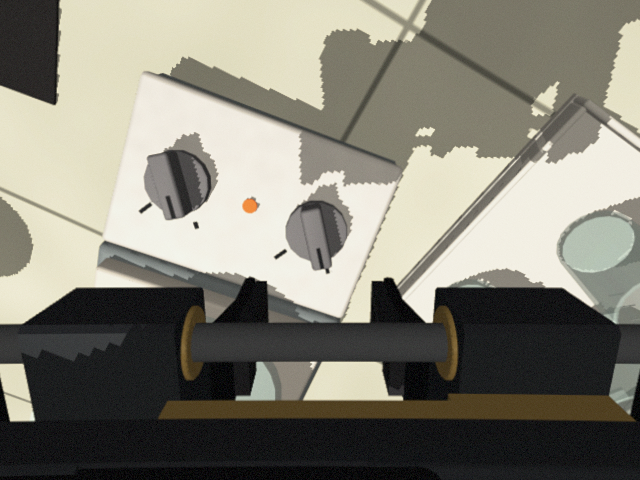

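View pics/s43.png

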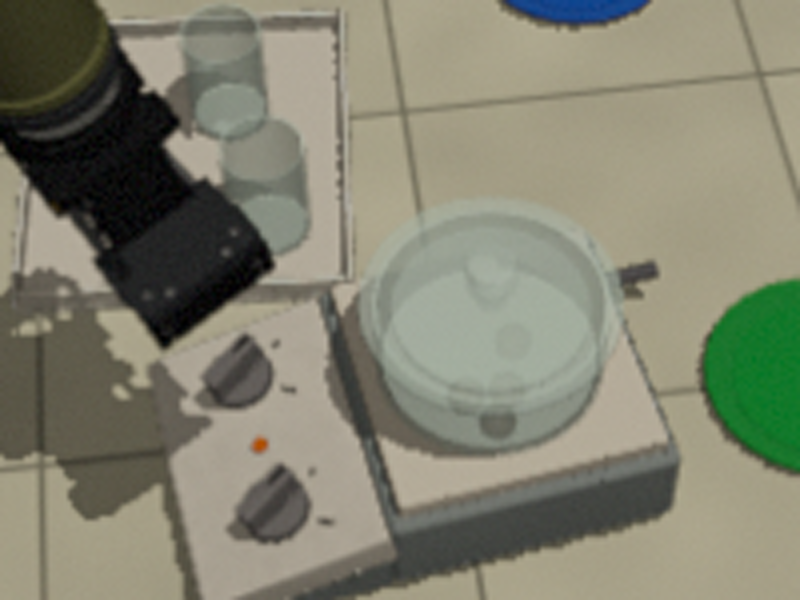

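Emit:
arm_command(
  targets=[
    [[0.001,0,0.015,0,0,0,0],[0.002,-0.001,0.035,0,0,0,0],[0.003,-0.001,0.055,0,0,0,0],[0.003,-0.001,0.065,0,0,0,0],[0.003,-0.001,0.065,0,0,0,0]],
  ],
)

```text
time_s: 55.55
tool_pos: [0.4449, 0.0393, 0.1074]
tool_rot: [-175.4, 12.8, -151.3]
force: [0.0, 0.1, 0.5]
grip_width: 0.0433
```

Run:
```python
from h import *
Rg,n=Rk(20); planT(BASE+n*.014,Rg)
w=shot('wrist','w44.png');print(proj(w,[BASE+n*.03,BASE+n*.01]))
c=shot('side'); cv2.imwrite('pics/s44.png',cv2.resize(c['img'][220:320,210:310],None,fx=6,fy=6,interpolation=cv2.INTER_CUBIC)[:,:,::-1])
```

```text
grasp now [0.4405 0.0386 0.1259] d [-0.0003  0.002   0.0373] rv [ 0.25 -0.31  0.12] |d| 0.037 |rv| 0.4 t 55.55
q [  2.2 -11.2  -9.7 129.3  -2.8  48.1 112.3] F [0.03 0.14 0.51] w 0.0433
[[320.74843157 283.1154076 ]
 [320.42093706 268.78664108]]
```

View pics/w44.png

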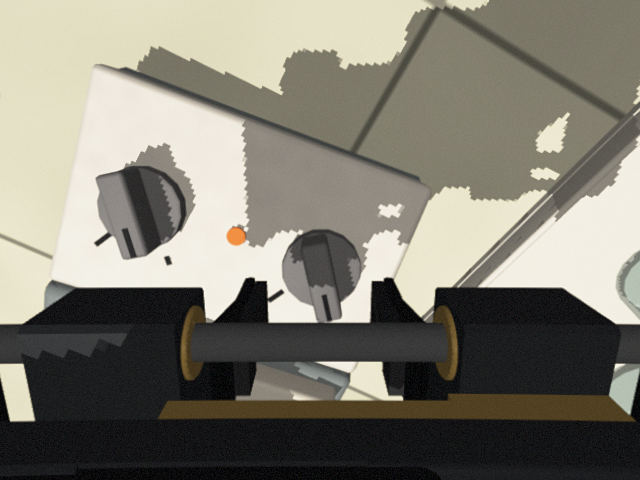

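View pics/s44.png

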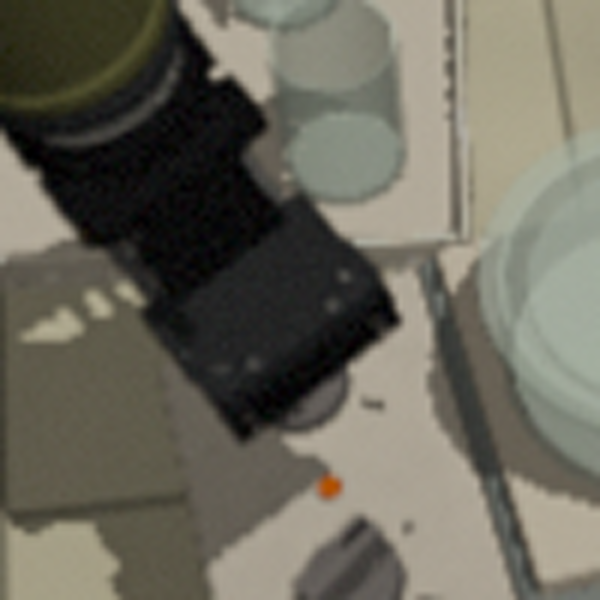

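Emit:
arm_command(
  targets=[
    [[0,0.001,0.01,0,0,0,0],[0,0.002,0.022,0,0,0,0],[0,0.002,0.03,0,0,0,0],[0,0.002,0.036,0,0,0,0],[0,0.002,0.037,0,0,0,0],[0,0.002,0.037,0,0,0,0]],
  ],
)

```text
time_s: 56.25
tool_pos: [0.4534, 0.0429, 0.0728]
tool_rot: [-175.3, 13.0, -151.2]
force: [0.2, -0.6, -0.1]
grip_width: 0.0433
```

Run:
```python
from h import *
Rg,n=Rk(20); planT(BASE+n*.014,Rg)
w=shot('wrist','w45.png');print(proj(w,[BASE+n*.03,BASE+n*.01]))
```

```text
grasp now [0.4489 0.0422 0.0912] d [0.0009 0.     0.0015] rv [ 0.2  -0.13  0.22] |d| 0.002 |rv| 0.3 t 56.25
q [  1.9  -7.3 -10.1 130.6  -2.   42.7 111.3] F [ 0.21 -0.61 -0.06] w 0.0433
[[315.95918752 315.02221111]
 [316.1190614  294.35874965]]
```

View pics/w45.png

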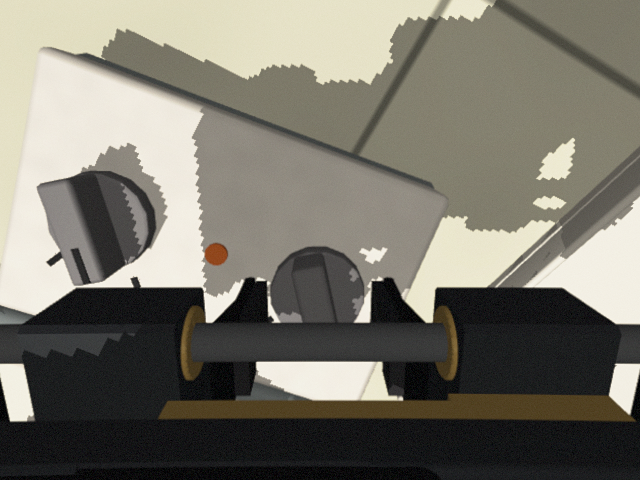

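Emit:
arm_command(
  targets=[
    [[0,0,0,0,0,0,1],[0,0,0,0,0,0,1],[0,0,0,0,0,0,1],[0,0,0,0,0,0,1],[0,0,0,0,0,0,1]],
  ],
  newtons=12,
)

```text
time_s: 56.8
tool_pos: [0.4535, 0.0421, 0.0729]
tool_rot: [-175.2, 13.0, -151.2]
force: [-0.3, -4.1, 2.2]
grip_width: 0.0129
```

Run:
```python
from h import *
Rg,n=Rk(-34.4); planT(BASE+n*.014,Rg)
w=shot('wrist','w46.png')
```

```text
grasp now [0.449  0.0414 0.0913] d [0.0007 0.0008 0.0016] rv [ 0.06 -0.2  54.62] |d| 0.002 |rv| 54.6 t 56.8
q [  1.9  -7.3 -10.1 130.6  -1.9  42.7 111.3] F [-0.34 -4.13  2.21] w 0.0129
```

View pics/w46.png

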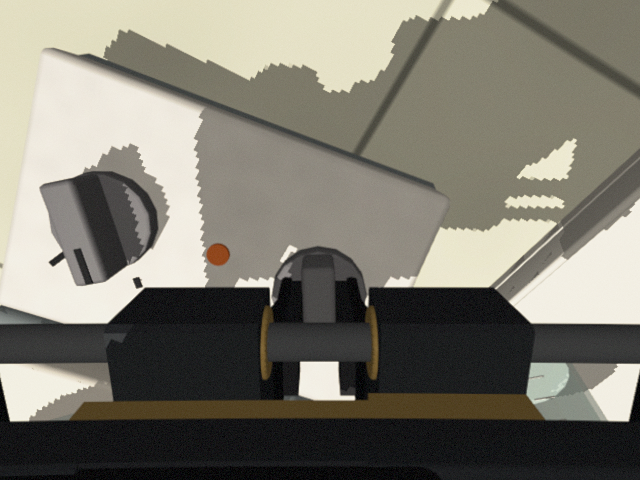

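Emit:
arm_command(
  targets=[
    [[0,0,0,0,0,4,1],[0,0,0,0,0,10,1],[0,0,0,0,0,16,1],[0,0,0,0,0,22,1],[0,0,0,0,0,28,1],[0,0,0,0,0,34,1],[0,0,0,0,0,40,1],[0,0,0,0,0,46,1],[0,0,0,0,0,51,1],[0,0,0,0,0,54.6,1]],
  ],
)

```text
time_s: 57.85
tool_pos: [0.4534, 0.0422, 0.0729]
tool_rot: [172.0, 11.3, 152.6]
force: [-0.8, -2.7, 1.4]
grip_width: 0.0129
```

Emit:
arm_command(
  targets=[
    [[0,0,0,0,0,0,1],[0,0,0,0,0,0,1]],
  ],
)

```text
time_s: 58.05
tool_pos: [0.4533, 0.0423, 0.0728]
tool_rot: [172.0, 11.3, 152.9]
force: [-0.9, -4.0, 3.0]
grip_width: 0.0131
```

Run:
```python
from h import *
Rg,n=Rk(-34.4); planT(BASE+n*.014,Rg)
w=shot('wrist','w47.png')
```

```text
grasp now [0.4488 0.0416 0.0913] d [ 0.0008 -0.0002  0.0016] rv [-0.03 -0.23  0.07] |d| 0.002 |rv| 0.2 t 58.05
q [  6.7  -7.2 -14.6 130.5  -2.8  42.7  57.6] F [-0.89 -3.95  3.  ] w 0.0131
```

View pics/w47.png

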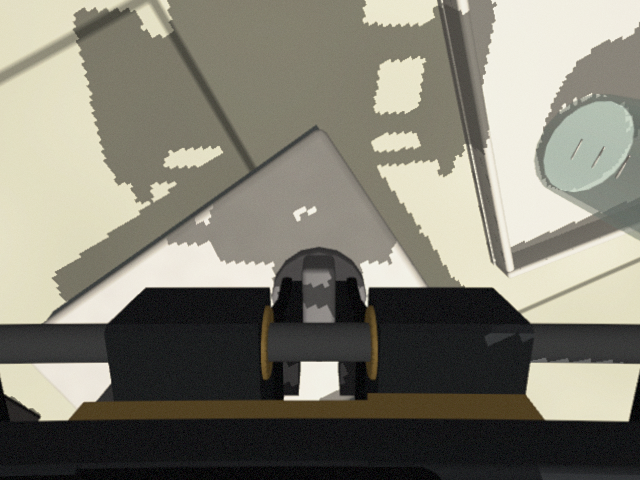

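Emit:
arm_command(
  targets=[
    [[0,0,0,0,0,0,0.6],[0,0,0,0,0,0,0.3],[0,0,0,0,0,0,0],[0,0,0,0,0,0,0],[0,0,0,0,0,0,0],[0,0,-0.01,0,0,0,0],[0,0,-0.025,0,0,0,0],[0,0,-0.045,0,0,0,0],[0,0,-0.06,0,0,0,0],[0,0,-0.06,0,0,0,0]],
  ],
)

```text
time_s: 59.1
tool_pos: [0.4407, 0.0408, 0.1339]
tool_rot: [171.8, 11.5, 152.8]
force: [0.1, 0.4, -0.3]
grip_width: 0.0434
```

Run:
```python
from h import *
shot('side')
Rg,n=Rk(-34.4); planT([.50,.06,.26],Rg)
w=shot('wrist','w48.png')
c=shot('side'); cv2.imwrite('pics/s48.png',cv2.resize(c['img'][220:340,210:330],None,fx=5,fy=5,interpolation=cv2.INTER_CUBIC)[:,:,::-1])
```

```text
grasp now [0.4355 0.0401 0.1509] d [-0.069   0.0604 -0.1087] rv [ 0.09 -0.07  0.02] |d| 0.142 |rv| 0.1 t 59.15
q [  6.8 -14.  -13.7 128.3  -4.7  51.4  59.2] F [-0.58 -0.33 -0.89] w 0.0436
```

View pics/w48.png

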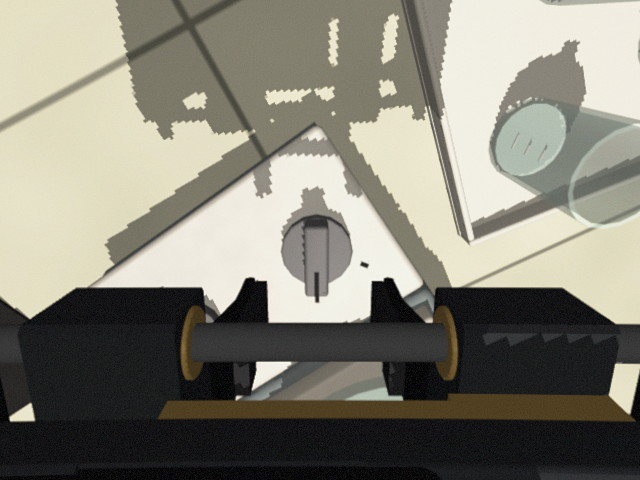

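View pics/s48.png

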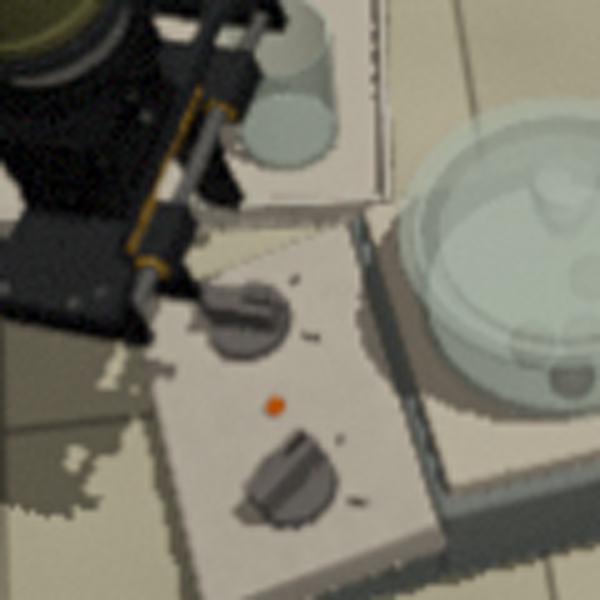

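Emit:
arm_command(
  targets=[
    [[-0.01,0.008,-0.02,0,0,0,0],[-0.025,0.02,-0.045,0,0,0,0],[-0.04,0.035,-0.07,0,0,0,0],[-0.055,0.048,-0.09,0,0,0,0],[-0.069,0.06,-0.109,0,0,0,0],[-0.069,0.06,-0.109,0,0,0,0]],
  ],
)

```text
time_s: 59.85
tool_pos: [0.502, 0.0604, 0.2609]
tool_rot: [171.8, 11.5, 152.9]
force: [0.3, 0.5, -0.9]
grip_width: 0.0437
```

Run:
```python
from h import *
planT([.5,-.25,.35],Rt(0,0))
w=shot('wrist','w49.png')
```

```text
grasp now [0.4974 0.0597 0.2793] d [-0.1548 -0.2658 -0.0983] rv [13.62  5.82 63.34] |d| 0.323 |rv| 65.1 t 59.85
q [  6.6 -10.8 -14.5 110.7  -3.1  65.7  56.6] F [ 0.25  0.47 -0.86] w 0.0437
```

View pics/w49.png

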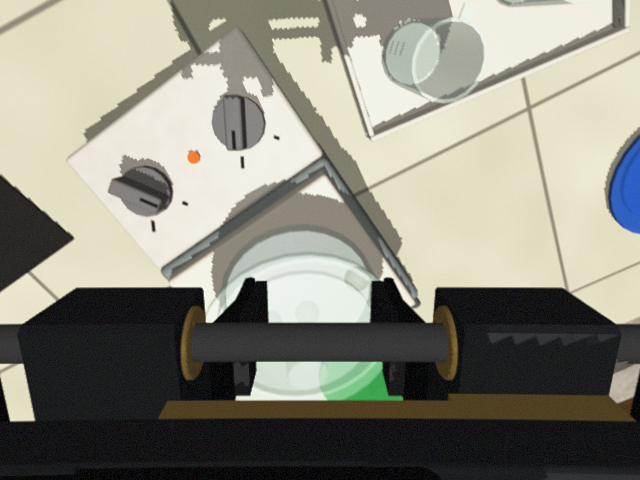

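Run:
```python
from h import *
w=shot('wrist')
im=w['img'][80:220,100:300]; cv2.imwrite('pics/w50.png',cv2.resize(im,None,fx=4,fy=4,interpolation=cv2.INTER_CUBIC)[:,:,::-1])
```

```text
(no output)
```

View pics/w50.png

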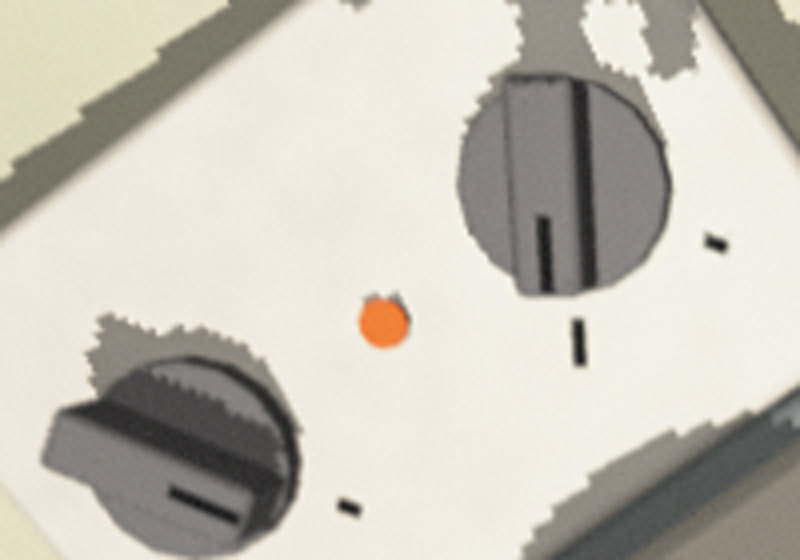

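Emit:
arm_command(
  targets=[
    [[-0.01,-0.02,-0.03,1,0.4,4,0],[-0.03,-0.05,-0.05,2.6,1.1,12,0],[-0.05,-0.085,-0.065,4.2,1.8,19.5,0],[-0.07,-0.12,-0.075,5.8,2.5,27,0],[-0.09,-0.155,-0.085,7.4,3.2,34.5,0],[-0.11,-0.19,-0.09,9,3.8,42,0],[-0.13,-0.225,-0.095,10.6,4.5,49.5,0],[-0.145,-0.25,-0.098,12.2,5.2,57,0],[-0.155,-0.266,-0.098,13.6,5.8,63,0],[-0.155,-0.266,-0.098,13.6,5.8,63,0]],
  ],
)

```text
time_s: 60.95
tool_pos: [0.4962, -0.2542, 0.3444]
tool_rot: [-179.5, 0.0, 89.9]
force: [0.5, 0.2, -0.5]
grip_width: 0.0436
```

Run:
```python
from h import *
for i in range(4): shot('side')
c=shot('side');t=shot('top')
cv2.imwrite('pics/s51.png',cv2.resize(c['img'][170:350,190:430],None,fx=3.3,fy=3.3,interpolation=cv2.INTER_CUBIC)[:,:,::-1])
cv2.imwrite('pics/t51.png',cv2.resize(t['img'][170:350,200:430],None,fx=3.3,fy=3.3,interpolation=cv2.INTER_CUBIC)[:,:,::-1])
print(get_obs()['tool_pos'],get_obs()['force'],get_obs()['time_s'])
```

```text
[ 0.49755305 -0.24952204  0.34769294] [ 0.08632121 -1.15744984  0.17772794] 61.25
```

View pics/s51.png

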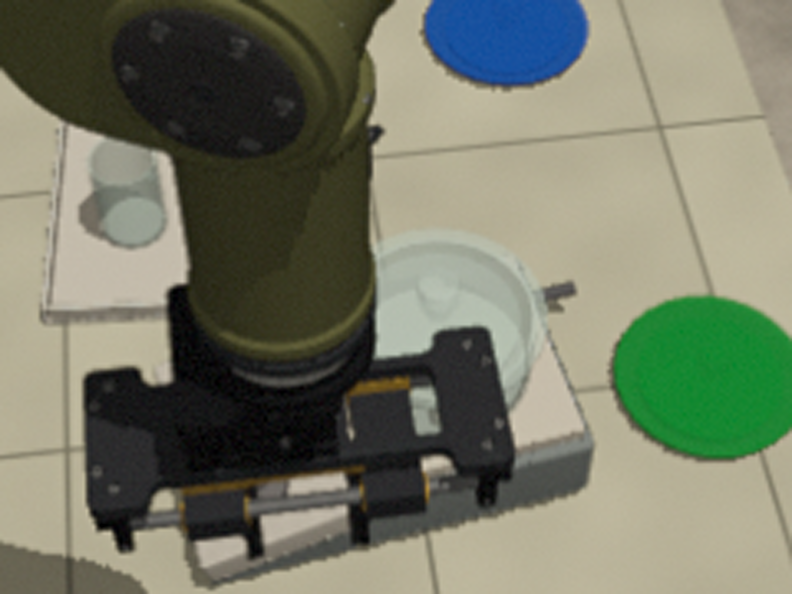

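View pics/t51.png

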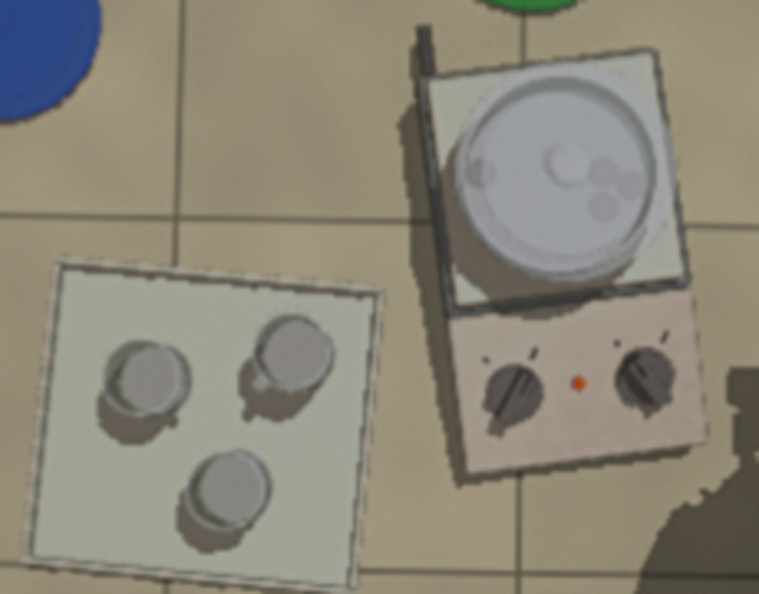

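```bash
python3 -c "
from cell import *
print(sign_off())"
```

```text
the job is handed in; nothing more can be done
None
```

The job is handed in, at about 61 s of the 210 s allowed. All five balls are in the dish, the three emptied beakers stand upright in the tray, and the lid is seated. The heat knob is on its long mark.

- **Beakers:** I gripped each one at 13–14 N and tipped it over the dish. The wrist picture showed each one empty after tipping. Setting the third one down in the tray pressed it with about 8 N, slightly more than the other two.
- **Lid:** It was knocked about 5 cm while I was placing the second beaker, so I measured its position again before picking it up. It went down with about 8 N of contact, at the height expected for a seated lid. I left the blue and green look-alikes alone.
- **Heat knob:** I turned it only after the lid was on. The pointer is parallel to the long mark to within about 2° by eye. The stir knob is still at off.
- **Last checks:** The final top picture showed all of this, with four balls plain to see. The fifth, nearest the centre, is hidden under the lid knob, but it was visible before the lid went on. No check failed.
- **Measurement differences:** The wrist camera disagreed with the fixed cameras by about 4 mm, which was within the margin for every grasp and placement.

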